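Cover the soaking pan and weigh it down with two broken rocks

TASK

Put the loose blue cover on the steel soaking pan so that it is fully seated and level, and let go; then weigh it down: lay the grey broken rock on the middle of the cover with its sawn face down, let go, and set the red rock centrally on top of it, sawn face up, its broken sloping face bedded on the grey one's slope (thin end over thick end) so that the top of the pile is level. Set each thing down gently, drop nothing, and leave the other things on the bench where they are.

Things in the scene. Friction and masses are not known exactly. Their poses are not given: they have to be found in the camera images.
- pan_rim (a point): Centre of the mouth of the round steel soaking pan, at rim height, 50 mm above the table. Pan fixed to the bench; outer diameter 200 mm, wall 4 mm, empty, 46 mm deep. z up.
- cover_c (a point): Loose blue cover, 0.18 kg: disc 208 mm across, 5 mm thick; foot below, 8 mm deep, 170 tapering to 150 mm across, drops into the pan's mouth with 10 mm of play all round. Point: centre of the disc's underside; seated, it lies at the rim's centre. z: out of the top; x: to the yellow tab. Starts foot down on the white stand, tilted 35 degrees, tab uppermost, disc's lower edge at the ledge.
- cover_tab (a point): Middle of the yellow rubber-coated grip tab that stands on the cover near its edge: 8 mm thick (x), 60 mm long (y), its top 40 mm above the disc's underside (z). It lies 88 mm along x and 22.5 mm along z from the centre of the disc's underside. Same axes as the cover.
- grey_rock_c (a point): Centre of the grey rock: 0.55 kg, 105 mm long (x), 52 mm wide (y, flat parallel sides). A wedge: flat sawn face below, broken face above rising along +x at 10.3 degrees; 30 mm high at the -x end, 39.5 in the middle, 49 at the +x end. The point is 19.75 mm above the sawn face; z is normal to that face, away from it. Starts sawn face down on the rack.
- red_rock_c (a point): Centre of the red-brown rock: 0.45 kg, 95 mm long (x), 50 mm wide (y, flat parallel sides). A wedge: flat sawn face above, broken face below sloping 10.3 degrees; 46.6 mm high at the -x end, 38 in the middle, 29.4 at +x. The point is 19 mm below the sawn face; z out of that face. With x axes alike the slopes cancel: its centre is 38.7 mm above the grey one's. Starts broken face down on the rack.
- rack: Fixed draining rack sloping 32 degrees: origin at the middle of its green rubber face, 85 mm above the table; x up the slope, z out of the face. Face 200 mm (x) by 250 mm (y), upper edge 138 mm above the table, ledge 14 mm high at the lower edge. The two rocks lie on it side by side; the rubber keeps them from sliding.
- stand: Fixed sloping white stand at 35 degrees that carries the cover: origin at the middle of its black rubber face, 90 mm above the table; axes as for the rack. Face 200 by 200 mm, upper edge about 147 mm above the table; ledge 20 mm high at the lower edge.
- beaker: Glass beaker, 60 mm across, 80 mm high; origin under its centre. Leave alone.
- jar: Amber jar, 52 mm across, 60 mm high; origin under its centre. Leave alone.
- weight: Brass weight, 48 mm across, 57 mm high; origin under its centre. Leave alone.
- brush: Small brush lying flat; origin under its middle, long axis x. Leave alone.
- wash_bottle: White wash bottle with red cap, 60 mm across, 130 mm high; origin under its centre. Leave alone.
Mind the look-alikes: they are no part of the job. What is shaped like the part that bears grey_rock_c but yellow is not meant.

How it is judged:
On the way, in this order (a step that is already met when the one before it is completed fails the run):
1. the cover is seated level on the pan's rim and released (horizontal distance between cover_c and pan_rim below 0.013 m and z of cover_c in the frame of pan_rim between -0.003 and 0.003 m and angle between cover_c's own z axis and vertical below 0.05 rad and linear speed of cover below 0.03 m/s and contact force between the fingers and cover below 0.1 N), for 0.2 s.
2. the grey rock lies sawn face down on the middle of the seated cover, released (horizontal distance between cover_c and pan_rim below 0.013 m and z of cover_c in the frame of pan_rim between -0.003 and 0.003 m and angle between cover_c's own z axis and vertical below 0.05 rad and horizontal distance between grey_rock_c and cover_c below 0.03 m and z of grey_rock_c in the frame of cover_c between 0.021 and 0.029 m and angle between grey_rock_c's own z axis and vertical below 0.08 rad and linear speed of grey_rock below 0.03 m/s and contact force between the fingers and grey_rock below 0.1 N), for 0.2 s.
At the end, for the whole second after the job is handed in: Cover seated: centred within 13 mm, height within 3 mm, level within 2.9 deg. Grey rock sawn face down on it, within 30 mm of its centre, level within 4.6 deg. Red rock on the grey one, within 25 mm of its centre, top level within 5.7 deg. All at rest, released (all of step 2 and horizontal distance between red_rock_c and grey_rock_c below 0.025 m and z of red_rock_c in the frame of grey_rock_c between 0.031 and 0.047 m and angle between red_rock_c's own z axis and vertical below 0.1 rad and linear speed of each of cover, red_rock below 0.03 m/s and contact force between the fingers and cover below 0.1 N and contact force between the fingers and red_rock below 0.1 N); the robot touches nothing.
It fails at once if a bystander (beaker, jar, weight, brush or wash bottle) is moved more than 30 mm (distance of any of beaker, jar, weight, brush, wash_bottle from where it was at the start of the episode above 0.03 m).
It fails at once if the cover falls (faster than 0.6 m/s with the fingers off it) (linear speed of cover above 0.6 m/s and contact force between the fingers and cover below 0.1 N).
It fails at once if the grey rock falls (faster than 0.6 m/s with the fingers off it) (linear speed of grey_rock above 0.6 m/s and contact force between the fingers and grey_rock below 0.1 N).
It fails at once if the red rock falls (faster than 0.6 m/s with the fingers off it) (linear speed of red_rock above 0.6 m/s and contact force between the fingers and red_rock below 0.1 N).
It also fails if it takes over 72 s, if anything falls off the work surface, if the arm or the gripper's body presses on something with over 40 N, if the wrist force passes 120 N, or if a joint passes its speed limit or range.

ROBOT

A 6-joint arm with a two-finger parallel gripper is mounted at the origin on the work surface. World frame = base frame: x ahead of the robot, y to its left, z up, the work surface at z = 0. Lengths are in m, angles in rad, forces in N, time in s.
With the tool pointing down it reaches from about 0.2 to 0.875 m from the base axis. Payload 3.4 kg.
Tool frame: the origin (TCP) lies between the finger pads; the fingertips stand r.tip_reach ahead of it and the grasp point (between the pads) lies 5 mm behind it (r.tip_reach is the distance from the TCP to the fingertips, in m); y points along the fingers, x is the direction in which the jaws open and shut, and the axes are right-handed (so a half turn about y gives the same grasp; the last joint's range is limited). The gripper opens to 94 mm and grips with 3 to 60 N. Pads are 16 mm wide; open, the fingers measure 119 mm over their backs; the gripper's body (75 mm by 177 mm) begins 78 mm behind the grasp point.
Start: joints at [1.081, 0.276, 1.505, -0, 1.361, -0.121], TCP at [0.207, 0.536, 0.219] pointing down, gripper open.
Joint ranges: [-2.89, 2.89], [-0.75, 2.08], [0.22, 2.7], [-1.18, 4.32], [0.11, 2.71], [-2.7, 2.7]. Speed limits (rad/s): [2.57, 2.57, 3.14, 3.14, 3.14, 3.14].

INTERFACE

Orientations are given as a unit quaternion [w, x, y, z].
In Python, from cell import telemetry, capture, workorder, spotter, r gives the robot as it stands. The module is installed in compiled form; this text tells all that it offers.
- The arm moves only by the tool send_rows, never from a script. Its argument "motion" is a list of rows, each a list of 7 numbers: the closure, from 0 (fully open) to 1 (shut), then the shift along the tool's x, y, z in units of 30 mm (1.0 is 30 mm), then the turn, a rotation vector about the tool's x, y, z in units of 6 degrees (1.0 is 6 degrees). A call has 1 to 20 rows; each row is the pose to reach, as a shift and turn from the pose measured when the call began, along the tool's axes at that moment; what a row does not reach only later rows make up. A row lasts 1/10 s, in which the tool goes at most 50 mm and 8.59 degrees, less where a joint would pass 70% of its speed; a pose out of reach is approached as far as the arm can. A call with a gripper value outside its range is refused whole. The fingers move at their own pace and stop on an object; "newtons" is the grip in N (left out, the last holds). Time passes only in rows, so rows that repeat a pose let the fingers close. It gives the time, the measured TCP pose, the force and the opening at its end, in the units of the state.
- telemetry.get_state(): the state, without advancing time (a new reading comes with each control period).
- capture(name): name is "scene" or "top"; returns a dict with "img" (420x560x3 uint8, red, green, blue), "intrinsics" (3x3 intrinsics, pixels), "xyz" and "attitude" of the camera in the world. Camera axes: x right, y down, z forward; pixel columns grow to the right and rows downward; lengths in m; the calibration is good to about 2 mm. A picture is of the moment at which its call begins. There is no depth.
- workorder.hand_in(): hands the job in, once; it reports no verdict.
Trained networks look in a picture, given as the dict that the camera call returned (one of the last four; its "shot" number tells which), for a name from the list of things; names that differ only in an ending like _2 or _b are one class to them, and where a whole thing is asked for, a point or a joint stands for the part that bears it (a point fixed in the world has none). Each returns a list of dicts, best first, with "p" (0 to 1); they miss things now and then, are a little off and sometimes report something else, mostly with a low value. They report only what shows in the picture. A call takes as long as a camera call. They do not tell look-alikes from the thing itself.
- spotter.recognise(query, picture): "xyz" ([x, y, z] in m, in world coordinates, good to about 4 mm: the middle of the surface that is visible of it).
The state is a dict: "time_s": time; "joint_pos": joint angles; "qd": joint speeds; "joint_efforts": joint torques, N m; "tool_pos": TCP position; "eef_rot": TCP orientation; "contact_force": force on the tool from outside, world axes, zero at the start; "torque": the same for the moment, N m; "gripper_width": finger opening in m.
Only numpy, scipy, OpenCV 4.12 (cv2) and the standard library are available. Lean on these libraries where they do the work, as an engineer would, in place of code of your own. Each camera call takes 0.05 s, during which the arm holds its last target.

## Working session

There is one attempt and no reset: what is moved stays moved. The work goes in short steps, Python scripts to look and compute and a tool call to move; the robot and the scene stay as the last step left them, time stands still between calls to the robot, and variables do not carry over. Pictures are saved under pics/ and viewed, and the job is handed in when it is done.

Besides the shell and the picture viewer there is one more tool, called after ">>>" in YAML: its name, and indented under it one key for each argument. send_rows: Moves the arm, as the interface text tells. Its arguments: {"type":"object","properties":{"motion":{"type":"array"},"newtons":{"type":"number"}},"required":["motion"]}

```bash
mkdir -p pics; cat > h.py <<'E'
import numpy as np, cv2, json
from scipy.spatial.transform import Rotation as R
from cell import telemetry, capture, workorder, spotter, r
np.set_printoptions(precision=4,suppress=True)
def Rq(q): return R.from_quat([q[1],q[2],q[3],q[0]])
def camR(c):
    a=np.array(c["attitude"],float)
    return a if a.shape==(3,3) else Rq(a).as_matrix()
def proj(c,P):
    P=np.atleast_2d(P); p=(P-np.array(c["xyz"]))@camR(c); p=p@np.array(c["intrinsics"]).T
    return p[:,:2]/p[:,2:]
def ray(c,uv):
    d=np.linalg.solve(np.array(c["intrinsics"]),[uv[0],uv[1],1.]); return np.array(c["xyz"]),camR(c)@d
def atz(c,uv,z):
    o,d=ray(c,uv); return o+d*(z-o[2])/d[2]
def tri(cs,uvs):
    A=np.zeros((3,3));b=np.zeros(3)
    for c,uv in zip(cs,uvs):
        o,d=ray(c,uv); d=d/np.linalg.norm(d); M=np.eye(3)-np.outer(d,d); A+=M;b+=M@o
    return np.linalg.solve(A,b)
def save(c,n): cv2.imwrite("pics/"+n+".png",cv2.cvtColor(c["img"],cv2.COLOR_RGB2BGR))
def state():
    s=telemetry.get_state(); return s
def rel(pos,Rm):
    "row shift/turn to target pose from current"
    s=state(); R0=Rq(s["eef_rot"]); 
    t=R0.inv().apply(np.array(pos)-np.array(s["tool_pos"]))/0.03
    w=(R0.inv()*R.from_matrix(Rm)).as_rotvec()*180/np.pi/6
    return np.round(t,3),np.round(w,3)
E
python3 - <<'E'
from h import *
s=state(); print(s); print(r.tip_reach)
cs={}
for n in("scene","top"):
    c=capture(n); cs[n]=c; save(c,n+"0"); print(n,c["intrinsics"],c["xyz"],c["attitude"],c["shot"])
import pickle; pickle.dump(cs,open("c0.pkl","wb"))
for q in "pan_rim cover_c cover_tab grey_rock_c red_rock_c rack stand beaker jar weight brush wash_bottle".split():
    for n in cs:
        try:
            for d in spotter.recognise(q,cs[n])[:3]: print(q,n,d["p"],np.array(d["xyz"]),proj(cs[n],d["xyz"])[0])
        except Exception as e: print(q,n,e)
E
```

```text
{'time_s': 0.0, 'joint_pos': array([ 1.081 ,  0.2766,  1.5061, -0.    ,  1.3607, -0.121 ]), 'qd': array([ 0.0012, -0.0003, -0.0002, -0.0016, -0.0007, -0.0018]), 'joint_efforts': array([ -0.0013, -40.458 , -23.7234,   0.0698,   0.0346,  -0.0002]), 'tool_pos': array([0.2071, 0.5359, 0.2186]), 'eef_rot': array([-0.5829,  0.5835,  0.3993, -0.4004]), 'contact_force': array([-0.8813,  0.2545,  0.3214]), 'torque': array([-0.0438, -0.0229, -0.0682]), 'gripper_width': 0.09417288330932858}
0.014
scene [[404.3413   0.     275.9006]
 [  0.     404.3413 213.4465]
 [  0.       0.       1.    ]] [ 1.1124 -0.3268  0.8466] [-0.326   0.7886  0.4817 -0.1995] 1
top [[421.9647   0.     276.54  ]
 [  0.     421.9647 210.8087]
 [  0.       0.       1.    ]] [0.2696 0.0148 1.126 ] [-0.0701  0.7063 -0.7006  0.0731] 2
pan_rim scene 0.69 [ 0.4749 -0.0045  0.0066] [274.591  245.7237]
pan_rim top 0.84 [ 0.4862 -0.0051  0.0038] [282.3379 216.0092]
pan_rim top 0.32 [0.4764 0.408  0.1148] [114.0623 209.9256]
cover_c scene 0.9 [ 0.5361 -0.3488  0.1254] [144.1561 285.2255]
cover_c scene 0.18 [ 0.6759 -0.0248  0.0565]
[... 1216 characters left out ...]
5 144.3673]
beaker top 0.61 [0.3828 0.1206 0.0223] [234.2185 253.0923]
beaker top 0.49 [ 0.6542 -0.0097  0.0607] [284.7694 149.8718]
jar scene 0.62 [ 0.6781 -0.0241  0.0609] [307.1815 293.5879]
jar top 0.59 [ 0.6548 -0.0103  0.0607] [284.9961 149.6592]
weight scene 0.83 [ 0.3662 -0.1176  0.0345] [219.9366 226.6041]
weight top 0.53 [ 0.352  -0.1071  0.0384] [322.1032 265.1638]
brush scene 0.87 [ 0.7035 -0.1603  0.0193] [258.8056 336.6458]
brush top 0.83 [ 0.6853 -0.1491  0.0184] [334.7432 144.8893]
wash_bottle scene 0.8 [0.7388 0.1611 0.0821] [390.3746 277.1546]
wash_bottle scene 0.63 [ 0.6773 -0.0251  0.0598] [306.6024 293.7651]
wash_bottle top 0.56 [0.7136 0.1712 0.0817] [216.3928 125.1   ]
```

View pics/scene0.png

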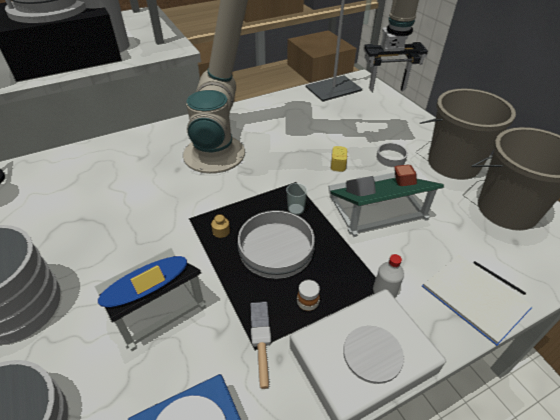

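View pics/top0.png

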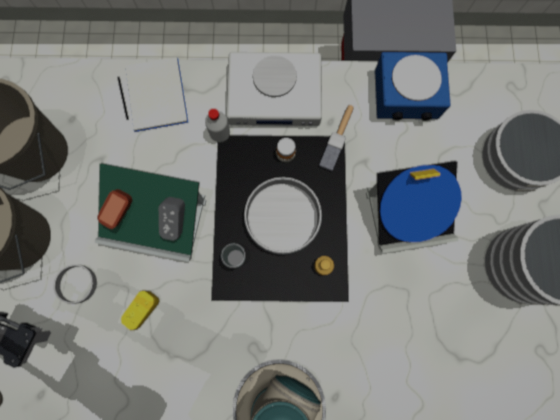

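The scene picture shows the cover on the stand at (145,280), the pan at (276,243) and the rocks on the rack at (360,187) and (405,176). The yellow look-alike lies at (339,158). I'll zoom in.

```bash
python3 - <<'E'
import pickle,cv2,numpy as np
cs=pickle.load(open("c0.pkl","rb"))
def crop(n,x0,y0,w,h,f):
    im=cs[n]["img"][y0:y0+h,x0:x0+w,::-1]
    return cv2.resize(im,None,fx=f,fy=f,interpolation=cv2.INTER_CUBIC)
a=crop("scene",320,140,130,100,6);cv2.imwrite("pics/s_rack.png",a)
a=crop("top",90,155,130,110,5);cv2.imwrite("pics/t_rack.png",a)
a=crop("scene",90,240,130,110,5);cv2.imwrite("pics/s_stand.png",a)
a=crop("top",360,150,120,110,5);cv2.imwrite("pics/t_stand.png",a)
E
```

```text
(no output)
```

View pics/s_rack.png

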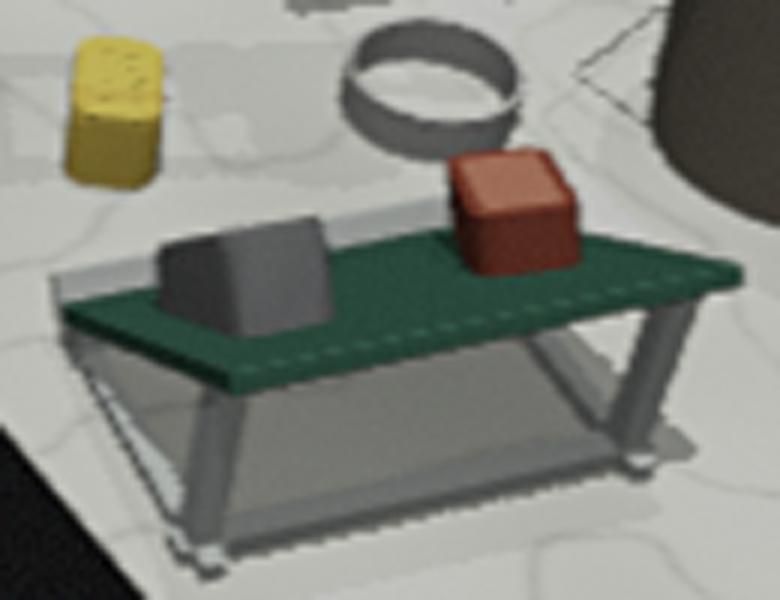

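View pics/t_rack.png

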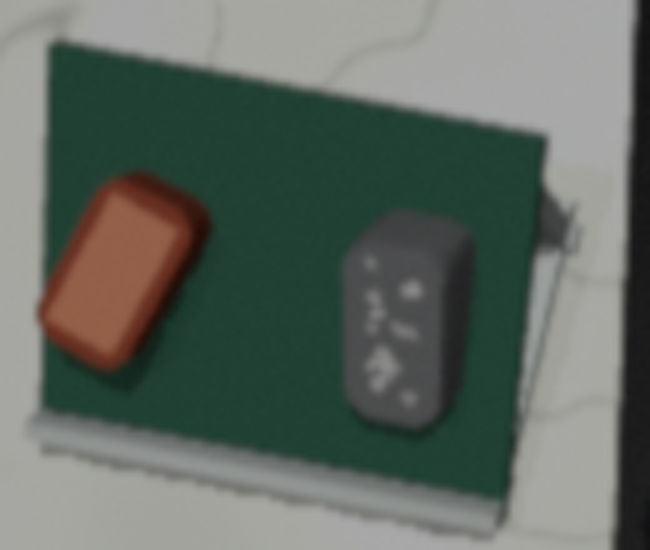

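View pics/s_stand.png

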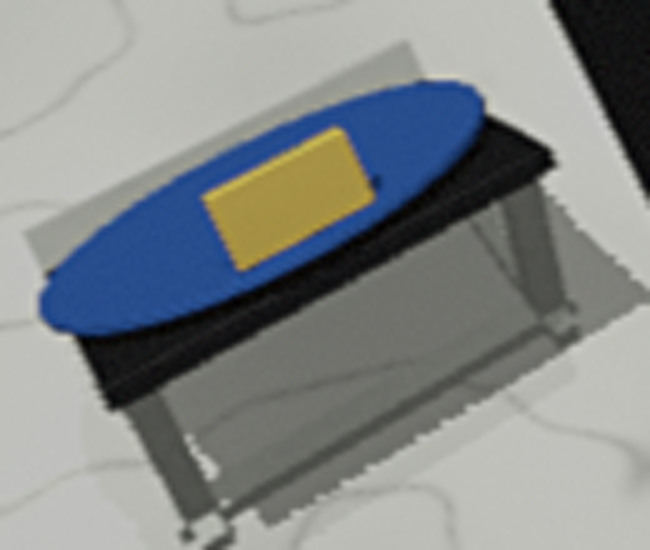

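View pics/t_stand.png

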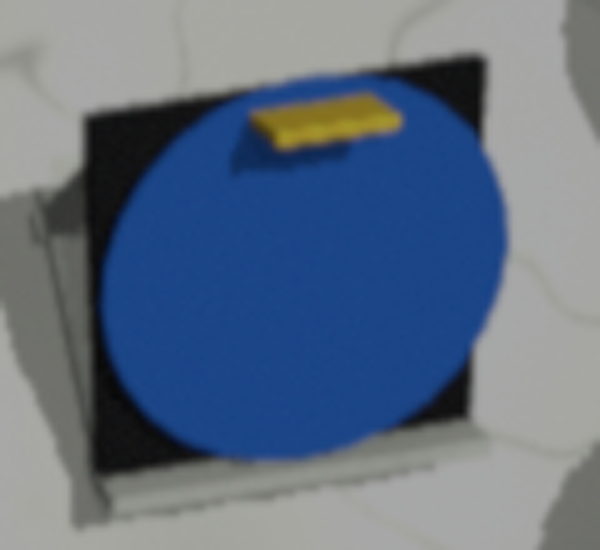

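```bash
cat > fit.py <<'E'
from h import *
import pickle
from scipy.optimize import minimize
from itertools import product
def box(lx,ly,z0,z1): return np.array([[a*lx/2,b*ly/2,z] for a,b,z in product((-1,1),(-1,1),(z0,z1))])
t=np.linspace(0,2*np.pi,72,endpoint=False)
def ring(rad,z): return np.c_[rad*np.cos(t),rad*np.sin(t),0*t+z]
def grey():
    return np.array([[x,y*.026,z] for x,zt in((-.0525,.03),(.0525,.049)) for y in(-1,1) for z in(-.01975,zt-.01975)])
def red():
    return np.array([[x,y*.025,z] for x,h in((-.0475,.0466),(.0475,.0294)) for y in(-1,1) for z in(.019,.019-h)])
disc=np.r_[ring(.104,0),ring(.104,.005)]
tab=box(.008,.06,0.005,.04)+[.088,0,0]
def hull(c,P,S=4):
    uv=proj(c,P); h=cv2.convexHull(uv.astype(np.float32)); return h
def mask_of(c,P,roi,S=4):
    x0,y0,x1,y1=roi; m=np.zeros(((y1-y0)*S,(x1-x0)*S),np.uint8)
    h=hull(c,P)[:,0]; h=(h+0.5-[x0,y0])*S-0.5
    cv2.fillConvexPoly(m,np.round(h*16).astype(np.int32),255,shift=4)
    return cv2.resize(m,(x1-x0,y1-y0),interpolation=cv2.INTER_AREA)/255.
def seg(c,kind):
    im=cv2.GaussianBlur(c["img"],(0,0),.5).astype(float); R_,G,B=im[...,0],im[...,1],im[...,2]
    if kind=="green": return ((G>R_+12)&(G>B+5))*1.
    if kind=="red": return ((R_>1.5*G)&(R_>50)&(R_>1.5*B))*1.
    if kind=="blue": return ((B>1.6*R_)&(B>70))*1.
    if kind=="yellow": return ((R_>1.8*B)&(G>1.4*B)&(R_>70))*1.
def largest(m,roi):
    x0,y0,x1,y1=roi; s=(m[y0:y1,x0:x1]>.5).astype(np.uint8)
    n,l,st,_=cv2.connectedComponentsWithStats(s)
    k=1+np.argmax(st[1:,4]); return (l==k)*1.
def cost(items):
    "items list of (cam,P,target,roi)"
    return sum(np.abs(mask_of(c,P,roi)-T).sum() for c,P,T,roi in items)
def fit(f,x0,steps):
    best=None; x=np.array(x0,float)
    for k in range(4):
        sim=np.vstack([x]+[x+np.eye(len(x))[i]*steps[i]*(1 if k%2==0 else -.6) for i in range(len(x))])
        r_=minimize(f,x,method="Nelder-Mead",options=dict(initial_simplex=sim,xatol=1e-5,fatol=1e-2,maxiter=1500)); x=r_.x
    return x,r_.fun
E
python3 - <<'E'
from fit import *
cs=pickle.load(open("c0.pkl","rb"));S,T=cs["scene"],cs["top"]
# cover: free pose: xyz, rotvec
roiS=(80,230,230,350);roiT=(355,140,480,260)
def cl(m): return cv2.morphologyEx(m.astype(np.uint8),cv2.MORPH_CLOSE,np.ones((3,3)))*1.
items=[]
TG={}
for n,roi in(("scene",roiS),("top",roiT)):
    m=np.maximum(seg(cs[n],"blue"),seg(cs[n],"yellow")); a=cl(largest(cl(m),roi)); 
    y=largest(seg(cs[n],"yellow"),roi); TG[n]=(a,y,roi); print(n,a.sum(),y.sum())
def pose(p): return R.from_euler("ZYX",[p[3],p[4],p[5]]),p[:3]
from h import camR
def both(c,P1,P2,roi): return np.maximum(mask_of(c,P1,roi),mask_of(c,P2,roi))
def f(p):
    Rm,t0=pose(p);s=0
    for n in TG:
        a,y,roi=TG[n];c=cs[n];D=Rm.apply(disc)+t0;K=Rm.apply(tab)+t0
        s+=np.abs(both(c,D,K,roi)-a).sum()+np.abs(mask_of(c,K,roi)-y).sum()
    return s
x,v=fit(f,[.47,-.34,.10,-.1,-.61,0],[.01,.01,.01,.1,.05,.05]); print("cover",x[:3],np.degrees(x[3:]),v)
p=x
Rm,t0=pose(p); print("R",Rm.as_matrix(),"tab",Rm.apply([.088,0,.0225])+t0)
def f2(q): return f([*q[:4],-np.radians(35),0])
x,v=fit(f2,x[:4],[.01,.01,.01,.1]);print("cover 35deg",x[:3],np.degrees(x[3]),v)
np.save("cover.npy",x)
# pan rim: ring at z=.05 ; outer edges
E
```

```text
scene 2116.0 483.0
top 4911.0 170.0
cover [ 0.5007 -0.347   0.0987] [ 10.5239 -35.6806  -0.3748] 348.5490196078431
R [[ 0.7986 -0.1789 -0.5746]
 [ 0.1484  0.9839 -0.1001]
 [ 0.5833 -0.0053  0.8123]] tab [ 0.5581 -0.3362  0.1683]
cover 35deg [ 0.5007 -0.3471  0.099 ] 9.941854797351994 388.1647058823529
```

```bash
python3 - <<'E'
from fit import *
cs=pickle.load(open("c0.pkl","rb"));S,T=cs["scene"],cs["top"]
for n,(x0,y0,x1,y1) in(("scene",(225,195,330,285)),("top",(230,165,335,265))):
    a=cs[n]["img"][y0:y1,x0:x1,::-1]; cv2.imwrite(f"pics/{n}_pan.png",cv2.resize(a,None,fx=6,fy=6,interpolation=cv2.INTER_CUBIC))
# green corners for rack
for n in cs:
    print(n,[d["xyz"] for d in spotter.recognise("rack",capture(n))])
E
```

```text
scene [[0.5294, 0.3162, 0.0573]]
top [[0.4874, 0.3355, 0.085]]
```

View pics/scene_pan.png

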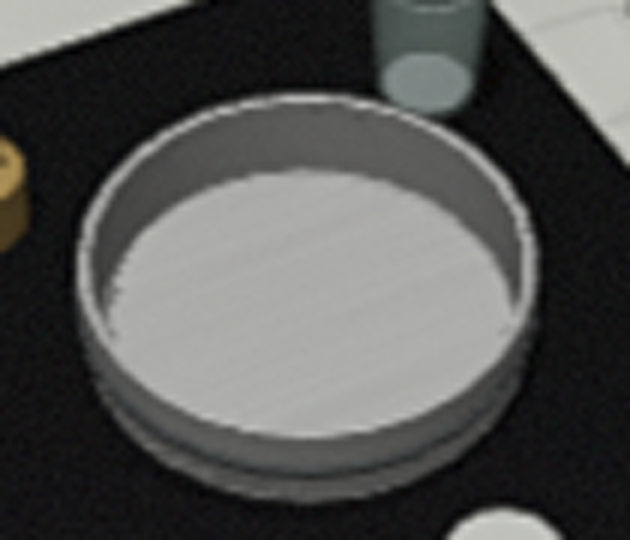

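View pics/top_pan.png

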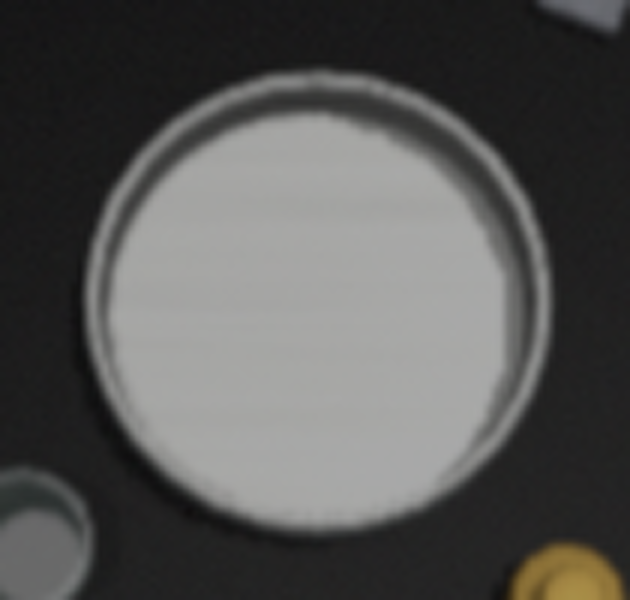

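```bash
python3 - <<'E'
from fit import *
cs=pickle.load(open("c0.pkl","rb"));S,T=cs["scene"],cs["top"]
# pan
TG={}
for n,roi in(("scene",(232,205,320,284)),("top",(237,170,330,262))):
    x0,y0,x1,y1=roi; v=cs[n]["img"].max(2)[y0:y1,x0:x1]
    m=(v>55).astype(np.uint8)
    if n=="scene": m[:212-y0+2,285-x0:303-x0]=0   # beaker
    l=largest(np.pad(m,((y0,0),(x0,0))),roi)
    l=cv2.morphologyEx(l.astype(np.uint8),cv2.MORPH_CLOSE,np.ones((5,5)))*1.
    TG[n]=(l,roi); cv2.imwrite(f"pics/m_pan_{n}.png",cv2.resize(l*255,None,fx=4,fy=4))
def f(p):
    P=np.r_[ring(.1,0),ring(.1,p[2])]+[p[0],p[1],0]
    return sum(np.abs(mask_of(cs[n],P,TG[n][1])-TG[n][0]).sum() for n in TG)
x,v=fit(f,[.48,-.005,.05],[.01,.01,.01]);print("pan",x,v)
def f1(p): return f([p[0],p[1],.05])
x,v=fit(f1,[.48,-.005],[.01,.01]);print("pan z50",x,v)
# rack
def gp(n,roi):
    m=seg(cs[n],"green"); return m
# grey/red
rois={"scene":(322,160,448,215),"top":(92,160,205,258)}
out=[]
for n,roi in rois.items():
    x0,y0,x1,y1=roi; im=cs[n]["img"][y0:y1,x0:x1].astype(int)
    g=seg(cs[n],"green")[y0:y1,x0:x1]; r_=seg(cs[n],"red")[y0:y1,x0:x1]
    hull_=cv2.morphologyEx(g.astype(np.uint8),cv2.MORPH_CLOSE,np.ones((3,3)))
    sat=im.max(2)-im.min(2)
    k=((sat<16)&(im.max(2)<135)&(im.max(2)>40)).astype(np.uint8)
    out.append(cv2.resize(np.hstack([g,r_,k*1.])*255,None,fx=2,fy=2)); cv2.imwrite(f"pics/m_{n}.png",out[-1])
E
```

```text
pan [ 0.483  -0.005   0.0537] 302.6078431372549
pan z50 [ 0.4828 -0.0047] 358.3921568627451[ WARN:0@0.603] global loadsave.cpp:1063 imwrite_ Unsupported depth image for selected encoder is fallbacked to CV_8U.
```

View pics/m_scene.png

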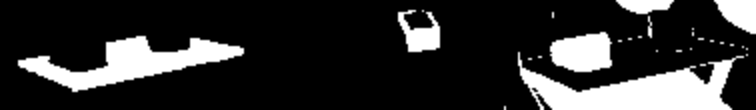

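View pics/m_top.png

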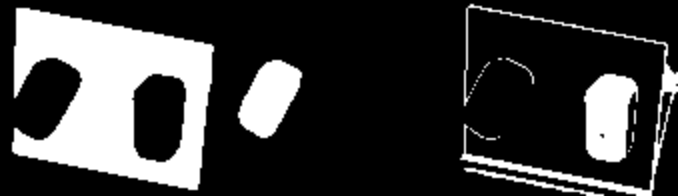

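View pics/m_pan_scene.png

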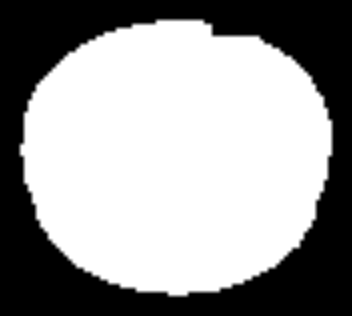

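```bash
python3 - <<'E'
from fit import *
cs=pickle.load(open("c0.pkl","rb"))
# rack pose from green face in top/scene: hull of the green comp
rois={"scene":(322,155,448,215),"top":(92,160,205,258)}
G={}
for n,roi in rois.items():
    g=largest(seg(cs[n],"green"),roi); ys,xs=np.nonzero(g); h=cv2.convexHull(np.c_[xs,ys].astype(np.int32)); m=np.zeros_like(g,np.uint8); cv2.fillConvexPoly(m,h,1); G[n]=m*1.
def rackR(p,sl=32): return R.from_euler("ZY",[p[2],-np.radians(sl)])
def f(p):
    P=rackR(p).apply(box(.2,.25,0,0)[::2])+[p[0],p[1],.085]
    return np.abs(mask_of(cs["top"],P,rois["top"])-G["top"]).sum()
x,v=fit(f,[.485,.335,.15],[.01,.01,.1]);print("rack",x[:2],np.degrees(x[2]),v); np.save("rack.npy",x)
rk=x
def rockmask(n,kind):
    x0,y0,x1,y1=rois[n]; im=cs[n]["img"][y0:y1,x0:x1].astype(int); sat=im.max(2)-im.min(2)
    if kind=="red": m=(im[...,0]>1.35*im[...,1])&(im[...,0]>45)
    else:
        m=((sat<16)&(im.max(2)<135)&(im.max(2)>40))
        sub={"scene":(342-x0,175-y0,378-x0,198-y0),"top":(155-x0,190-y0,190-x0,246-y0)}[n]
        z=np.zeros_like(m); a,b,c_,d=sub
        if n=="top": m=m|(seg(cs[n],"green")[y0:y1,x0:x1]<.5)
        z[b:d,a:c_]=m[b:d,a:c_]; m=z
    m=m.astype(np.uint8); m=largest(np.pad(m,((y0,0),(x0,0))),rois[n])
    return cv2.morphologyEx(m.astype(np.uint8),cv2.MORPH_CLOSE,np.ones((3,3)))*1.
RR=rackR(rk)
tilt=R.from_euler("Y",0)
for kind,V,h0 in(("grey",grey(),.01975),("red",red(),.019)):
    M={n:rockmask(n,kind) for n in rois}
    print(kind,{n:M[n].sum() for n in M})
    for ups in (0,180):
      def pose(p):
        # in rack frame: u,v,w,yaw
        if kind=="grey": Rm=RR*R.from_euler("Z",p[3])
        else: Rm=RR*R.from_euler("Z",p[3])*R.from_euler("Y",np.radians(10.3))
        return Rm,RR.apply(p[:3])+[rk[0],rk[1],.085]
      def f(p):
        Rm,t0=pose(p); P=Rm.apply(V)+t0
        return sum(np.abs(mask_of(cs[n],P,rois[n])-M[n]).sum() for n in rois)
      y0=-.06 if kind=="grey" else .075
      best=min((fit(f,[0,y0,.02,np.radians(ups+a)],[.01,.01,.01,.2]) for a in(-30,0,30)),key=lambda q:q[1])
      Rm,t0=pose(best[0]); print(kind,ups,best[0][:3],np.degrees(best[0][3]),best[1],"world",t0,"\n",Rm.as_matrix())
      if kind=="red": print("low dist")
      for n in rois:
        im=cs[n]["img"][...,::-1].copy(); im=cv2.resize(im,None,fx=5,fy=5)
        uv=((proj(cs[n],Rm.apply(V)+t0)+.5)*5).astype(int)
        for i in range(8):
            for j in (i^1,i^2,i^4):
                if j>i: cv2.line(im,tuple(map(int,uv[i])),tuple(map(int,uv[j])),(255,255,0),1)
        x0,y0_,x1,y1=rois[n]; cv2.imwrite(f"pics/o_{kind}_{ups}_{n}.png",im[y0_*5:y1*5,x0*5:x1*5])
      np.save(f"{kind}_{ups}.npy",np.r_[t0,Rm.as_quat()])
E
python3 -c "
import cv2,numpy as np
for k in('scene','top'):
    a=[cv2.imread(f'pics/o_{c}_{u}_{k}.png') for c in('grey','red') for u in(0,180)]
    m=np.vstack([np.hstack(a[:2]),np.hstack(a[2:])]); cv2.imwrite(f'pics/oo_{k}.png',cv2.resize(m,(800,int(800*m.shape[0]/m.shape[1])) ,interpolation=cv2.INTER_AREA)if k=='scene' else cv2.resize(m,(680,590),interpolation=cv2.INTER_AREA))
"
```

```text
rack [0.4825 0.3383] -10.814392452485633 114.3294117647059
grey {'scene': np.float64(482.0), 'top': np.float64(984.0)}
grey 0 [-0.0034 -0.0706  0.0209] -5.579757789515641 181.8078431372549 world [0.4555 0.2715 0.1009] 
 [[ 0.8108  0.2677 -0.5205]
 [-0.2539  0.9621  0.0994]
 [ 0.5274  0.0515  0.848 ]]
grey 180 [-0.0015 -0.0697  0.0204] 176.9680129414548 430.86274509803917 world [0.4576 0.2721 0.1016] 
 [[-0.8219 -0.2314 -0.5205]
 [ 0.2108 -0.9724  0.0994]
 [-0.5292 -0.028   0.848 ]]
red {'scene': np.float64(366.0), 'top': np.float64(799.0)}
red 0 [-0.004   0.0762  0.0197] -28.63329869216776 246.2313725490196 world [0.4833 0.4156 0.0996] 
 [[ 0.7239  0.5639 -0.3975]
 [-0.6183  0.7859 -0.0113]
 [ 0.306   0.2539  0.9175]]
low dist
red 180 [-0.0077  0.0775  0.0228] 150.66788360148288 280.19607843137254 world [0.4788 0.4178 0.1003] 
 [[-0.531  -0.5716 -0.6255]
 [ 0.5921 -0.7784  0.2087]
 [-0.6062 -0.2596  0.7518]]
low dist
```

View overlays.

View pics/oo_scene.png

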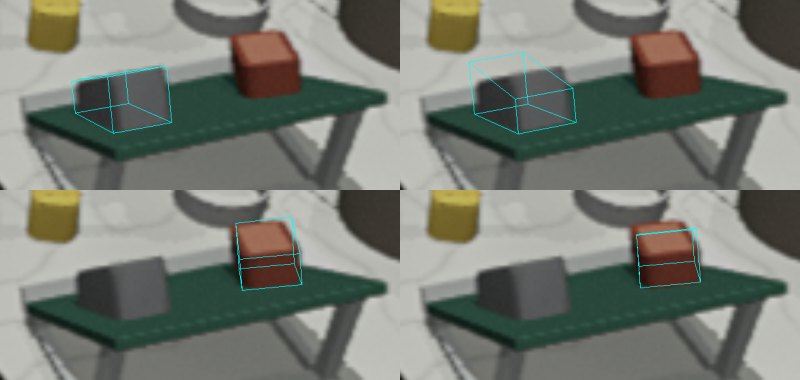

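View pics/oo_top.png

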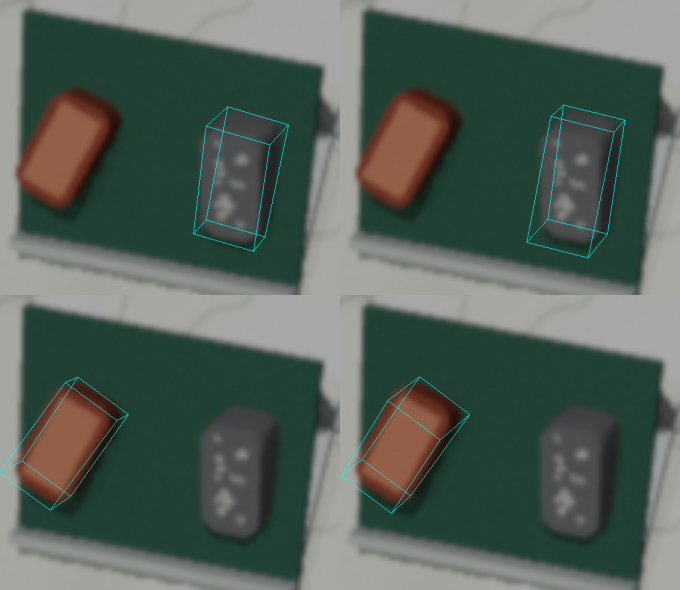

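```bash
cat > rocks.py <<'E'
from fit import *
cs=pickle.load(open("c0.pkl","rb"))
rois={"scene":(322,155,448,215),"top":(92,160,205,258)}
rk=np.load("rack.npy"); RR=R.from_euler("ZY",[rk[2],-np.radians(32)])
# rack check in scene
C=RR.apply([[.1,.125,0],[.1,-.125,0],[-.1,-.125,0],[-.1,.125,0]])+[rk[0],rk[1],.085]
print("rack corners scene",proj(cs["scene"],C).round(1).tolist(),"top",proj(cs["top"],C).round(1).tolist())
def wedge(kind,c,b=.003):
    L,W=(.105,.052) if kind=="grey" else (.095,.05)
    sl=np.tan(np.radians(10.3)); P=[]
    def surf(x): return (-.01975,.0395+x*sl-.01975) if kind=="grey" else (.019-.038+x*sl,.019)
    for lx,ly,d in((L/2,W/2-c,0),(L/2-c,W/2,0)):
        for sx in(-1,1):
            for sy in(-1,1):
                x,y=sx*lx,sy*ly; z0,z1=surf(x)
                P+= [[x,y,z0+b],[x,y,z1-b]]
                x2,y2=sx*(lx-b),sy*(ly-b); z0,z1=surf(x2); P+=[[x2,y2,z0],[x2,y2,z1]]
    return np.array(P)
def rockmask(n,kind):
    x0,y0,x1,y1=rois[n]; im=cs[n]["img"][y0:y1,x0:x1].astype(int); sat=im.max(2)-im.min(2)
    g=seg(cs[n],"green")[y0:y1,x0:x1]
    if kind=="red": m=(im[...,0]>1.25*im[...,1])&(im[...,0]>35)
    else:
        m=((sat<16)&(im.max(2)<135)&(im.max(2)>38))
        a,b,c_,d={"scene":(342-x0,175-y0,378-x0,198-y0),"top":(155-x0,190-y0,190-x0,246-y0)}[n]
        z=np.zeros_like(m)
        if n=="top": m=m|((g<.5))
        z[b:d,a:c_]=m[b:d,a:c_]; m=z
    m=m.astype(np.uint8); m=largest(np.pad(m,((y0,0),(x0,0))),rois[n])
    return cv2.morphologyEx(m.astype(np.uint8),cv2.MORPH_CLOSE,np.ones((3,3)))*1.
def pose(kind,p):
    Rm=RR*R.from_euler("Z",p[3])
    if kind=="red": Rm=Rm*R.from_euler("Y",np.radians(10.3)*p[5])
    return Rm,RR.apply(p[:3])+[rk[0],rk[1],.085]
E
python3 - <<'E'
from rocks import *
for kind,v0 in(("grey",-.07),("red",.075)):
    M={n:rockmask(n,kind) for n in rois}
    for ups in ((0,) if kind=="grey" else (0,180)):
      sg=1
      for use in (("scene","top"),("top",)):
        def f(p):
            Rm,t0=pose(kind,[*p,0][:5]+[1]); P=Rm.apply(wedge(kind,abs(p[4])))+t0
            s=sum(np.abs(mask_of(cs[n],P,rois[n])-M[n]).sum() for n in use)
            if len(use)==1: s+=1e5*max(0,abs(p[2]-(.01975 if kind=="grey" else .0187))-.0005)
            return s
        best=min((fit(f,[0,v0,.02,np.radians(ups+a),.008],[.01,.01,.005,.2,.004]) for a in(-20,10)),key=lambda q:q[1])
        p=best[0]; Rm,t0=pose(kind,[*p,1]); print(kind,ups,use,p[:3],"yaw",np.degrees(p[3]),"c",p[4],"cost",best[1],"world",t0)
        if len(use)==2:
          np.save(f"{kind}_{ups}.npy",np.r_[t0,Rm.as_quat()])
          for n in rois:
            x0,y0,x1,y1=rois[n]; mm=mask_of(cs[n],Rm.apply(wedge(kind,abs(p[4])))+t0,rois[n])
            im=cv2.resize(cs[n]["img"][y0:y1,x0:x1,::-1],None,fx=5,fy=5)
            for q,col in((M[n],(0,0,255)),(mm,(255,255,0))):
                ct,_=cv2.findContours((cv2.resize(q,None,fx=5,fy=5)>.5).astype(np.uint8),0,1); cv2.drawContours(im,ct,-1,col,1)
            cv2.imwrite(f"pics/q_{kind}_{ups}_{n}.png",im)
E
```

```text
rack corners scene [[444.0, 184.0], [357.9, 202.2], [329.3, 190.6], [403.7, 175.6]] top [[99.2, 162.6], [199.0, 182.0], [191.0, 255.1], [97.6, 236.3]]
grey 0 ('scene', 'top') [-0.002  -0.0709  0.0208] yaw 0.2751117263512256 c 0.011384673650363681 cost 63.168627450980395 world [0.4567 0.271  0.1016]
grey 0 ('top',) [-0.0025 -0.0703  0.0197] yaw 0.2211853983134082 c 0.011265154017976916 cost 35.435294117647054 world [0.457  0.2715 0.1004]
red 0 ('scene', 'top') [-0.0019  0.0737  0.0198] yaw -23.25670648890596 c 0.012204950870585795 cost 116.89019607843136 world [0.4844 0.4129 0.1007]
red 0 ('top',) [-0.003   0.0748  0.0183] yaw -21.57201227916942 c 0.012247899967341732 cost 72.84313725490196 world [0.4845 0.414  0.0989]
red 180 ('scene', 'top') [-0.0054  0.075   0.0227] yaw 153.94000675202477 c 0.012781352440307283 cost 164.51372549019607 world [0.4803 0.415  0.1014]
red 180 ('top',) [-0.0072  0.0774  0.0188] yaw 154.6793705617108 c 0.01189904822365743 cost 65.46666666666667 world [0.4813 0.4173 0.0971]
```

```bash
python3 -c "
import cv2,numpy as np
for k in('scene','top'):
    a=[cv2.imread(f'pics/q_{c}_{k}.png') for c in('grey_0','red_0','red_180')]
    if k=='scene': m=np.vstack([x[:,100:] for x in a[1:]]); 
    else: m=np.hstack([x[:480,0:320] for x in a])
    print(m.shape); cv2.imwrite(f'pics/qq_{k}.png',cv2.resize(m,None,fx=min(1,800/m.shape[1]),fy=min(1,800/m.shape[1])))
"
```

```text
(600, 530, 3)
(480, 960, 3)
```

View pics/qq_scene.png

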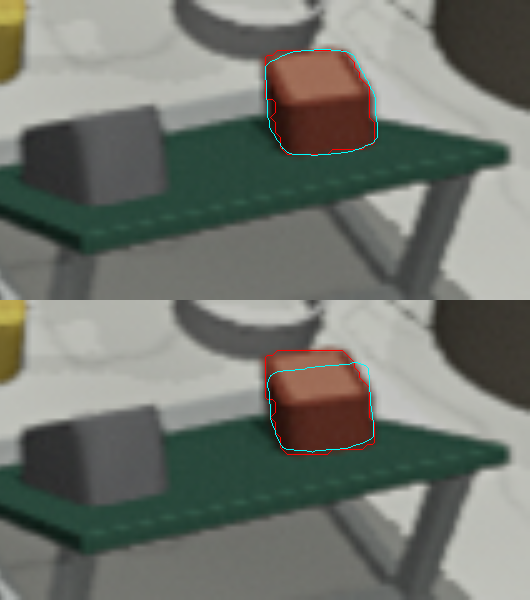

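View pics/qq_top.png

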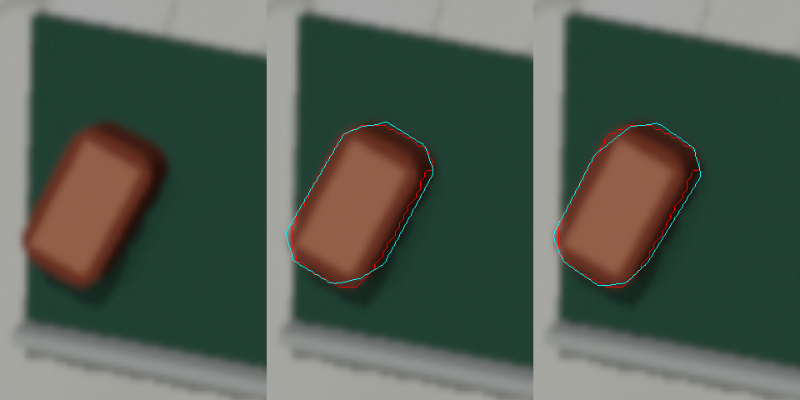

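```bash
python3 - <<'E'
from h import *
s=state(); print(s["time_s"],Rq(s["eef_rot"]).as_matrix())
print(np.load("cover.npy"))
E
```

```text
1.5 [[ 0.3605  0.     -0.9328]
 [ 0.9328  0.0001  0.3605]
 [ 0.0001 -1.      0.    ]]
[ 0.5007 -0.3471  0.099   0.1735]
```

```bash
cat > plan.py <<'E'
from h import *
def down(yaw): # tool pointing down, tool x at yaw
    x=np.array([np.cos(yaw),np.sin(yaw),0]);y=np.array([0,0,-1.]);return np.c_[x,y,np.cross(x,y)]
def toolR(xa,za):
    y=-np.array(za); x=np.array(xa); return np.c_[x,y,np.cross(x,y)]
cv=np.load("cover.npy"); CR=R.from_euler("ZY",[cv[3],-np.radians(35.3)]); Cc=cv[:3]
def cov(p): return CR.apply(p)+Cc
COVT=toolR(CR.as_matrix()[:,0],CR.as_matrix()[:,2])
PAN=np.array([.483,-.005,.05])
def show(name,pos,Rm): 
    t,w=rel(pos,Rm); print(name,np.round(pos,3),t.tolist(),w.tolist())
E
python3 - <<'E'
from plan import *
show("up",[.30,.35,.36],down(1.2-.6))
show("pre",cov([.088,0,.1045]),COVT)
show("grasp",cov([.088,0,.0245]),COVT)
E
```

```text
up [0.3  0.35 0.36] [-4.68, -4.684, -5.122] [-0.0, 5.749, 0.001]
pre [ 0.512 -0.345  0.235] [-23.747, -0.524, -20.065] [-3.022, 9.497, -5.349]
grasp [ 0.557 -0.337  0.17 ] [-22.952, 1.652, -21.385] [-3.022, 9.497, -5.349]
```

>>> send_rows:
  motion:
    - [0.4,-4.7,-4.7,-5.1,0,5.7,0]
    - [0.4,-4.7,-4.7,-5.1,0,5.7,0]
    - [0.4,-4.7,-4.7,-5.1,0,5.7,0]
    - [0.4,-4.7,-4.7,-5.1,0,5.7,0]
    - [0.4,-4.7,-4.7,-5.1,0,5.7,0]
    - [0.4,-23.75,-0.52,-20.07,-3.02,9.5,-5.35]
    - [0.4,-23.75,-0.52,-20.07,-3.02,9.5,-5.35]
    - [0.4,-23.75,-0.52,-20.07,-3.02,9.5,-5.35]
    - [0.4,-23.75,-0.52,-20.07,-3.02,9.5,-5.35]
    - [0.4,-23.75,-0.52,-20.07,-3.02,9.5,-5.35]
    - [0.4,-23.75,-0.52,-20.07,-3.02,9.5,-5.35]
    - [0.4,-23.75,-0.52,-20.07,-3.02,9.5,-5.35]
    - [0.4,-23.75,-0.52,-20.07,-3.02,9.5,-5.35]
    - [0.4,-23.75,-0.52,-20.07,-3.02,9.5,-5.35]
    - [0.4,-23.75,-0.52,-20.07,-3.02,9.5,-5.35]
    - [0.4,-23.75,-0.52,-20.07,-3.02,9.5,-5.35]
    - [0.4,-23.75,-0.52,-20.07,-3.02,9.5,-5.35]
    - [0.4,-23.75,-0.52,-20.07,-3.02,9.5,-5.35]
    - [0.4,-23.75,-0.52,-20.07,-3.02,9.5,-5.35]
    - [0.4,-23.75,-0.52,-20.07,-3.02,9.5,-5.35]
  newtons: 50

```text
time_s: 3.5
tool_pos: [0.4992, -0.3055, 0.2417]
eef_rot: [0.69, -0.653, -0.272, -0.156]
contact_force: [-0.8, 0.8, 0.2]
gripper_width: 0.0565
```

```bash
python3 - <<'E'
from plan import *
s=state(); print(s)
show("pre",cov([.088,0,.1045]),COVT)
show("grasp",cov([.088,0,.0245]),COVT)
c=capture("scene");save(c,"s1")
a=c["img"][200:360,60:280,::-1]; cv2.imwrite("pics/s1c.png",cv2.resize(a,None,fx=3.5,fy=3.5))
E
```

```text
{'time_s': 3.5, 'joint_pos': array([-1.0336,  0.1154,  1.8386,  0.671 ,  1.0517, -1.5082]), 'qd': array([-0.2905,  0.7666, -0.6641,  0.0645,  0.0815, -0.3307]), 'joint_efforts': array([  0.4576, -32.8412, -20.3875,   2.2898,  -0.2099,   0.2647]), 'tool_pos': array([ 0.4992, -0.3055,  0.2417]), 'eef_rot': array([ 0.6899, -0.6528, -0.2715, -0.1556]), 'contact_force': array([-0.7712,  0.758 ,  0.2268]), 'torque': array([-0.1052,  0.323 ,  0.0351]), 'gripper_width': 0.05653881272213587}
pre [ 0.512 -0.345  0.235] [0.029, 0.288, -1.374] [0.004, -0.011, -0.001]
grasp [ 0.557 -0.337  0.17 ] [0.029, 2.954, -1.373] [0.004, -0.011, -0.001]
```

View pics/s1c.png

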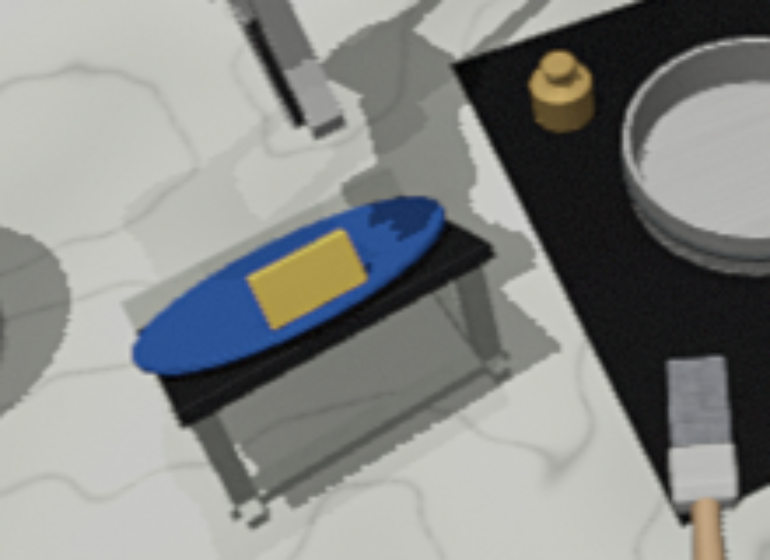

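>>> send_rows:
  motion:
    - [0.4,0.03,0.29,-1.37,0,0,0]
    - [0.4,0.03,0.29,-1.37,0,0,0]
    - [0.4,0.03,0.8,-1.37,0,0,0]
    - [0.4,0.03,1.3,-1.37,0,0,0]
    - [0.4,0.03,1.7,-1.37,0,0,0]
    - [0.4,0.03,2.0,-1.37,0,0,0]
    - [0.4,0.03,2.3,-1.37,0,0,0]
    - [0.4,0.03,2.55,-1.37,0,0,0]
    - [0.4,0.03,2.75,-1.37,0,0,0]
    - [0.4,0.03,2.9,-1.37,0,0,0]
    - [0.4,0.03,2.9,-1.37,0,0,0]
    - [0.4,0.03,2.9,-1.37,0,0,0]

```text
time_s: 4.75
tool_pos: [0.5587, -0.3473, 0.1698]
eef_rot: [0.687, -0.656, -0.27, -0.157]
contact_force: [-0.0, -0.0, -0.8]
gripper_width: 0.056
```

```bash
python3 - <<'E'
from plan import *
s=state(); print(s["time_s"],s["contact_force"],s["gripper_width"])
show("grasp",cov([.088,0,.0245]),COVT)
for n in("scene","top"):
    c=capture(n)
    x,y=(90,230) if n=="scene" else (360,130)
    a=c["img"][y:y+110,x:x+140,::-1]; cv2.imwrite(f"pics/g1{n}.png",cv2.resize(a,None,fx=5,fy=5))
E
```

```text
4.75 [-0.0451 -0.0178 -0.7578] 0.056045239645482144
grasp [ 0.557 -0.337  0.17 ] [0.014, 0.006, 0.341] [0.088, -0.033, -0.008]
```

View pics/g1scene.png

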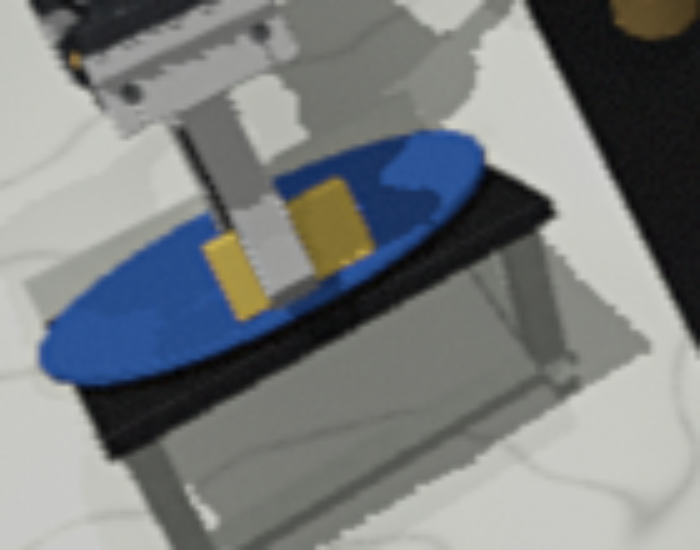

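View pics/g1top.png

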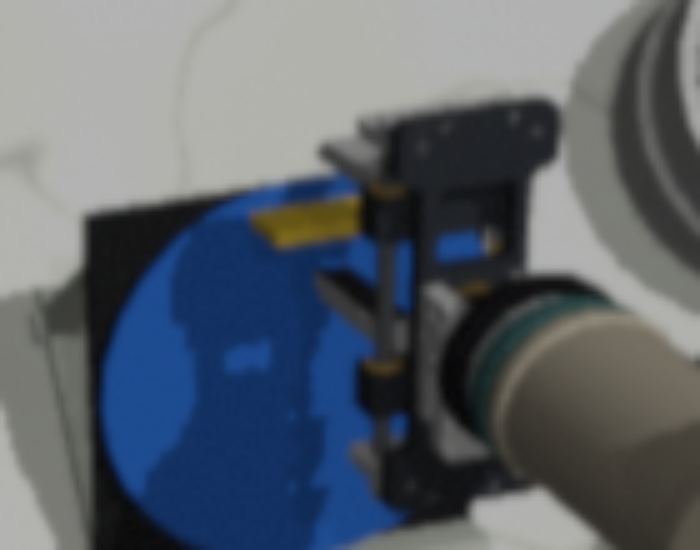

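>>> send_rows:
  motion:
    - [0.4,0,0,0.2,0.05,0,0]
    - [0.4,0.01,0,0.34,0.09,-0.03,0]
    - [0.4,0.01,0,0.34,0.09,-0.03,0]
    - [1,0.01,0,0.34,0.09,-0.03,0]
    - [1,0.01,0,0.34,0.09,-0.03,0]
    - [1,0.01,0,0.34,0.09,-0.03,0]
    - [1,0.01,0,0.34,0.09,-0.03,0]
    - [1,0.01,0,0.34,0.09,-0.03,0]
    - [1,0.01,0,0.34,0.09,-0.03,0]
    - [1,0.01,0,0.34,0.09,-0.03,0]
  newtons: 55

```text
time_s: 5.85
tool_pos: [0.5572, -0.3374, 0.1702]
eef_rot: [0.69, -0.653, -0.272, -0.155]
contact_force: [-1.5, 0.6, 1.1]
gripper_width: 0.0076
```

```bash
python3 - <<'E'
from plan import *
s=state(); print(s["time_s"],s["contact_force"],s["torque"],s["gripper_width"],np.abs(s["qd"]).max())
show("grasp",cov([.088,0,.0245]),COVT)
# lift 120mm along vertical-ish & cover z
show("lift1",cov([.088,0,.0245])+CR.apply([0.0,0,.05]),COVT)
E
```

```text
5.85 [-1.5274  0.5533  1.142 ] [-0.0562  0.6633 -0.0295] 0.007618109769614776 0.005088248499479429
grasp [ 0.557 -0.337  0.17 ] [0.001, 0.015, 0.005] [-0.0, -0.003, -0.006]
lift1 [ 0.529 -0.342  0.211] [0.0, -1.651, 0.005] [-0.0, -0.003, -0.006]
```

>>> send_rows:
  motion:
    - [1,0.02,-0.1,0,0,0,0]
    - [1,0.05,-0.3,0,0,0,0]
    - [1,0.08,-0.6,0,0,0,0]
    - [1,0.1,-1.0,0,0,0,0]
    - [1,0.1,-1.4,0,0,0,0]
    - [1,0.1,-1.8,0,0,0,0]
    - [1,0.1,-2.2,0,0,0,0]
    - [1,0.1,-2.6,0,0,0,0]
    - [1,0.1,-3.0,0,0,0,0]
    - [1,0.1,-3.3,0,0,0,0]
    - [1,0.1,-3.5,0,0,0,0]
    - [1,0.1,-3.5,0,0,0,0]
    - [1,0.1,-3.5,0,0,0,0]

```text
time_s: 7.15
tool_pos: [0.4998, -0.3473, 0.2575]
eef_rot: [0.69, -0.653, -0.272, -0.155]
contact_force: [-0.3, -0.0, -3.0]
gripper_width: 0.0081
```

```bash
python3 - <<'E'
from plan import *
s=state(); print(s["time_s"],s["joint_pos"],s["contact_force"],s["torque"],s["gripper_width"],np.abs(s["qd"]).max())
for n in("scene","top"):
    c=capture(n); save(c,"l1"+n)
yaw=np.radians(-40)
tgt=PAN+np.array([.088*np.cos(yaw),.088*np.sin(yaw),.0245])
show("over",tgt+[0,0,.09],down(yaw))
E
```

```text
7.15 [-1.0773  0.153   1.7497  0.6553  1.1179 -1.5092] [-0.2784 -0.0424 -3.0385] [-0.1317  0.4152 -0.0068] 0.008149041961018186 0.006562466813719878
over [ 0.55  -0.062  0.164] [0.909, 4.436, 9.079] [-2.568, 8.049, 5.488]
```

View pics/l1scene.png

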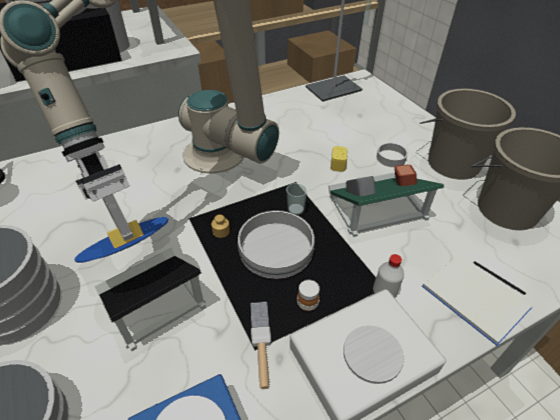

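View pics/l1top.png

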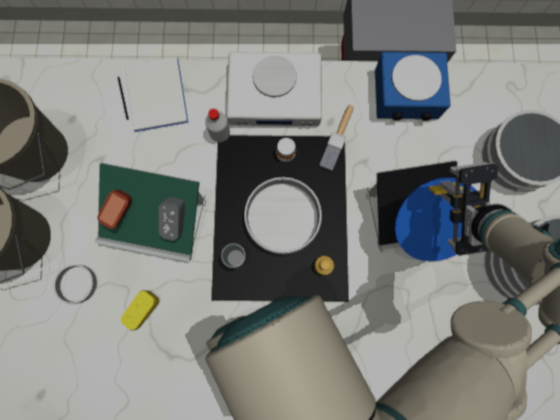

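>>> send_rows:
  motion:
    - [1,0.03,0.15,0.3,-0.08,0.27,0.18]
    - [1,0.09,0.44,0.9,-0.26,0.8,0.55]
    - [1,0.18,0.89,1.8,-0.51,1.6,1.1]
    - [1,0.27,1.33,2.7,-0.77,2.4,1.65]
    - [1,0.36,1.77,3.6,-1.03,3.2,2.2]
    - [1,0.45,2.22,4.5,-1.28,4.02,2.74]
    - [1,0.54,2.66,5.4,-1.54,4.83,3.29]
    - [1,0.64,3.1,6.35,-1.8,5.63,3.84]
    - [1,0.73,3.55,7.26,-2.05,6.44,4.39]
    - [1,0.8,3.9,8.0,-2.26,7.1,4.83]
    - [1,0.86,4.2,8.6,-2.43,7.6,5.2]
    - [1,0.9,4.36,8.9,-2.53,7.9,5.4]
    - [1,0.91,4.44,9.08,-2.57,8.05,5.49]
    - [1,0.91,4.44,9.08,-2.57,8.05,5.49]
    - [1,0.91,4.44,9.08,-2.57,8.05,5.49]
    - [1,0.91,4.44,9.08,-2.57,8.05,5.49]
    - [1,0.91,4.44,9.08,-2.57,8.05,5.49]

```text
time_s: 8.95
tool_pos: [0.5503, -0.0621, 0.1648]
eef_rot: [-0.664, 0.664, -0.242, 0.242]
contact_force: [0.3, -0.4, -1.8]
gripper_width: 0.0075
```

```bash
python3 - <<'E'
from plan import *
import pickle
s=state(); print(s["time_s"],s["joint_pos"],s["contact_force"],s["torque"],s["gripper_width"],np.abs(s["qd"]).max())
yaw=np.radians(-40)
tgt=PAN+np.array([.088*np.cos(yaw),.088*np.sin(yaw),.0245])
show("over",tgt+[0,0,.09],down(yaw))
cs={}
for n in("scene","top"):
    c=capture(n); save(c,"o1"+n); cs[n]=c
pickle.dump(cs,open("c1.pkl","wb"))
E
```

```text
8.95 [-0.2379  0.2803  1.6396 -0.0002  1.2212  0.4612] [ 0.2718 -0.4101 -1.8126] [-0.1159 -0.0356 -0.0528] 0.007510793399491745 0.002511558340530568
over [ 0.55  -0.062  0.164] [-0.009, 0.01, 0.017] [-0.0, -0.009, 0.005]
```

View pics/o1scene.png

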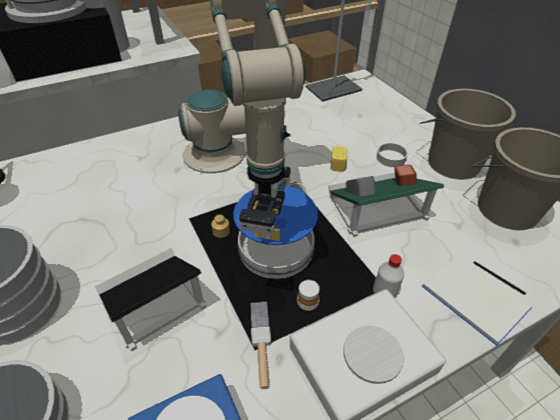

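View pics/o1top.png

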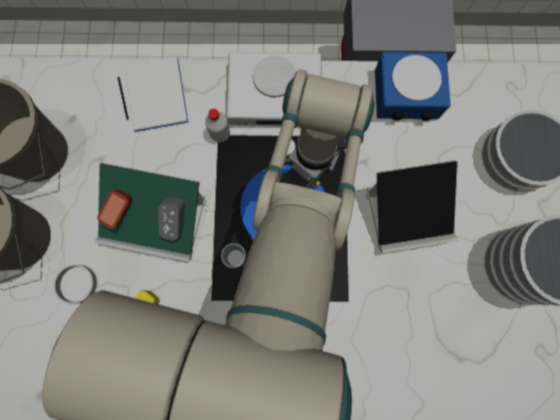

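```bash
python3 - <<'E'
from fit import *
cs=pickle.load(open("c1.pkl","rb"))
s=state(); Rt=Rq(s["eef_rot"]); tp=np.array(s["tool_pos"])
M=Rt.as_matrix(); CRm=R.from_matrix(np.c_[M[:,0],np.cross(-M[:,1],M[:,0]),-M[:,1]])
c0=tp-CRm.apply([.088,0,.0245]); print(c0,CRm.as_matrix())
print("torque fit")
for n,(x0,y0,x1,y1) in(("scene",(210,165,340,290)),("top",(210,150,350,270))):
    c=cs[n]; f=5 if n=="scene" else 5
    im=cv2.resize(c["img"][y0:y1,x0:x1,::-1],None,fx=f,fy=f)
    for z,col in((0,(0,255,255)),(.005,(255,255,0))):
        uv=proj(c,CRm.apply(ring(.104,z))+c0); cv2.polylines(im,[np.int32(((uv+.5)-[x0,y0])*f)],True,col,1)
    uv=proj(c,ring(.1,.05)+[.483,-.005,0]); cv2.polylines(im,[np.int32(((uv+.5)-[x0,y0])*f)],True,(0,0,255),1)
    cv2.imwrite(f"pics/o2{n}.png",im)
E
```

```text
[ 0.483  -0.0054  0.1402] [[ 0.7655  0.6435 -0.0003]
 [-0.6435  0.7655  0.0002]
 [ 0.0004  0.      1.    ]]
torque fit
```

View pics/o2scene.png

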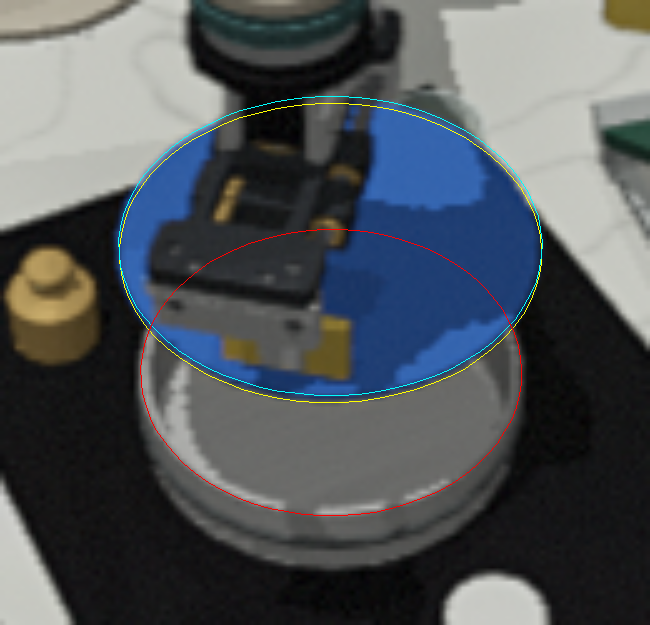

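View pics/o2top.png

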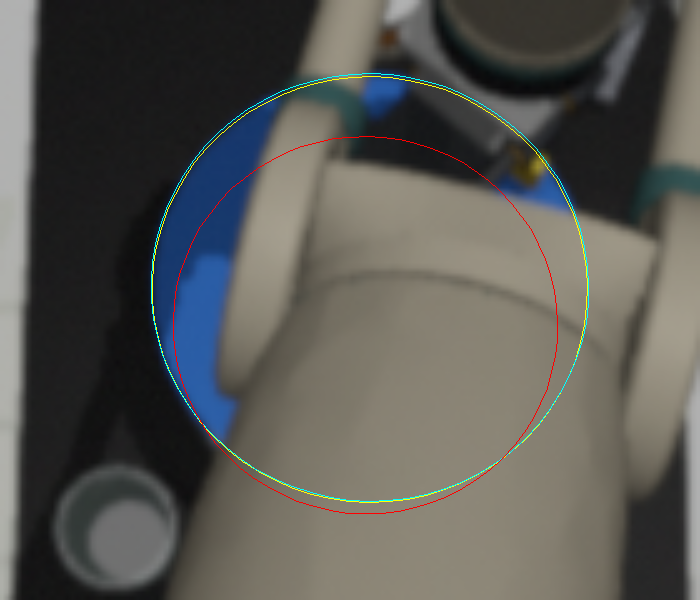

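>>> send_rows:
  motion:
    - [1,0,0.3,0,0,0,0]
    - [1,0,0.7,0,0,0,0]
    - [1,0,1.1,0,0,0,0]
    - [1,0,1.5,0,0,0,0]
    - [1,0,1.8,0,0,0,0]
    - [1,0,2.1,0,0,0,0]
    - [1,0,2.35,0,0,0,0]
    - [1,0,2.5,0,0,0,0]
    - [1,0,2.6,0,0,0,0]
    - [1,0,2.7,0,0,0,0]
    - [1,0,2.78,0,0,0,0]
    - [1,0,2.84,0,0,0,0]
    - [1,0,2.88,0,0,0,0]
    - [1,0,2.88,0,0,0,0]

```text
time_s: 10.45
tool_pos: [0.5503, -0.062, 0.0783]
eef_rot: [-0.664, 0.664, -0.242, 0.242]
contact_force: [-0.2, 0.4, -2.4]
gripper_width: 0.0076
```

```bash
cat > ovl.py <<'E'
from fit import *
import sys
tag=sys.argv[1]
s=state(); Rt=Rq(s["eef_rot"]); tp=np.array(s["tool_pos"])
print(s["time_s"],tp,s["contact_force"],s["torque"],s["gripper_width"])
M=Rt.as_matrix(); CRm=R.from_matrix(np.c_[M[:,0],np.cross(-M[:,1],M[:,0]),-M[:,1]])
c0=tp-CRm.apply([.088,0,.0245]); print(c0)
c=capture("scene"); x0,y0,x1,y1=(210,185,340,300)
im=cv2.resize(c["img"][y0:y1,x0:x1,::-1],None,fx=5,fy=5)
uv=proj(c,CRm.apply(ring(.104,0.005))+c0); cv2.polylines(im,[np.int32(((uv+.5)-[x0,y0])*5)],True,(255,255,0),1)
cv2.imwrite(f"pics/{tag}.png",im)
E
python3 ovl.py d1
```

```text
10.45 [ 0.5503 -0.062   0.0783] [-0.2398  0.3902 -2.4414] [-0.1283 -0.033  -0.0281] 0.007630480073546416
[ 0.483  -0.0054  0.0538]
```

View pics/d1.png

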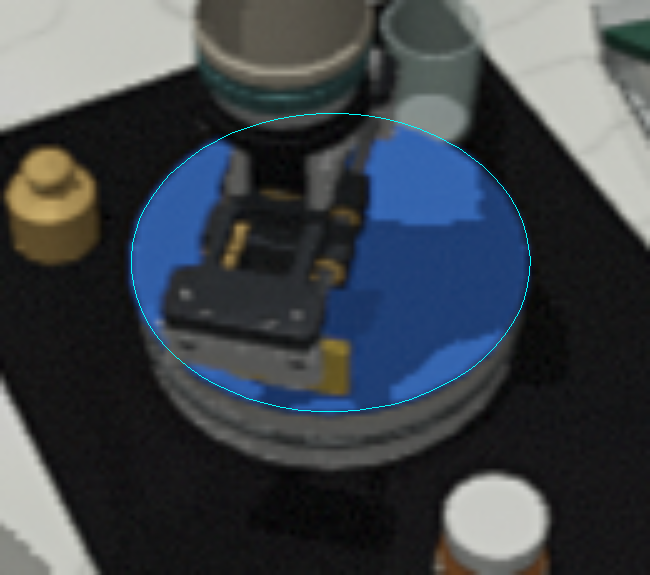

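Cover overlay matches. I'll lower it in 1 mm steps.

>>> send_rows:
  motion:
    - [1,0,0.03,0,0,0,0]
    - [1,0,0.06,0,0,0,0]
    - [1,0,0.09,0,0,0,0]
    - [1,0,0.11,0,0,0,0]
    - [1,0,0.11,0,0,0,0]

```text
time_s: 11.0
tool_pos: [0.5506, -0.0621, 0.0755]
eef_rot: [-0.664, 0.664, -0.242, 0.242]
contact_force: [-0.7, -0.5, 0.4]
gripper_width: 0.0078
```

>>> send_rows:
  motion:
    - [1,0,0.02,0,0,0,0]
    - [1,0,0.04,0,0,0,0]
    - [1,0,0.05,0,0,0,0]
    - [1,0,0.05,0,0,0,0]

```text
time_s: 11.4
tool_pos: [0.5506, -0.0621, 0.0755]
eef_rot: [0.664, -0.664, 0.242, -0.243]
contact_force: [-3.3, -0.5, 9.6]
gripper_width: 0.0075
```

>>> send_rows:
  motion:
    - [1,0,-0.02,0,0,0,0]
    - [1,0,-0.02,0,0,0,0]
    - [0.78,0,-0.02,0,0,0,0]
    - [0.75,0,-0.02,0,0,0,0]
    - [0.75,0,-0.02,0,0,0,0]
    - [0.75,0,-0.02,0,0,0,0]
    - [0.75,0,-0.15,0,0,0,0]
    - [0.75,0,-0.4,0,0,0,0]
    - [0.75,0,-0.8,0,0,0,0]
    - [0.75,0,-1.3,0,0,0,0]
    - [0.75,0,-2.0,0,0,0,0]
    - [0.5,0,-3.0,0,0,0,0]
    - [0.4,0,-4.0,0,0,0,0]
    - [0.4,0,-5.0,0,0,0,0]
    - [0.3,0,-5.0,0,0,0,0]
    - [0.2,0,-5.0,0,0,0,0]

```text
time_s: 13.0
tool_pos: [0.5505, -0.0621, 0.2265]
eef_rot: [0.664, -0.664, 0.241, -0.243]
contact_force: [-0.3, -0.4, -0.2]
gripper_width: 0.06
```

```bash
cat > plan2.py <<'E'
from plan import *
g=np.load("grey_0.npy"); GR=R.from_quat(g[3:]); Gc=g[:3]
rd=np.load("red_0.npy"); DR=R.from_quat(rd[3:]); Dc=rd[:3]
GT=toolR(GR.as_matrix()[:,1],GR.as_matrix()[:,2])
DT=toolR(DR.as_matrix()[:,1],DR.as_matrix()[:,2])
E
python3 - <<'E'
from plan2 import *
import pickle
s=state(); print(s["time_s"],s["joint_pos"],s["gripper_width"],np.abs(s["qd"]).max(),s["contact_force"])
c=capture("scene"); save(c,"r1"); x0,y0,x1,y1=(210,185,340,300)
from fit import ring
im=cv2.resize(c["img"][y0:y1,x0:x1,::-1],None,fx=5,fy=5)
uv=proj(c,ring(.104,0.005)+PAN); cv2.polylines(im,[np.int32(((uv+.5)-[x0,y0])*5)],True,(255,255,0),1)
cv2.imwrite(f"pics/r1c.png",im)
print(GR.as_matrix(),Gc)
show("pre",Gc+GR.apply([0,0,.1]),GT)
show("grasp",Gc+GR.apply([0,0,.003]),GT)
E
```

```text
13.0 [-0.2379  0.2383  1.54   -0.0001  1.3596  0.4612] 0.05997293232198467 0.04456035838345543 [-0.283  -0.3673 -0.2108]
[[ 0.8339  0.1836 -0.5205]
 [-0.1544  0.983   0.0994]
 [ 0.5299 -0.0025  0.848 ]] [0.4567 0.271  0.1016]
pre [0.405 0.281 0.186] [-11.058, 1.285, 5.637] [-3.248, -19.313, -5.513]
grasp [0.455 0.271 0.104] [-9.566, 4.028, 6.473] [-3.248, -19.313, -5.513]
```

View pics/r1c.png

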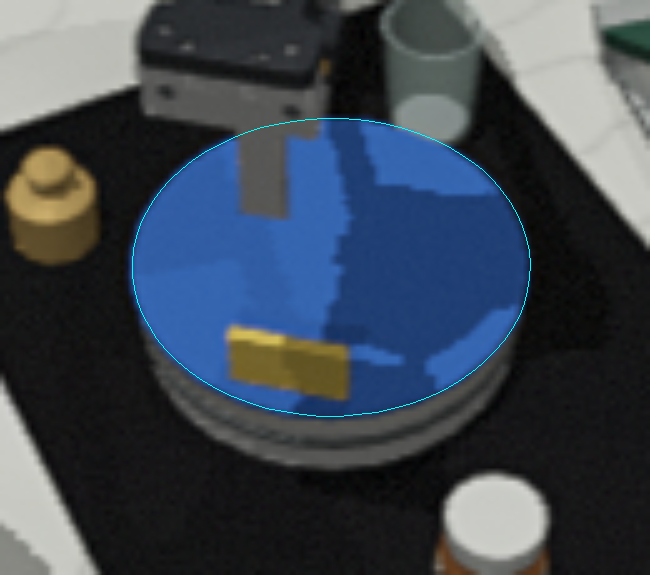

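```bash
python3 - <<'E'
from plan2 import *
show("via",Gc+GR.apply([0,0,.16]),GT)
show("grasp",Gc+GR.apply([0,0,.003]),GT)
print(GT)
E
```

```text
via [0.373 0.287 0.237] [-11.981, -0.412, 5.12] [-3.248, -19.313, -5.513]
grasp [0.455 0.271 0.104] [-9.566, 4.028, 6.473] [-3.248, -19.313, -5.513]
[[ 0.1836  0.5205 -0.8339]
 [ 0.983  -0.0994  0.1544]
 [-0.0025 -0.848  -0.5299]]
```

>>> send_rows:
  motion:
    - [0.1,-1.2,-0.6,0.5,-0.3,-1.9,-0.5]
    - [0.1,-2.4,-0.6,1.0,-0.6,-3.8,-1.0]
    - [0.1,-12,-0.4,5.1,-3.25,-19.3,-5.5]
    - [0.1,-12,-0.4,5.1,-3.25,-19.3,-5.5]
    - [0.1,-12,-0.4,5.1,-3.25,-19.3,-5.5]
    - [0.1,-12,-0.4,5.1,-3.25,-19.3,-5.5]
    - [0.1,-12,-0.4,5.1,-3.25,-19.3,-5.5]
    - [0.1,-12,-0.4,5.1,-3.25,-19.3,-5.5]
    - [0.1,-12,-0.4,5.1,-3.25,-19.3,-5.5]
    - [0.1,-12,-0.4,5.1,-3.25,-19.3,-5.5]
    - [0.1,-12,-0.4,5.1,-3.25,-19.3,-5.5]
    - [0.1,-12,-0.4,5.1,-3.25,-19.3,-5.5]
    - [0.1,-12,-0.4,5.1,-3.25,-19.3,-5.5]
    - [0.1,-12,-0.4,5.1,-3.25,-19.3,-5.5]
    - [0.1,-12,-0.4,5.1,-3.25,-19.3,-5.5]
    - [0.1,-12,-0.4,5.1,-3.25,-19.3,-5.5]
    - [0.1,-12,-0.4,5.1,-3.25,-19.3,-5.5]
    - [0.1,-12,-0.4,5.1,-3.25,-19.3,-5.5]
    - [0.1,-12,-0.4,5.1,-3.25,-19.3,-5.5]
    - [0.1,-12,-0.4,5.1,-3.25,-19.3,-5.5]

```text
time_s: 15.05
tool_pos: [0.3729, 0.2871, 0.2369]
eef_rot: [-0.373, 0.674, 0.557, -0.31]
contact_force: [-0.9, -0.5, 0.5]
gripper_width: 0.0846
```

```bash
python3 - <<'E'
from plan2 import *
s=state(); print(s["time_s"],s["joint_pos"],s["gripper_width"],np.abs(s["qd"]).max(),s["contact_force"])
show("via",Gc+GR.apply([0,0,.16]),GT)
show("grasp",Gc+GR.apply([0,0,.003]),GT)
E
```

```text
15.05 [ 0.8825 -0.0099  1.9552 -0.5882  0.9941 -0.2251] 0.08459191814237167 0.005247813633943544 [-0.9186 -0.4631  0.4555]
via [0.373 0.287 0.237] [0.0, -0.002, -0.023] [-0.009, -0.018, -0.013]
grasp [0.455 0.271 0.104] [0.007, 5.232, -0.028] [-0.009, -0.018, -0.013]
```

>>> send_rows:
  motion:
    - [0.1,0,0.6,-0.02,0,0,0]
    - [0.1,0,1.4,-0.02,0,0,0]
    - [0.1,0,2.2,-0.03,0,0,0]
    - [0.1,0,2.9,-0.03,0,0,0]
    - [0.1,0,3.4,-0.03,0,0,0]
    - [0.1,0,3.8,-0.03,0,0,0]
    - [0.1,0,4.2,-0.03,0,0,0]
    - [0.1,0,4.5,-0.03,0,0,0]
    - [0.1,0,4.8,-0.03,0,0,0]
    - [0.1,0,5.0,-0.03,0,0,0]
    - [0.1,0,5.15,-0.03,0,0,0]
    - [0.1,0,5.2,-0.03,0,0,0]
    - [0.1,0,5.2,-0.03,0,0,0]

```text
time_s: 16.35
tool_pos: [0.4548, 0.2712, 0.105]
eef_rot: [-0.373, 0.674, 0.557, -0.31]
contact_force: [-0.0, -0.8, 0.7]
gripper_width: 0.0847
```

```bash
python3 - <<'E'
from plan2 import *
s=state(); print(s["time_s"],s["gripper_width"],np.abs(s["qd"]).max(),s["contact_force"])
show("grasp",Gc+GR.apply([0,0,.003]),GT)
ims=[]
for n,(x0,y0) in(("scene",(320,130)),("top",(110,160))):
    c=capture(n); ims.append(cv2.resize(c["img"][y0:y0+100,x0:x0+100,::-1],None,fx=4,fy=4))
cv2.imwrite("pics/gg.png",np.hstack(ims))
E
```

```text
16.35 0.08469161373797074 0.007929719832636349 [-0.0068 -0.769   0.7353]
grasp [0.455 0.271 0.104] [0.006, 0.031, 0.006] [-0.007, -0.019, -0.013]
```

View pics/gg.png

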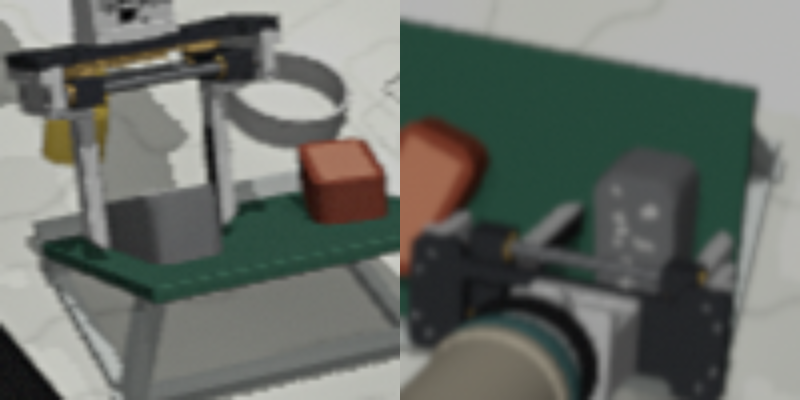

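>>> send_rows:
  motion:
    - [1,0,0,0,0,0,0]
    - [1,0,0,0,0,0,0]
    - [1,0,0,0,0,0,0]
    - [1,0,0,0,0,0,0]
    - [1,0,0,0,0,0,0]
    - [1,0,0,0,0,0,0]
    - [1,0,0,0,0,0,0]
  newtons: 50

```text
time_s: 17.15
tool_pos: [0.4548, 0.2717, 0.1054]
eef_rot: [-0.373, 0.674, 0.558, -0.31]
contact_force: [-1.3, 1.6, 0.5]
gripper_width: 0.0517
```

Gripped at 51.7 mm, which matches the 52 mm width. Lifting.

>>> send_rows:
  motion:
    - [1,0,-0.1,0,0,0,0]
    - [1,0,-0.3,0,0,0,0]
    - [1,0,-0.6,0,0,0,0]
    - [1,0,-1.0,0,0,0,0]
    - [1,0,-1.5,0,0,0,0]
    - [1,0,-2.0,0,0,0,0]
    - [1,0,-2.6,0,0,0,0]
    - [1,0,-3.2,0,0,0,0]
    - [1,0,-3.8,0,0,0,0]
    - [1,0,-4.3,0,0,0,0]
    - [1,0,-4.7,0,0,0,0]
    - [1,0,-4.9,0,0,0,0]
    - [1,0,-5.0,0,0,0,0]
    - [1,0,-5.0,0,0,0,0]
    - [1,0,-5.0,0,0,0,0]

```text
time_s: 18.65
tool_pos: [0.3765, 0.2863, 0.2321]
eef_rot: [-0.373, 0.674, 0.557, -0.311]
contact_force: [-0.1, 0.2, -5.4]
gripper_width: 0.0518
```

```bash
python3 - <<'E'
from plan2 import *
import pickle
s=state(); print(s["time_s"],s["joint_pos"],s["gripper_width"],np.abs(s["qd"]).max(),s["contact_force"])
cs={}
for n in("scene","top"):
    c=capture(n); cs[n]=c; save(c,"gl"+n)
pickle.dump(cs,open("c2.pkl","wb"))
from rocks import wedge
# predicted rock pose: rigid with tool
Rt=Rq(s["eef_rot"]);tp=np.array(s["tool_pos"]);M=Rt.as_matrix()
Rg=R.from_matrix(np.c_[np.cross(M[:,0],-M[:,1]),M[:,0],-M[:,1]]); gc=tp-Rg.apply([0,0,.0035])
ims=[]
for n in cs:
    uv=proj(cs[n],Rg.apply(wedge("grey",.011))+gc); h=cv2.convexHull(uv.astype(np.float32))[:,0]
    x0,y0=np.int32(uv.mean(0))-50; x0=max(x0,0);y0=max(y0,0)
    im=cv2.resize(cs[n]["img"][y0:y0+100,x0:x0+100,::-1],None,fx=4,fy=4); cv2.polylines(im,[np.int32((h+.5-[x0,y0])*4)],True,(255,255,0),1); ims.append(im)
cv2.imwrite("pics/gl.png",np.hstack(ims))
yaw=np.radians(80)
show("over",PAN+[0,0,.005+.01975+.0035+.09],down(yaw))
E
```

```text
18.65 [ 0.8732 -0.0039  1.9621 -0.5912  0.9784 -0.2255] 0.05183352087069235 0.006424716274290319 [-0.0767  0.1927 -5.4157]
rack corners scene [[444.0, 184.0], [357.9, 202.2], [329.3, 190.6], [403.7, 175.6]] top [[99.2, 162.6], [199.0, 182.0], [191.0, 255.1], [97.6, 236.3]]
over [ 0.483 -0.005  0.168] [-8.873, 4.62, -3.353] [5.321, -0.109, -0.059]
```

View pics/gl.png

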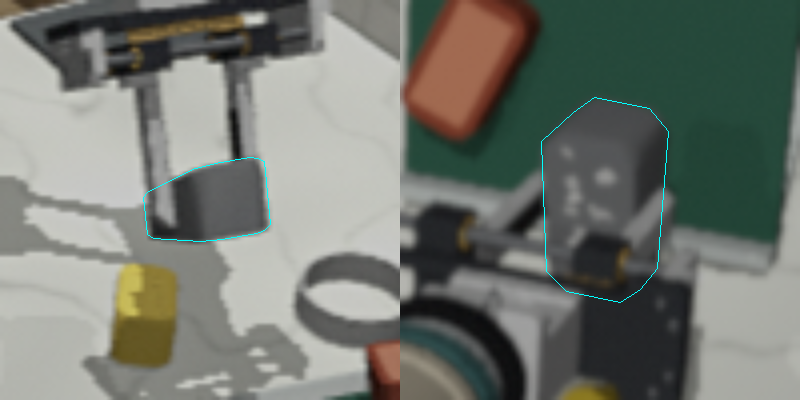

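>>> send_rows:
  motion:
    - [1,-0.3,0,-0.1,0.15,0,0]
    - [1,-0.9,0.2,-0.3,0.5,0,0]
    - [1,-1.8,0.7,-0.65,1.0,0,0]
    - [1,-2.7,1.2,-1.0,1.6,0,0]
    - [1,-3.7,1.75,-1.4,2.2,-0.05,0]
    - [1,-4.7,2.3,-1.8,2.8,-0.05,0]
    - [1,-5.7,2.85,-2.15,3.4,-0.05,0]
    - [1,-6.7,3.4,-2.5,4.0,-0.1,0]
    - [1,-7.6,3.9,-2.85,4.6,-0.1,-0.05]
    - [1,-8.3,4.3,-3.1,5.0,-0.1,-0.05]
    - [1,-8.7,4.52,-3.3,5.25,-0.1,-0.06]
    - [1,-8.87,4.62,-3.35,5.32,-0.11,-0.06]
    - [1,-8.87,4.62,-3.35,5.32,-0.11,-0.06]
    - [1,-8.87,4.62,-3.35,5.32,-0.11,-0.06]
    - [1,-8.87,4.62,-3.35,5.32,-0.11,-0.06]

```text
time_s: 20.25
tool_pos: [0.4822, -0.004, 0.1684]
eef_rot: [-0.541, 0.541, 0.455, -0.455]
contact_force: [0.6, -0.2, -5.5]
gripper_width: 0.0518
```

```bash
cat > rov.py <<'E'
from plan2 import *
import sys,pickle
from rocks import wedge
def chk(kind,tag,off,names=("scene","top"),capt=True):
    s=state(); print(s["time_s"],s["tool_pos"],s["gripper_width"],np.abs(s["qd"]).max(),s["contact_force"],s["torque"])
    Rt=Rq(s["eef_rot"]);tp=np.array(s["tool_pos"]);M=Rt.as_matrix()
    Rg=R.from_matrix(np.c_[np.cross(M[:,0],-M[:,1]),M[:,0],-M[:,1]]); gc=tp-Rg.apply([0,0,off])
    print("obj",gc,Rg.as_matrix()[2])
    ims=[]
    for n in names:
        c=capture(n)
        uv=proj(c,Rg.apply(wedge(kind,.011))+gc); h=cv2.convexHull(uv.astype(np.float32))[:,0]
        x0,y0=np.int32(uv.mean(0))-50; x0=max(x0,0);y0=max(y0,0)
        im=cv2.resize(c["img"][y0:y0+100,x0:x0+100,::-1],None,fx=4,fy=4); cv2.polylines(im,[np.int32((h+.5-[x0,y0])*4)],True,(255,255,0),1); ims.append(im)
    cv2.imwrite(f"pics/{tag}.png",np.hstack(ims))
E
python3 - <<'E'
from rov import *
chk("grey","go1",.0035)
show("over",PAN+[0,0,.005+.01975+.0035+.09],down(np.radians(80)))
E
```

```text
rack corners scene [[444.0, 184.0], [357.9, 202.2], [329.3, 190.6], [403.7, 175.6]] top [[99.2, 162.6], [199.0, 182.0], [191.0, 255.1], [97.6, 236.3]]
20.25 [ 0.4822 -0.004   0.1684] 0.051795032273907395 0.003537135420039692 [ 0.5624 -0.1632 -5.5492] [-0.0026 -0.0206 -0.009 ]
obj [ 0.4822 -0.004   0.1649] [0.0002 0.     1.    ]
over [ 0.483 -0.005  0.168] [-0.028, 0.011, -0.024] [0.007, 0.015, 0.0]
```

View pics/go1.png

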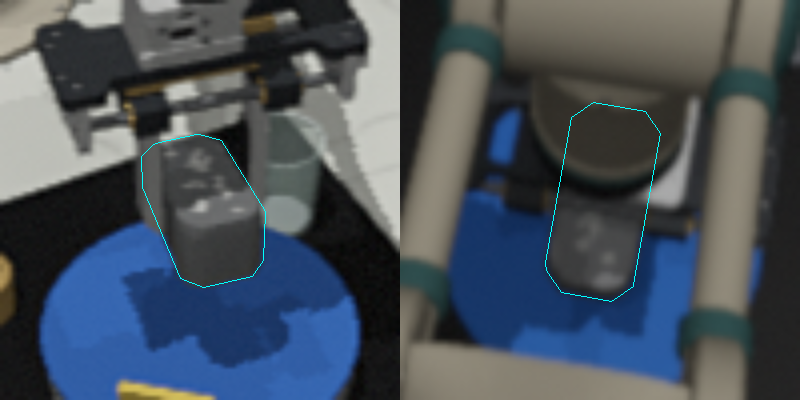

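>>> send_rows:
  motion:
    - [1,0,0.3,0,0,0,0]
    - [1,0,0.7,0,0,0,0]
    - [1,0,1.1,0,0,0,0]
    - [1,0,1.5,0,0,0,0]
    - [1,0,1.9,0,0,0,0]
    - [1,0,2.2,0,0,0,0]
    - [1,0,2.45,0,0,0,0]
    - [1,0,2.6,0,0,0,0]
    - [1,0,2.72,0,0,0,0]
    - [1,0,2.8,0,0,0,0]
    - [1,0,2.86,0,0,0,0]
    - [1,0,2.9,0,0,0,0]
    - [1,0,2.9,0,0,0,0]

```text
time_s: 21.65
tool_pos: [0.4826, -0.004, 0.0817]
eef_rot: [-0.541, 0.542, 0.455, -0.455]
contact_force: [0.9, 0.0, -6.4]
gripper_width: 0.0518
```

>>> send_rows:
  motion:
    - [1,0,0.03,0,0,0,0]
    - [1,0,0.06,0,0,0,0]
    - [1,0,0.08,0,0,0,0]
    - [1,0,0.08,0,0,0,0]

```text
time_s: 22.05
tool_pos: [0.4825, -0.0041, 0.0792]
eef_rot: [-0.541, 0.542, 0.455, -0.455]
contact_force: [-0.2, 0.3, -5.9]
gripper_width: 0.0521
```

>>> send_rows:
  motion:
    - [1,0,0.03,0,0,0,0]
    - [1,0,0.05,0,0,0,0]
    - [1,0,0.05,0,0,0,0]

```text
time_s: 22.35
tool_pos: [0.4826, -0.004, 0.079]
eef_rot: [-0.541, 0.542, 0.455, -0.455]
contact_force: [-2.3, 1.0, 4.1]
gripper_width: 0.0517
```

>>> send_rows:
  motion:
    - [1,0,-0.0,0,0,0,0]
    - [0.4,0,0,0,0,0,0]
    - [0.3,0,0,0,0,0,0]
    - [0.2,0,0,0,0,0,0]
    - [0.2,0,0,0,0,0,0]
    - [0.2,0,0,0,0,0,0]
    - [0.2,0,-0.2,0,0,0,0]
    - [0.2,0,-0.6,0,0,0,0]
    - [0.2,0,-1.2,0,0,0,0]
    - [0.2,0,-2.0,0,0,0,0]
    - [0.2,0,-3.0,0,0,0,0]
    - [0.1,0,-4.0,0,0,0,0]
    - [0.1,0,-5.0,0,0,0,0]
    - [0.1,0,-6.0,0,0,0,0]
    - [0.1,0,-6.0,0,0,0,0]
    - [0.1,0,-6.0,0,0,0,0]
    - [0.1,0,-6.0,0,0,0,0]

```text
time_s: 24.05
tool_pos: [0.4815, -0.0039, 0.2578]
eef_rot: [0.541, -0.541, -0.455, 0.455]
contact_force: [0.2, -0.2, -0.4]
gripper_width: 0.085
```

```bash
python3 - <<'E'
from rov import *
from fit import ring
s=state(); print(s["time_s"],s["tool_pos"],s["gripper_width"],np.abs(s["qd"]).max(),s["contact_force"])
c=capture("scene"); save(c,"gr"); pickle.dump(c,open("c3.pkl","wb"))
x0,y0,x1,y1=(210,185,340,300)
im=cv2.resize(c["img"][y0:y1,x0:x1,::-1],None,fx=5,fy=5)
dr=lambda uv,col: cv2.polylines(im,[np.int32(((uv+.5)-[x0,y0])*5)],True,col,1)
dr(proj(c,ring(.104,0.005)+PAN),(255,255,0))
Rg=R.from_euler("Z",np.radians(-10)); gc=np.array([.4826,-.004,.07475])
uv=proj(c,Rg.apply(wedge("grey",.011))+gc); dr(cv2.convexHull(uv.astype(np.float32))[:,0],(0,255,255))
cv2.imwrite("pics/grc.png",im)
print(DR.as_matrix(),Dc)
show("via",Dc+DR.apply([0,0,.15]),DT); show("grasp",Dc+DR.apply([0,0,.004]),DT)
E
```

```text
rack corners scene [[444.0, 184.0], [357.9, 202.2], [329.3, 190.6], [403.7, 175.6]] top [[99.2, 162.6], [199.0, 182.0], [191.0, 255.1], [97.6, 236.3]]
24.05 [ 0.4815 -0.0039  0.2578] 0.08503023950467745 0.00890034127457014 [ 0.2129 -0.1677 -0.3944]
[[ 0.7731  0.5013 -0.3885]
 [-0.5432  0.8396  0.0023]
 [ 0.3274  0.2092  0.9214]] [0.4844 0.4129 0.1007]
via [0.426 0.413 0.239] [13.379, 0.624, 4.203] [-3.593, 3.786, -1.383]
grasp [0.483 0.413 0.104] [13.694, 5.105, 2.332] [-3.593, 3.786, -1.383]
```

View pics/grc.png

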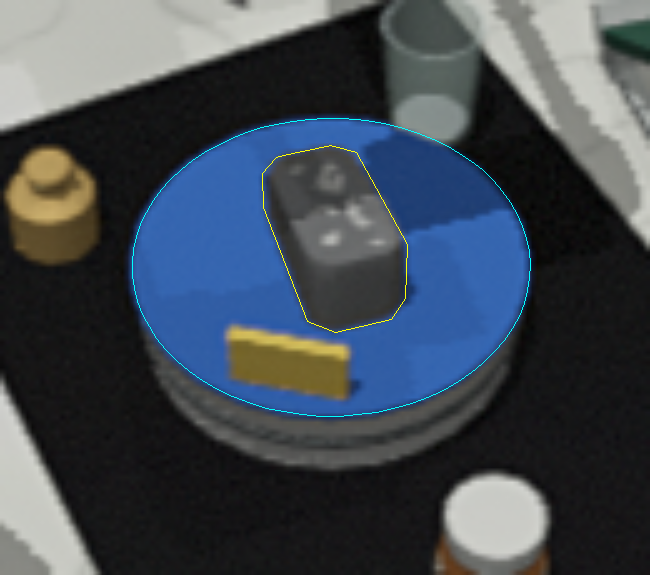

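>>> send_rows:
  motion:
    - [0.1,13.4,0.6,4.2,-3.6,3.8,-1.4]
    - [0.1,13.4,0.6,4.2,-3.6,3.8,-1.4]
    - [0.1,13.4,0.6,4.2,-3.6,3.8,-1.4]
    - [0.1,13.4,0.6,4.2,-3.6,3.8,-1.4]
    - [0.1,13.4,0.6,4.2,-3.6,3.8,-1.4]
    - [0.1,13.4,0.6,4.2,-3.6,3.8,-1.4]
    - [0.1,13.4,0.6,4.2,-3.6,3.8,-1.4]
    - [0.1,13.4,0.6,4.2,-3.6,3.8,-1.4]
    - [0.1,13.4,0.6,4.2,-3.6,3.8,-1.4]
    - [0.1,13.4,0.6,4.2,-3.6,3.8,-1.4]
    - [0.1,13.4,0.6,4.2,-3.6,3.8,-1.4]
    - [0.1,13.4,0.6,4.2,-3.6,3.8,-1.4]
    - [0.1,13.4,0.6,4.2,-3.6,3.8,-1.4]
    - [0.1,13.4,0.6,4.2,-3.6,3.8,-1.4]
    - [0.1,13.4,0.6,4.2,-3.6,3.8,-1.4]

```text
time_s: 25.6
tool_pos: [0.4267, 0.4127, 0.2401]
eef_rot: [-0.542, 0.677, 0.453, -0.207]
contact_force: [0.2, -0.2, -0.4]
gripper_width: 0.0848
```

```bash
python3 - <<'E'
from rov import *
s=state(); print(s["time_s"],s["joint_pos"],s["gripper_width"],np.abs(s["qd"]).max())
Dc=np.array([.4845,.4135,.0998])
show("via",Dc+DR.apply([0,0,.15]),DT); show("grasp",Dc+DR.apply([0,0,.002]),DT)
E
```

```text
rack corners scene [[444.0, 184.0], [357.9, 202.2], [329.3, 190.6], [403.7, 175.6]] top [[99.2, 162.6], [199.0, 182.0], [191.0, 255.1], [97.6, 236.3]]
25.6 [ 0.8359  0.1673  1.675  -0.3415  1.0499 -0.023 ] 0.08482947489097195 0.004899804219298468
via [0.426 0.414 0.238] [0.01, 0.057, 0.058] [0.01, -0.032, 0.014]
grasp [0.484 0.414 0.102] [0.003, 4.991, 0.063] [0.01, -0.032, 0.014]
```

>>> send_rows:
  motion:
    - [0.1,0,0.6,0.05,0,0,0]
    - [0.1,0,1.4,0.06,0,0,0]
    - [0.1,0,2.1,0.06,0,0,0]
    - [0.1,0,2.7,0.06,0,0,0]
    - [0.1,0,3.2,0.06,0,0,0]
    - [0.1,0,3.7,0.06,0,0,0]
    - [0.1,0,4.1,0.06,0,0,0]
    - [0.1,0,4.4,0.06,0,0,0]
    - [0.1,0,4.65,0.06,0,0,0]
    - [0.1,0,4.85,0.06,0,0,0]
    - [0.1,0,4.97,0.06,0,0,0]
    - [0.1,0,4.97,0.06,0,0,0]
    - [0.1,0,4.97,0.06,0,0,0]

```text
time_s: 26.9
tool_pos: [0.4836, 0.4136, 0.1025]
eef_rot: [-0.542, 0.677, 0.454, -0.206]
contact_force: [0.0, 0.1, 0.5]
gripper_width: 0.0844
```

```bash
python3 - <<'E'
from rov import *
chk("red","rg",.002)
E
```

```text
rack corners scene [[444.0, 184.0], [357.9, 202.2], [329.3, 190.6], [403.7, 175.6]] top [[99.2, 162.6], [199.0, 182.0], [191.0, 255.1], [97.6, 236.3]]
26.9 [0.4836 0.4136 0.1025] 0.08437882018330926 0.005998989284749744 [0.0224 0.122  0.549 ] [-0.0761  0.1941  0.0254]
obj [0.4843 0.4136 0.1007] [0.3277 0.2122 0.9207]
```

View pics/rg.png

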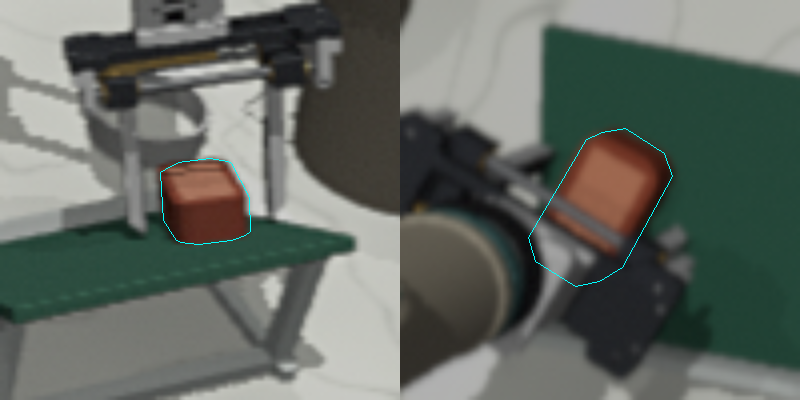

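>>> send_rows:
  motion:
    - [1,0,0,0,0,0,0]
    - [1,0,0,0,0,0,0]
    - [1,0,0,0,0,0,0]
    - [1,0,0,0,0,0,0]
    - [1,0,0,0,0,0,0]
    - [1,0,0,0,0,0,0]
    - [1,0,0,0,0,0,0]
    - [1,0,-0.1,0,0,0,0]
    - [1,0,-0.3,0,0,0,0]
    - [1,0,-0.6,0,0,0,0]
    - [1,0,-1.0,0,0,0,0]
    - [1,0,-1.5,0,0,0,0]
    - [1,0,-2.1,0,0,0,0]
    - [1,0,-2.7,0,0,0,0]
    - [1,0,-3.3,0,0,0,0]
    - [1,0,-3.7,0,0,0,0]
    - [1,0,-3.9,0,0,0,0]
    - [1,0,-4.0,0,0,0,0]
    - [1,0,-4.0,0,0,0,0]
    - [1,0,-4.0,0,0,0,0]

```text
time_s: 29.0
tool_pos: [0.4366, 0.4134, 0.2123]
eef_rot: [-0.542, 0.677, 0.453, -0.207]
contact_force: [0.3, -0.2, -5.7]
gripper_width: 0.0496
```

```bash
python3 - <<'E'
from rov import *
chk("red","rl",.002)
G=np.array([.4826,-.004,.07475])
show("over",G+[0,0,.0387+.002+.08],down(np.radians(80)))
E
```

```text
rack corners scene [[444.0, 184.0], [357.9, 202.2], [329.3, 190.6], [403.7, 175.6]] top [[99.2, 162.6], [199.0, 182.0], [191.0, 255.1], [97.6, 236.3]]
29.0 [0.4366 0.4134 0.2123] 0.04959051466848568 0.0028104603054155087 [ 0.3312 -0.1523 -5.6625] [-0.0035  0.5681 -0.0208]
obj [0.4373 0.4134 0.2105] [0.3275 0.2111 0.921 ]
over [ 0.483 -0.004  0.195] [-11.004, 1.143, -8.594] [3.586, -3.8, 1.393]
```

View pics/rl.png

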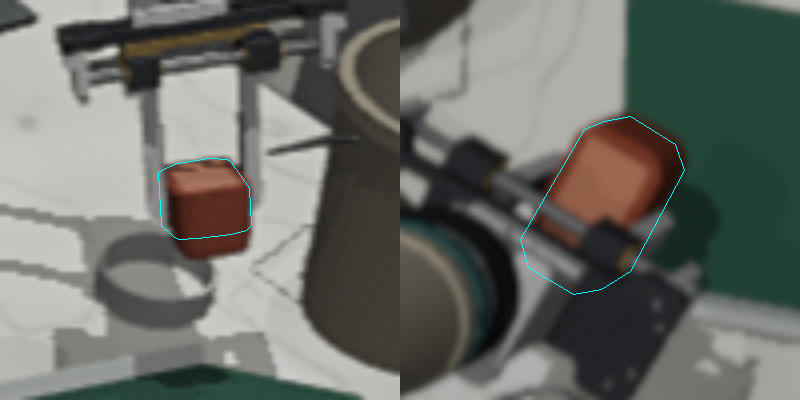

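```bash
cat > rfit.py <<'E'
from rov import *
from fit import *
from rocks import wedge
def base():
    s=state();Rt=Rq(s["eef_rot"]);tp=np.array(s["tool_pos"]);M=Rt.as_matrix()
    return R.from_matrix(np.c_[np.cross(M[:,0],-M[:,1]),M[:,0],-M[:,1]]),tp
def red_m(c,roi):
    x0,y0,x1,y1=roi; im=c["img"][y0:y1,x0:x1].astype(int)
    m=((im[...,0]>1.35*im[...,1])&(im[...,0]>35)&(im[...,1]<1.35*im[...,2]+12)).astype(np.uint8)
    m=largest(np.pad(m,((y0,0),(x0,0))),roi)
    return cv2.morphologyEx(m.astype(np.uint8),cv2.MORPH_CLOSE,np.ones((3,3)))*1.
def occl(c,roi,tp,Rg):
    "mask of fingers/gripper region: project two finger slabs & body"
    x0,y0,x1,y1=roi; m=np.zeros((y1-y0,x1-x0))
    for sgn in(-1,1):
        P=np.array([[x,sgn*y,z] for x in(-.012,.012) for y in(.0245,.042) for z in(-.016,.11)])
        m=np.maximum(m,mask_of(c,Rg.apply(P)+tp,roi))
    P=np.array([[x,y,z] for x in(-.05,.05) for y in(-.09,.09) for z in(.055,.2)])
    m=np.maximum(m,mask_of(c,Rg.apply(P)+tp,roi)); return m>.2
def run(tag,free=("x","z","pitch"),names=("scene","top"),x0s=None):
    Rg,tp=base(); Cs={n:capture(n) for n in names}; D={}
    for n in names:
        u=proj(Cs[n],tp)[0].astype(int); roi=(max(u[0]-45,0),max(u[1]-45,0),u[0]+45,u[1]+45)
        D[n]=(Cs[n],roi,red_m(Cs[n],roi),occl(Cs[n],roi,tp,Rg))
    def pose(p):
        return Rg*R.from_euler("YZ",[p[2],p[3]]),tp+Rg.apply([p[0],0,p[1]])
    def f(p):
        Rm,t0=pose(p);s=0
        for n in D:
            c,roi,T,O=D[n]; m=mask_of(c,Rm.apply(wedge("red",.012))+t0,roi)
            s+=np.abs(m-T)[~O].sum()+ np.clip(T-m,0,1)[O].sum()
        return s+ 200*abs(p[3])
    best=min((fit(f,[a,0,b,0],[.005,.005,.1,.03]) for a in(-.015,.015) for b in(-.25,.1,.35)),key=lambda q:q[1])
    p=best[0]; Rm,t0=pose(p); print(tag,"x,z offs from TCP",p[:2],"pitch,yaw deg",np.degrees(p[2:]),best[1],"at0",f([0,-.002,0,0])); print("pos",t0,"zaxis",Rm.as_matrix()[:,2])
    ims=[]
    for n in D:
        c,roi,T,O=D[n]; x0,y0,x1,y1=roi
        im=cv2.resize(c["img"][y0:y1,x0:x1,::-1],None,fx=4,fy=4)
        h=cv2.convexHull(proj(c,Rm.apply(wedge("red",.012))+t0).astype(np.float32))[:,0]
        cv2.polylines(im,[np.int32((h+.5-[x0,y0])*4)],True,(255,255,0),1)
        ct,_=cv2.findContours(cv2.resize(O.astype(np.uint8),None,fx=4,fy=4,interpolation=0),0,1); cv2.drawContours(im,ct,-1,(255,0,255),1); ims.append(cv2.copyMakeBorder(im,0,360-im.shape[0],0,360-im.shape[1],0))
    cv2.imwrite(f"pics/{tag}.png",np.hstack(ims))
    return Rm,t0,p
E
python3 - <<'E'
from rfit import *
run("rf1")
E
```

```text
rack corners scene [[444.0, 184.0], [357.9, 202.2], [329.3, 190.6], [403.7, 175.6]] top [[99.2, 162.6], [199.0, 182.0], [191.0, 255.1], [97.6, 236.3]]
rf1 x,z offs from TCP [ 0.0117 -0.0007] pitch,yaw deg [-28.2278  -3.2988] 101.5895645206058 at0 147.81176470588235
pos [0.4459 0.4071 0.2154] zaxis [-0.708   0.2601  0.6566]
```

View pics/rf1.png

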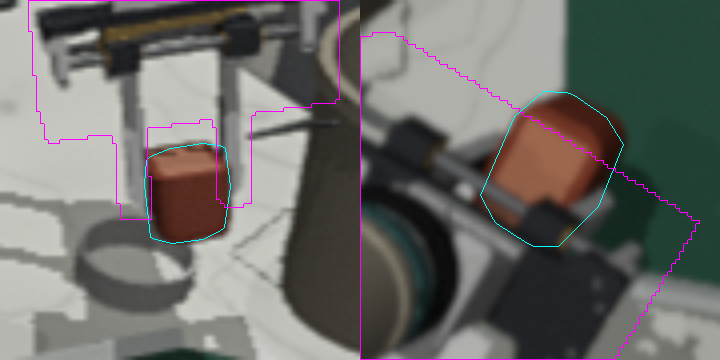

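```bash
python3 - <<'E'
from h import *
ims=[]
s=state();tp=np.array(s["tool_pos"])
for n in("scene","top"):
    c=capture(n);u=proj(c,tp)[0].astype(int); a=c["img"][u[1]-32:u[1]+32,u[0]-32:u[0]+32,::-1]
    ims.append(cv2.convertScaleAbs(cv2.resize(a,(400,400),interpolation=cv2.INTER_CUBIC),alpha=1.6))
cv2.imwrite("pics/rz.png",np.hstack(ims)); print(s["time_s"])
E
```

```text
29.2
```

View pics/rz.png

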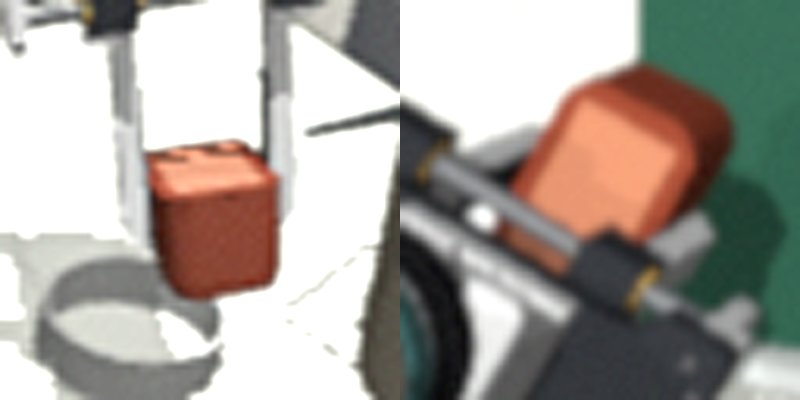

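```bash
cat > rfit2.py <<'E'
from rfit import *
FACE=np.array([[a*.0365,b*.016,.019] for a,b in((-1,-1),(-1,1),(1,1),(1,-1))])
def lightmask(c,roi):
    x0,y0,x1,y1=roi; im=c["img"][y0:y1,x0:x1].astype(int); T=red_m(c,roi)
    return im,T
def run2(tag,names=("scene","top"),gripped=True,Rg=None,tp=None,Cs=None,thr=None,topcut=None,inits=None):
    if Rg is None: Rg,tp=base()
    if Cs is None: Cs={n:capture(n) for n in names}
    D={}
    for n in names:
        c=Cs[n];u=proj(c,tp)[0].astype(int); roi=(max(u[0]-40,0),max(u[1]-40,0),u[0]+40,u[1]+40)
        T=red_m(c,roi); x0,y0,x1,y1=roi; im=c["img"][y0:y1,x0:x1,0].astype(int)
        v=im[T>.5]; t,_=cv2.threshold(v.astype(np.uint8).reshape(-1,1),0,255,cv2.THRESH_BINARY+cv2.THRESH_OTSU)
        L=((im>t)&(T>.5))*1.
        O=np.zeros_like(T,bool)
        if topcut and n in topcut:
            (ax,ay),(bx,by)=topcut[n]; Y,X=np.mgrid[y0:y1,x0:x1]
            O=((bx-ax)*(Y-ay)-(by-ay)*(X-ax))>0   # below line a->b
        D[n]=(c,roi,T,L,O); print(n,"T",T.sum(),"L",L.sum(),"otsu",t)
    def pose(p): return Rg*R.from_euler("YZ",[p[2],p[3]]),tp+Rg.apply([p[0],0,p[1]])
    def f(p):
        Rm,t0=pose(p);s=0
        for n in D:
            c,roi,T,L,O=D[n]; m=mask_of(c,Rm.apply(wedge("red",.012))+t0,roi)
            s+=np.abs(m-T)[~O].sum()
            vis=(np.array(c["xyz"])-t0)@Rm.as_matrix()[:,2]>.019
            l=mask_of(c,Rm.apply(FACE)+t0,roi) if vis else 0*m
            s+=.5*np.abs(l-L)[~O].sum()
        return s+100*abs(p[3])
    res=[fit(f,[a,-.002,b,0],[.006,.006,.15,.03]) for a in(-.012,.012) for b in (inits or (-.6,-.3,0,.3,.6))]
    res.sort(key=lambda q:q[1])
    for q in res[:4]: print(q[0][:2],np.degrees(q[0][2:]),q[1])
    p=res[0][0]; Rm,t0=pose(p); print("at0",f([0,-.002,0,0]),"pos",t0,"zaxis",Rm.as_matrix()[:,2])
    ims=[]
    for n in D:
        c,roi,T,L,O=D[n]; x0,y0,x1,y1=roi
        im=cv2.resize(c["img"][y0:y1,x0:x1,::-1],None,fx=5,fy=5)
        h=cv2.convexHull(proj(c,Rm.apply(wedge("red",.012))+t0).astype(np.float32))[:,0]
        cv2.polylines(im,[np.int32((h+.5-[x0,y0])*5)],True,(255,255,0),1)
        cv2.polylines(im,[np.int32((proj(c,Rm.apply(FACE)+t0)+.5-[x0,y0])*5)],True,(255,0,255),1)
        ims.append(im)
    H=max(i.shape[0] for i in ims); ims=[cv2.copyMakeBorder(i,0,H-i.shape[0],0,0,0) for i in ims]
    cv2.imwrite(f"pics/{tag}.png",np.hstack(ims)); return Rm,t0,p
E
python3 - <<'E'
from rfit2 import *
s=state(); c=capture("top"); u=proj(c,s["tool_pos"])[0].astype(int); print(u, s["time_s"])
# rod line in top view zoom(6.25): (400,100)->(600,250) => px
a=(u[0]-32+(430-400)/6.25,u[1]-32+130/6.25); b=(u[0]-32+(620-400)/6.25,u[1]-32+240/6.25); print(a,b)
# sanity of method on initial image
C0=pickle.load(open("c0.pkl","rb"))
run2("rf_init",Rg=DR,tp=Dc,Cs=C0)
run2("rf2",topcut={"top":(a,b)})
E
```

```text
rack corners scene [[444.0, 184.0], [357.9, 202.2], [329.3, 190.6], [403.7, 175.6]] top [[99.2, 162.6], [199.0, 182.0], [191.0, 255.1], [97.6, 236.3]]
[ 93 218] 29.3
(np.float64(65.8), np.float64(206.8)) (np.float64(96.2), np.float64(224.4))
scene T 381.0 L 156.0 otsu 114.0
top T 819.0 L 499.0 otsu 113.0
[-0.0009  0.0001] [-0.0041 -0.016 ] 201.1632441893385
[-0.0009  0.    ] [0.035  0.0408] 201.45559119231547
[-0.0001  0.0005] [ 0.2995 -0.0006] 201.58727454145884
[-0.0008  0.0002] [ 0.1567 -0.0458] 201.7192121419592
at0 233.82745098039214 pos [0.4837 0.4134 0.1005] zaxis [-0.3886  0.0024  0.9214]
scene T 436.0 L 99.0 otsu 116.0
top T 663.0 L 438.0 otsu 104.0
[ 0.0013 -0.0043] [3.2217 0.118 ] 310.13928556212124
[ 0.0005 -0.0053] [4.6612 0.0823] 310.4515604961244
[ 0.0009 -0.0053] [ 5.4007 -0.0947] 310.5672202972494
[ 0.0014 -0.0047] [4.392  0.1053] 310.75631140975935
at0 339.5549019607843 pos [0.4395 0.413  0.2094] zaxis [-0.3464 -0.0293  0.9376]
```

View pics/rf2.png

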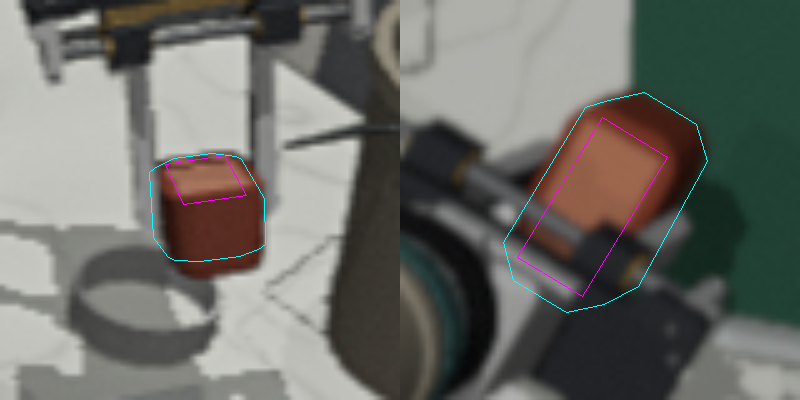

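View pics/rf_init.png

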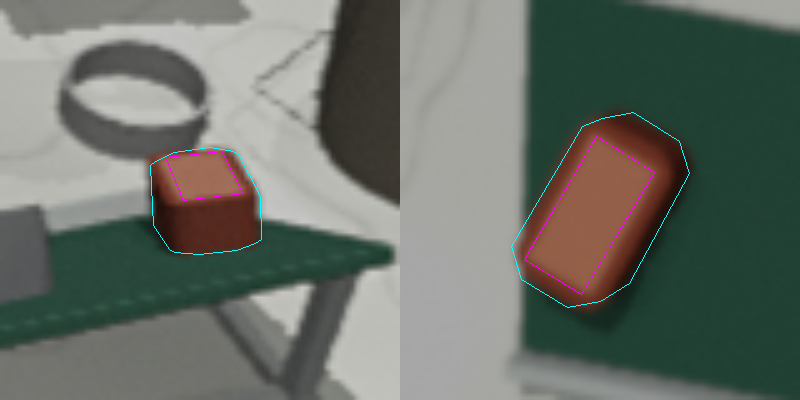

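```bash
cat > rfit3.py <<'E'
from rfit2 import *
from scipy.optimize import differential_evolution
def run3(tag,ign,yf=False,wl=.5,bounds=None,Rg=None,tp=None,names=("scene","top"),Cs=None):
    if Rg is None: Rg,tp=base()
    Cs=Cs or {n:capture(n) for n in names}; D={}
    for n in names:
        c=Cs[n];u=proj(c,tp)[0].astype(int); roi=(max(u[0]-40,0),max(u[1]-40,0),u[0]+40,u[1]+40)
        T=red_m(c,roi); x0,y0,x1,y1=roi; im=c["img"][y0:y1,x0:x1,0].astype(int)
        t,_=cv2.threshold(im[T>.5].astype(np.uint8).reshape(-1,1),0,255,cv2.THRESH_BINARY+cv2.THRESH_OTSU)
        L=((im>t)&(T>.5))*1.; O=np.zeros(T.shape,np.uint8)
        for poly in ign.get(n,[]): cv2.fillPoly(O,[np.int32(np.array(poly)/5)],1)
        D[n]=(c,roi,T,L,O>0)
    def pose(p): return Rg*R.from_euler("YZ",[p[2],p[3]]),tp+Rg.apply([p[0],0,p[1]])
    def f(p):
        Rm,t0=pose(p);s=0
        for n in D:
            c,roi,T,L,O=D[n]; m=mask_of(c,Rm.apply(wedge("red",.012))+t0,roi)
            s+=np.abs(m-T)[~O].sum()
            if wl:
                vis=(np.array(c["xyz"])-t0)@Rm.as_matrix()[:,2]>.019
                l=mask_of(c,Rm.apply(FACE)+t0,roi) if vis else 0*m
                s+=wl*np.abs(l-L)[~O].sum()
        return s+100*abs(p[3])
    r_=differential_evolution(f,bounds or [(-.03,.03),(-.02,.02),(-1,1),(-.08,.08)],seed=1,maxiter=60,popsize=12,polish=False)
    p,v=fit(f,r_.x,[.002,.002,.03,.02]); Rm,t0=pose(p)
    print(tag,p[:2],np.degrees(p[2:]),v,"pos",t0,"z",Rm.as_matrix()[:,2])
    ims=[]
    for n in D:
        c,roi,T,L,O=D[n]; x0,y0,x1,y1=roi
        im=cv2.resize(c["img"][y0:y1,x0:x1,::-1],None,fx=5,fy=5)
        h=cv2.convexHull(proj(c,Rm.apply(wedge("red",.012))+t0).astype(np.float32))[:,0]
        cv2.polylines(im,[np.int32((h+.5-[x0,y0])*5)],True,(255,255,0),1)
        cv2.polylines(im,[np.int32((proj(c,Rm.apply(FACE)+t0)+.5-[x0,y0])*5)],True,(255,0,255),1)
        ct,_=cv2.findContours(cv2.resize(O.astype(np.uint8),None,fx=5,fy=5,interpolation=0),0,1); cv2.drawContours(im,ct,-1,(0,255,0),1)
        ims.append(im)
    H=max(i.shape[0] for i in ims); ims=[cv2.copyMakeBorder(i,0,H-i.shape[0],0,0,0) for i in ims]
    cv2.imwrite(f"pics/{tag}.png",np.hstack(ims)); np.save("redfit.npy",p); return Rm,t0,p
E
python3 - <<'E'
from rfit3 import *
ign={"scene":[[(60,0),(60,160),(155,160),(155,270),(110,270),(110,0)],[(120,0),(120,150),(250,145),(400,145),(400,0)],[(262,140),(300,140),(300,230),(262,230)]],
     "top":[[(0,100),(30,120),(130,210),(210,215),(250,195),(300,220),(330,270),(400,300),(400,400),(0,400)]]}
run3("rf3",ign); run3("rf3b",ign,wl=0)
E
```

```text
rack corners scene [[444.0, 184.0], [357.9, 202.2], [329.3, 190.6], [403.7, 175.6]] top [[99.2, 162.6], [199.0, 182.0], [191.0, 255.1], [97.6, 236.3]]
rf3 [0.0022 0.0017] [12.3572  1.1078] 231.57080480186366 pos [0.4378 0.4125 0.2153] z [-0.2164 -0.1156  0.9694]
rf3b [0.0032 0.009 ] [49.7567  5.2061] 113.2588575743116 pos [0.4357 0.412  0.2225] z [ 0.3361 -0.4162  0.8449]
```

View pics/rf3.png

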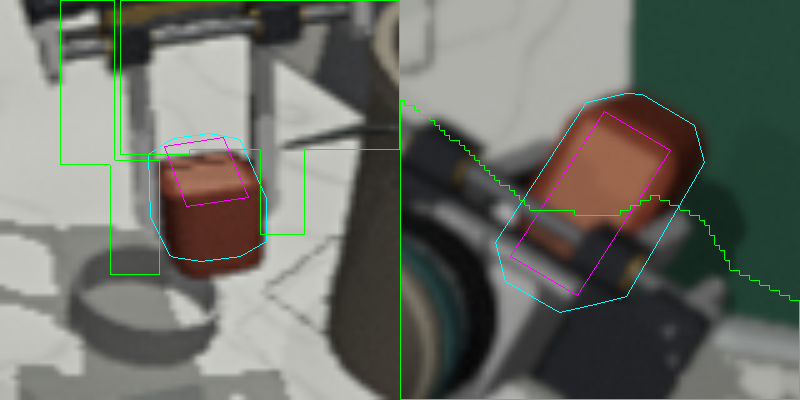

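View pics/rf3b.png

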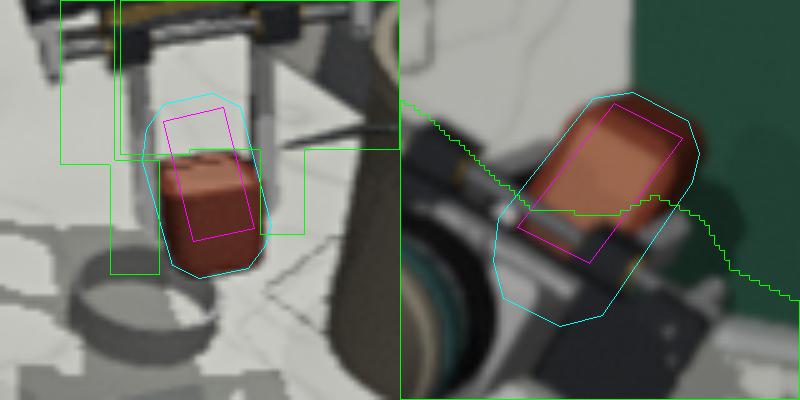

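```bash
python3 - <<'E'
from plan2 import *
s=state(); print(s["time_s"])
G=np.array([.4826,-.004,.07475])
show("over",G+[0,0,.0387+.002+.10],down(np.radians(80)))
E
```

```text
29.65
over [ 0.483 -0.004  0.215] [-10.882, 0.543, -8.808] [3.592, -3.799, 1.409]
```

>>> send_rows:
  motion:
    - [1,-0.3,0,-0.3,0.1,-0.1,0.05]
    - [1,-1.0,0.05,-0.8,0.3,-0.35,0.1]
    - [1,-2.0,0.1,-1.6,0.65,-0.7,0.25]
    - [1,-3.0,0.15,-2.4,1.0,-1.05,0.4]
    - [1,-4.0,0.2,-3.2,1.3,-1.4,0.5]
    - [1,-5.0,0.25,-4.05,1.65,-1.75,0.65]
    - [1,-6.0,0.3,-4.9,2.0,-2.1,0.8]
    - [1,-7.0,0.35,-5.7,2.3,-2.45,0.9]
    - [1,-8.0,0.4,-6.5,2.65,-2.8,1.05]
    - [1,-9.0,0.45,-7.3,3.0,-3.15,1.2]
    - [1,-9.9,0.5,-8.0,3.3,-3.45,1.3]
    - [1,-10.5,0.52,-8.5,3.5,-3.7,1.4]
    - [1,-10.88,0.54,-8.8,3.6,-3.8,1.41]
    - [1,-10.88,0.54,-8.8,3.6,-3.8,1.41]
    - [1,-10.88,0.54,-8.8,3.6,-3.8,1.41]
    - [1,-10.88,0.54,-8.8,3.6,-3.8,1.41]

```text
time_s: 31.25
tool_pos: [0.4822, -0.0031, 0.2155]
eef_rot: [0.542, -0.541, -0.455, 0.455]
contact_force: [-0.8, -0.0, -4.4]
gripper_width: 0.0499
```

```bash
python3 - <<'E'
from rov import *
chk("red","ro",.002)
E
```

```text
rack corners scene [[444.0, 184.0], [357.9, 202.2], [329.3, 190.6], [403.7, 175.6]] top [[99.2, 162.6], [199.0, 182.0], [191.0, 255.1], [97.6, 236.3]]
31.25 [ 0.4822 -0.0031  0.2155] 0.049881673228809514 0.007383888136636696 [-0.7759 -0.0086 -4.3526] [ 0.0246 -0.0101  0.0322]
obj [ 0.4822 -0.0031  0.2135] [-0.0004  0.0002  1.    ]
```

View pics/ro.png

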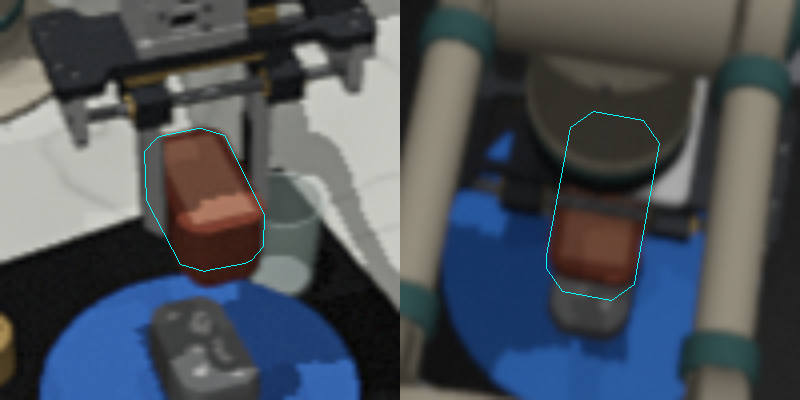

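```bash
python3 - <<'E'
from rfit3 import *
ign={"scene":[[(110,50),(157,50),(157,250),(110,250)],[(254,50),(295,50),(295,195),(254,195)],[(100,0),(300,0),(300,100),(100,110)]],
     "top":[[(0,0),(400,0),(400,222),(0,215)]]}
Cs={n:capture(n) for n in("scene","top")}; pickle.dump(Cs,open("c4.pkl","wb"))
run3("rf4",ign,Cs=Cs); run3("rf4b",ign,wl=0,Cs=Cs)
run3("rf4c",ign,wl=0.5,Cs={"scene":Cs["scene"]},names=("scene",))
E
```

```text
rack corners scene [[444.0, 184.0], [357.9, 202.2], [329.3, 190.6], [403.7, 175.6]] top [[99.2, 162.6], [199.0, 182.0], [191.0, 255.1], [97.6, 236.3]]
rf4 [ 0.0062 -0.0002] [ 5.0521 -0.0541] 172.71598274181673 pos [ 0.4883 -0.0042  0.2154] z [ 0.0872 -0.0153  0.9961]
rf4b [0.0085 0.0007] [ 8.3771 -0.4094] 72.1146135702158 pos [ 0.4906 -0.0046  0.2163] z [ 0.144  -0.0252  0.9893]
rf4c [ 0.0044 -0.0017] [ 7.6374 -0.26  ] 87.21655326696524 pos [ 0.4866 -0.0039  0.2139] z [ 0.1314 -0.023   0.9911]
```

View pics/rf4.png

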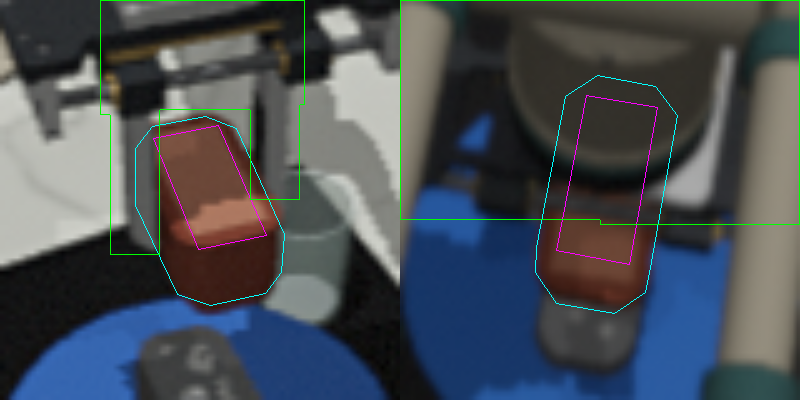

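View pics/rf4b.png

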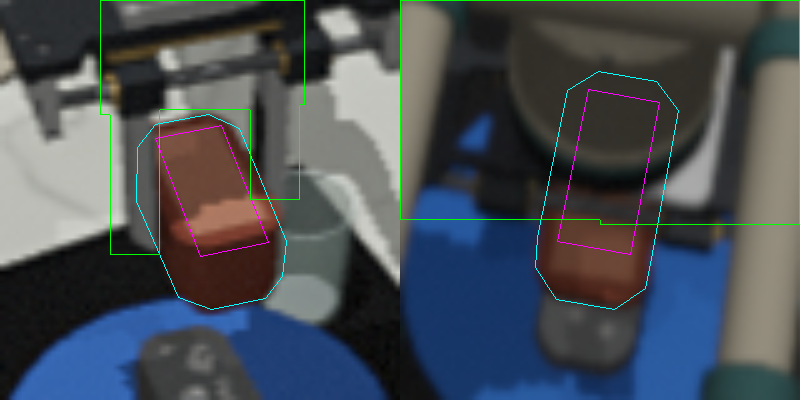

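```bash
python3 - <<'E'
from rfit3 import *
ign={"scene":[[(110,50),(157,50),(157,250),(110,250)],[(254,50),(295,50),(295,195),(254,195)],[(100,0),(300,0),(300,100),(100,110)]],
     "top":[[(0,0),(400,0),(400,222),(0,215)]]}
Cs=pickle.load(open("c4.pkl","rb"))
Rg,tp=base()
run3("rf5",ign,wl=0,Cs=Cs,Rg=Rg*R.from_euler("Z",np.pi),tp=tp)
# neutral initial test: pitch free both
C0=pickle.load(open("c0.pkl","rb"))
run3("ri0",{},wl=0,Cs=C0,Rg=DR,tp=Dc)
run3("ri1",{},wl=0,Cs=C0,Rg=DR*R.from_euler("Z",np.pi),tp=Dc)
s=C0["scene"]; 
E
python3 -c "
import cv2,numpy as np
a=[cv2.imread(f'pics/{k}.png') for k in('rf5','ri0','ri1')]
m=np.vstack(a[:2]);cv2.imwrite('pics/cmp.png',cv2.resize(np.vstack(a),None,fx=.5,fy=.5,interpolation=cv2.INTER_AREA))"
```

```text
rack corners scene [[444.0, 184.0], [357.9, 202.2], [329.3, 190.6], [403.7, 175.6]] top [[99.2, 162.6], [199.0, 182.0], [191.0, 255.1], [97.6, 236.3]]
rf5 [-0.0027  0.0038] [ 5.5063 -0.0197] 59.830438950519316 pos [ 0.4849 -0.0036  0.2194] z [-0.0941  0.0165  0.9954]
ri0 [-0.0006  0.0003] [-1.2221 -0.2479] 126.30725413504503 pos [0.4838 0.4132 0.1008] z [-0.4049  0.0139  0.9142]
ri1 [0.0033 0.0067] [13.5353 -1.5452] 158.9321699095537 pos [0.4792 0.4147 0.1058] z [-0.5587  0.1294  0.8192]
```

View pics/cmp.png

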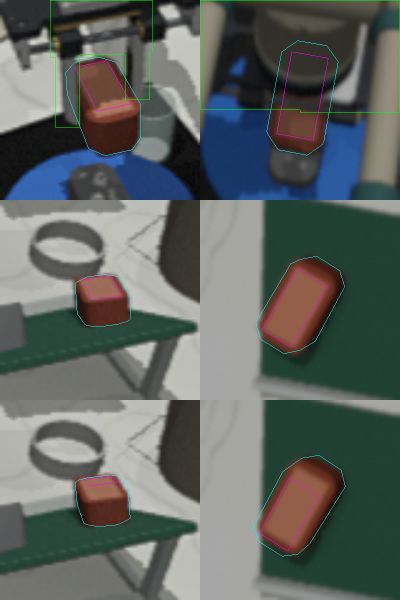

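View pics/rf5.png

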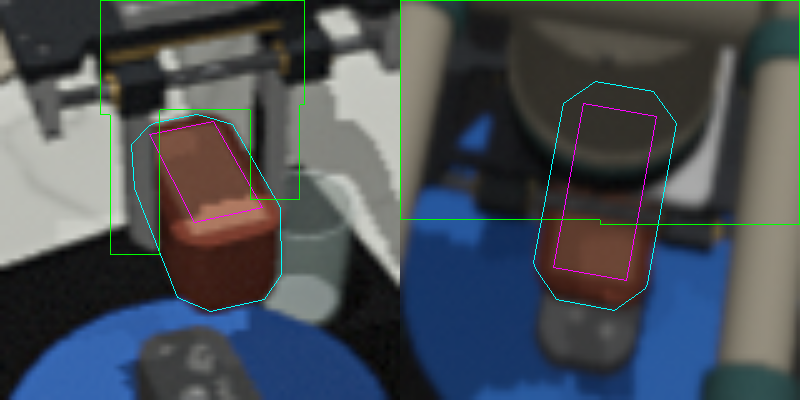

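```bash
python3 - <<'E'
from h import *
import pickle
c=pickle.load(open("c4.pkl","rb"))
s=state();tp=np.array(s["tool_pos"]); ims=[]
for n in c:
    u=proj(c[n],tp)[0].astype(int); o=(0,5) if n=="scene" else (0,15)
    a=c[n]["img"][u[1]-25+o[1]:u[1]+25+o[1],u[0]-25:u[0]+25,::-1]
    ims.append(cv2.convertScaleAbs(cv2.resize(a,(400,400),interpolation=cv2.INTER_CUBIC),alpha=2.2))
cv2.imwrite("pics/rz2.png",np.hstack(ims))
E
```

```text
(no output)
```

View pics/rz2.png

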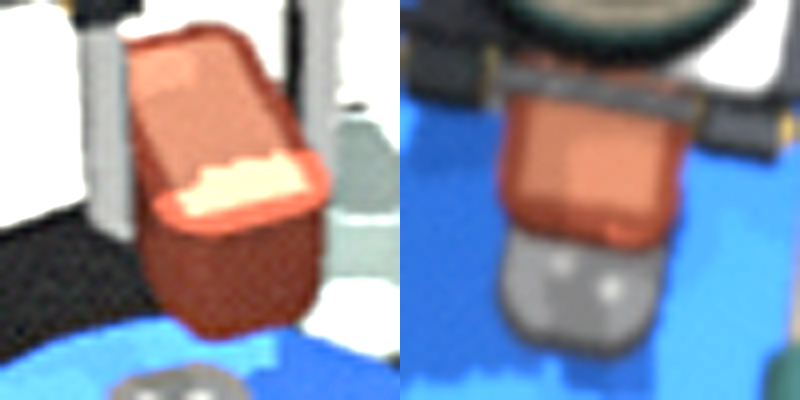

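The red rock's near face looks too tall for the thin end. I'll turn it so that its flat side faces the scene camera and its profile shows.

>>> send_rows:
  motion:
    - [1,0,0,0,0,0.5,0]
    - [1,0,0,0,0,1.5,0]
    - [1,0,0,0,0,2.7,0]
    - [1,0,0,0,0,4.0,0]
    - [1,0,0,0,0,5.3,0]
    - [1,0,0,0,0,6.6,0]
    - [1,0,0,0,0,7.9,0]
    - [1,0,0,0,0,9.2,0]
    - [1,0,0,0,0,10.5,0]
    - [1,0,0,0,0,11.8,0]
    - [1,0,0,0,0,13.1,0]
    - [1,0,0,0,0,14.4,0]
    - [1,0,0,0,0,15.6,0]
    - [1,0,0,0,0,16.6,0]
    - [1,0,0,0,0,17.2,0]
    - [1,0,0,0,0,17.5,0]
    - [1,0,0,0,0,17.5,0]
    - [1,0,0,0,0,17.5,0]

```text
time_s: 33.25
tool_pos: [0.4821, -0.0028, 0.2156]
eef_rot: [0.691, -0.691, 0.152, -0.152]
contact_force: [-0.1, -0.3, -4.3]
gripper_width: 0.05
```

```bash
python3 - <<'E'
from h import *
import pickle
s=state();tp=np.array(s["tool_pos"]); print(s["time_s"],tp,s["joint_pos"],Rq(s["eef_rot"]).as_matrix())
c=capture("scene"); pickle.dump(c,open("c5.pkl","wb"))
u=proj(c,tp)[0].astype(int); print(u)
a=c["img"][u[1]-40:u[1]+40,u[0]-40:u[0]+40,::-1]
cv2.imwrite("pics/rz3.png",cv2.convertScaleAbs(cv2.resize(a,(560,560),interpolation=cv2.INTER_CUBIC),alpha=1.8))
E
```

```text
33.25 [ 0.4821 -0.0028  0.2156] [-0.1503  0.138   1.6977  0.      1.3063  0.2835] [[ 0.9074 -0.0003  0.4203]
 [-0.4203  0.0001  0.9074]
 [-0.0003 -1.     -0.0001]]
[276 189]
```

View pics/rz3.png

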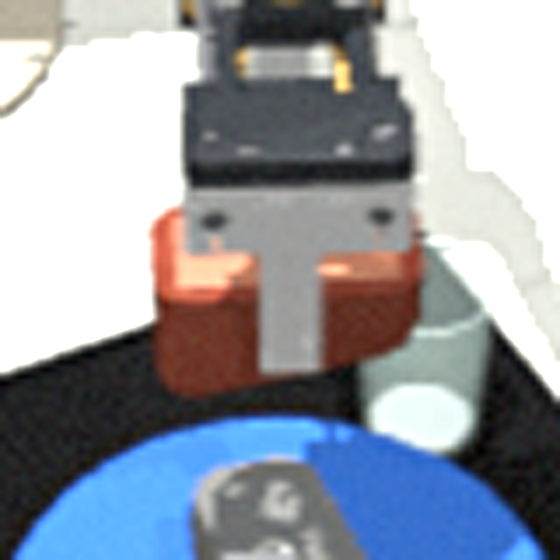

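```bash
python3 - <<'E'
from rfit3 import *
C5=pickle.load(open("c5.pkl","rb"));C4=pickle.load(open("c4.pkl","rb"))
Rg5,tp5=base()
s=state()
Rg4=Rg5*R.from_euler("Z",np.radians(105.1)); tp4=np.array([.4822,-.0031,.2155])
print(Rg4.as_matrix()[:,0])
def mk(c,tp,polys):
    u=proj(c,tp)[0].astype(int); roi=(u[0]-40,u[1]-40,u[0]+40,u[1]+40)
    T=red_m(c,roi);O=np.zeros(T.shape,np.uint8); x0,y0,x1,y1=roi; im=c["img"][y0:y1,x0:x1,0].astype(int)
    for p in polys: cv2.fillPoly(O,[np.int32(np.array(p)/5)],1)
    return c,roi,T,O>0
# zoom5 coords; rz3 was zoom7: z5=z7*5/7
Z=5/7
V=[(mk(C5,tp5,[[(180*Z,0),(420*Z,0),(420*Z,258*Z),(325*Z,258*Z),(325*Z,380*Z),(252*Z,380*Z),(252*Z,258*Z),(180*Z,258*Z)]]),Rg5,tp5),
   (mk(C4["scene"],tp4,[[(110,50),(157,50),(157,250),(110,250)],[(254,50),(295,50),(295,195),(254,195)],[(100,0),(300,0),(300,100),(100,110)]]),Rg4,tp4),
   (mk(C4["top"],tp4,[[(0,0),(400,0),(400,222),(0,215)]]),Rg4,tp4)]
for flip in(0,1):
    def pose(p,Rg,tp): return Rg*R.from_euler("YZ",[p[2],p[3]+np.pi*flip]),tp+Rg.apply([p[0],0,p[1]])
    def f(p):
        s=0
        for (c,roi,T,O),Rg,tp in V:
            Rm,t0=pose(p,Rg,tp); s+=np.abs(mask_of(c,Rm.apply(wedge("red",.012))+t0,roi)-T)[~O].sum()
        return s+100*abs(p[3])
    r_=differential_evolution(f,[(-.03,.03),(-.02,.02),(-.6,.6),(-.08,.08)],seed=1,maxiter=50,popsize=12,polish=False)
    p,v=fit(f,r_.x,[.002,.002,.03,.02]); print("flip",flip,p[:2],np.degrees(p[2:]),v)
    ims=[]
    for (c,roi,T,O),Rg,tp in V:
        Rm,t0=pose(p,Rg,tp);x0,y0,x1,y1=roi
        im=cv2.resize(c["img"][y0:y1,x0:x1,::-1],None,fx=5,fy=5)
        h=cv2.convexHull(proj(c,Rm.apply(wedge("red",.012))+t0).astype(np.float32))[:,0]
        cv2.polylines(im,[np.int32((h+.5-[x0,y0])*5)],True,(255,255,0),1)
        cv2.polylines(im,[np.int32((proj(c,Rm.apply(FACE)+t0)+.5-[x0,y0])*5)],True,(255,0,255),1); ims.append(im)
    cv2.imwrite(f"pics/ff{flip}.png",np.hstack(ims[:2])); np.save("redgrip.npy",np.r_[p,flip])
E
```

```text
rack corners scene [[444.0, 184.0], [357.9, 202.2], [329.3, 190.6], [403.7, 175.6]] top [[99.2, 162.6], [199.0, 182.0], [191.0, 255.1], [97.6, 236.3]]
[ 0.9855 -0.1697 -0.0004]
flip 0 [0.0036 0.0051] [49.4311  0.1724] 272.89695125468626
flip 1 [0.0007 0.008 ] [19.1787  1.7969] 269.28523488262533
```

View pics/ff1.png

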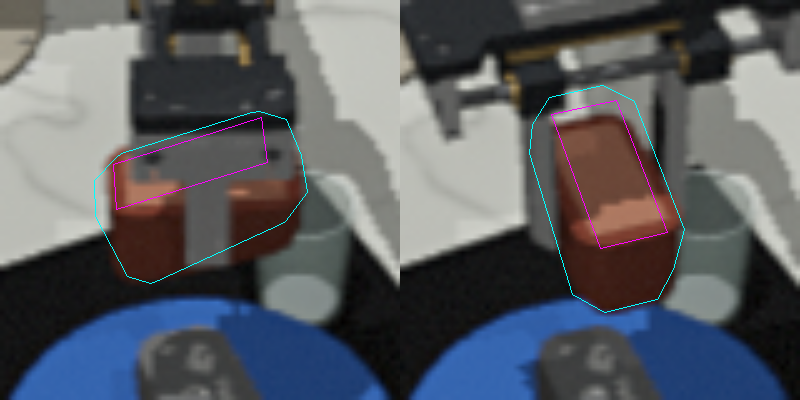

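```bash
cat > rf6.py <<'E'
from rfit3 import *
def red_all(c,roi):
    x0,y0,x1,y1=roi; im=c["img"][y0:y1,x0:x1].astype(int)
    m=((im[...,0]>1.3*im[...,1])&(im[...,0]>30)&(im[...,1]<1.35*im[...,2]+12)).astype(np.uint8)
    n,l,st,ce=cv2.connectedComponentsWithStats(m); o=np.zeros(m.shape)
    for k in range(1,n):
        if st[k,4]>25: o[l==k]=1
    return cv2.morphologyEx(o.astype(np.uint8),cv2.MORPH_CLOSE,np.ones((3,3)))*1.
def mk(c,tp,polys):
    u=proj(c,tp)[0].astype(int); roi=(u[0]-40,u[1]-40,u[0]+40,u[1]+40)
    T=red_all(c,roi);O=np.zeros(T.shape,np.uint8)
    for p in polys: cv2.fillPoly(O,[np.int32(np.array(p)/5)],1)
    return c,roi,T,O>0
def solve(V,flips=(0,1),tag="fg"):
  for flip in flips:
    def pose(p,Rg,tp): return Rg*R.from_euler("YZ",[p[2],p[3]+np.pi*flip]),tp+Rg.apply([p[0],0,p[1]])
    def f(p,each=False):
        s=[]
        for (c,roi,T,O),Rg,tp in V:
            Rm,t0=pose(p,Rg,tp); s.append(np.abs(mask_of(c,Rm.apply(wedge("red",.012))+t0,roi)-T)[~O].sum())
        return s if each else sum(s)+100*abs(p[3])
    r_=differential_evolution(f,[(-.03,.03),(-.02,.02),(-.6,.6),(-.08,.08)],seed=1,maxiter=50,popsize=12,polish=False)
    p,v=fit(f,r_.x,[.002,.002,.03,.02]); print("flip",flip,p[:2],np.degrees(p[2:]),v,f(p,True))
    ims=[]
    for (c,roi,T,O),Rg,tp in V:
        Rm,t0=pose(p,Rg,tp);x0,y0,x1,y1=roi
        im=cv2.resize(c["img"][y0:y1,x0:x1,::-1],None,fx=5,fy=5)
        h=cv2.convexHull(proj(c,Rm.apply(wedge("red",.012))+t0).astype(np.float32))[:,0]
        cv2.polylines(im,[np.int32((h+.5-[x0,y0])*5)],True,(255,255,0),1)
        cv2.polylines(im,[np.int32((proj(c,Rm.apply(FACE)+t0)+.5-[x0,y0])*5)],True,(255,0,255),1)
        for q,col in((T,(0,0,255)),(O,(0,255,0))):
            ct,_=cv2.findContours(cv2.resize(q.astype(np.uint8),None,fx=5,fy=5,interpolation=0),0,1); cv2.drawContours(im,ct,-1,col,1)
        ims.append(im)
    cv2.imwrite(f"pics/{tag}{flip}.png",np.hstack(ims[:2])); np.save("redgrip.npy",np.r_[p,flip])
E
python3 - <<'E'
from rf6 import *
C5=pickle.load(open("c5.pkl","rb"));C4=pickle.load(open("c4.pkl","rb"))
Rg5,tp5=base(); Rg4=Rg5*R.from_euler("Z",np.radians(105.1)); tp4=np.array([.4822,-.0031,.2155])
Z=5/7
V=[(mk(C5,tp5,[[(180*Z,0),(425*Z,0),(425*Z,265*Z),(328*Z,265*Z),(328*Z,380*Z),(250*Z,380*Z),(250*Z,258*Z),(180*Z,258*Z)]]),Rg5,tp5),
   (mk(C4["scene"],tp4,[[(110,50),(157,50),(157,250),(110,250)],[(254,50),(295,50),(295,195),(254,195)],[(100,0),(300,0),(300,100),(100,110)]]),Rg4,tp4)]
solve(V); solve(V[:1],tag="fh")
E
```

```text
rack corners scene [[444.0, 184.0], [357.9, 202.2], [329.3, 190.6], [403.7, 175.6]] top [[99.2, 162.6], [199.0, 182.0], [191.0, 255.1], [97.6, 236.3]]
flip 0 [ 0.0018 -0.0018] [23.8048  4.7513] 164.4533783784205 [np.float64(94.95686274509805), np.float64(61.20392156862745)]
flip 1 [-0.0017  0.0003] [2.0589 3.0236] 114.53206373561837 [np.float64(64.98039215686273), np.float64(44.27450980392157)]
flip 0 [ 0.0033 -0.0018] [31.2502 -0.043 ] 91.41225431656315 [np.float64(91.33725490196079)]
flip 1 [-0.0006 -0.0001] [ 6.5628 -0.2472] 58.94917410916628 [np.float64(58.51764705882353)]
```

View pics/fg1.png

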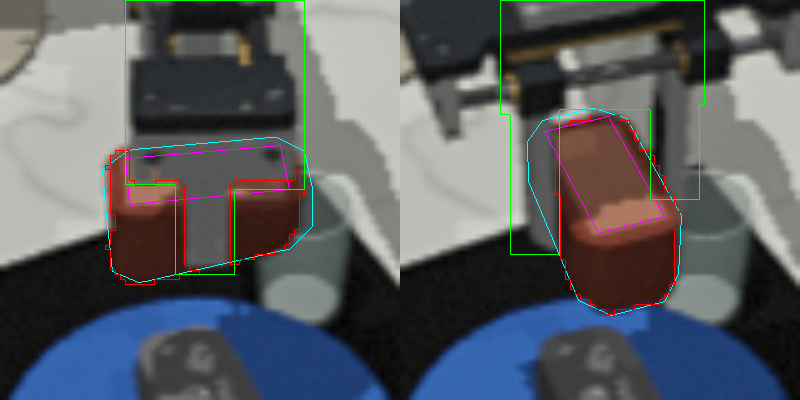

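View pics/fg0.png

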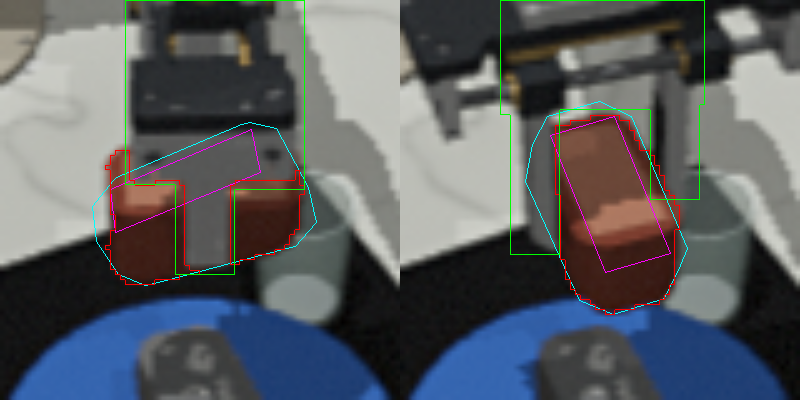

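```bash
python3 - <<'E'
from plan2 import *
s=state(); print(s["time_s"])
show("over",np.array([.4826,-.004,.07475+.0387+.06]),down(np.radians(-100)))
E
```

```text
33.3
over [ 0.483 -0.004  0.173] [0.03, 1.405, -0.027] [0.003, 12.522, -0.003]
```

>>> send_rows:
  motion:
    - [1,0,0,0,0,0.5,0]
    - [1,0,0,0,0,1.5,0]
    - [1,0,0.05,0,0,2.7,0]
    - [1,0,0.15,0,0,4.0,0]
    - [1,0.01,0.3,0,0,5.3,0]
    - [1,0.01,0.5,0,0,6.6,0]
    - [1,0.02,0.7,-0.01,0,7.9,0]
    - [1,0.02,0.9,-0.02,0,9.2,0]
    - [1,0.03,1.1,-0.02,0,10.5,0]
    - [1,0.03,1.25,-0.03,0,11.5,0]
    - [1,0.03,1.35,-0.03,0,12.2,0]
    - [1,0.03,1.4,-0.03,0,12.52,0]
    - [1,0.03,1.4,-0.03,0,12.52,0]
    - [1,0.03,1.4,-0.03,0,12.52,0]
    - [1,0.03,1.4,-0.03,0,12.52,0]

```text
time_s: 34.8
tool_pos: [0.4827, -0.0041, 0.1738]
eef_rot: [-0.455, 0.455, -0.541, 0.541]
contact_force: [-0.0, 0.0, -4.8]
gripper_width: 0.0501
```

```bash
python3 - <<'E'
from rf6 import *
s=state(); print(s["time_s"],s["tool_pos"],s["joint_pos"],s["contact_force"],s["torque"])
C={n:capture(n) for n in("scene","top")}; pickle.dump(C,open("c6.pkl","wb"))
Rg,tp=base(); print(Rg.as_matrix())
V=[(mk(C["scene"],tp,[[(110,50),(157,50),(157,250),(110,250)],[(254,50),(295,50),(295,195),(254,195)],[(100,0),(300,0),(300,100),(100,110)]]),Rg,tp),
   (mk(C["top"],tp,[[(0,0),(400,0),(400,222),(0,215)]]),Rg,tp)]
solve(V,tag="fk",flips=(1,))
show("nx",np.array([.4826,-.004,.07475+.0387+.06]),0) if 0 else None
E
```

```text
rack corners scene [[444.0, 184.0], [357.9, 202.2], [329.3, 190.6], [403.7, 175.6]] top [[99.2, 162.6], [199.0, 182.0], [191.0, 255.1], [97.6, 236.3]]
34.8 [ 0.4827 -0.0041  0.1738] [-0.1527  0.1696  1.7679 -0.      1.2042  1.5918] [-0.0073  0.0449 -4.8302] [-0.0146  0.1468 -0.0433]
[[-0.9849 -0.173   0.    ]
 [ 0.173  -0.9849  0.    ]
 [ 0.      0.      1.    ]]
flip 1 [-0.0027  0.0037] [ 2.7638 -0.0036] 49.73562921711572 [np.float64(27.52941176470588), np.float64(22.2)]
```

View pics/fk1.png

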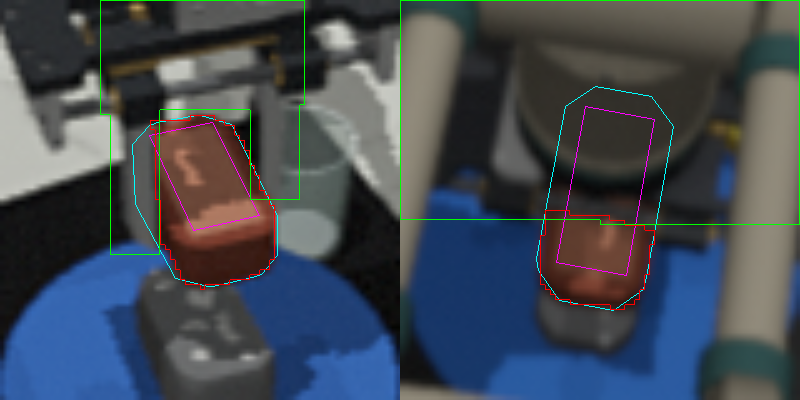

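>>> send_rows:
  motion:
    - [1,0,0.1,0,-0.1,0,0]
    - [1,0,0.3,0,-0.25,0,0]
    - [1,0,0.6,0,-0.4,0,0]
    - [1,0,0.9,0,-0.5,0,0]
    - [1,0,1.15,0,-0.5,0,0]
    - [1,0,1.35,0,-0.5,0,0]
    - [1,0,1.5,0,-0.5,0,0]
    - [1,0,1.6,0,-0.5,0,0]
    - [1,0,1.68,0,-0.5,0,0]
    - [1,0,1.73,0,-0.5,0,0]
    - [1,0,1.75,0,-0.5,0,0]
    - [1,0,1.75,0,-0.5,0,0]

```text
time_s: 36.1
tool_pos: [0.4812, -0.003, 0.1238]
eef_rot: [0.443, -0.467, 0.556, -0.526]
contact_force: [-8.0, 2.6, 15.6]
gripper_width: 0.0495
```

```bash
python3 - <<'E'
from h import *
s=state();tp=np.array(s["tool_pos"]); print(s["time_s"],tp,s["contact_force"],s["torque"])
c=capture("scene"); u=proj(c,tp)[0].astype(int)
a=c["img"][u[1]-35:u[1]+45,u[0]-40:u[0]+40,::-1]
cv2.imwrite("pics/rz4.png",cv2.convertScaleAbs(cv2.resize(a,(560,560),interpolation=cv2.INTER_CUBIC),alpha=1.8))
E
```

```text
36.1 [ 0.4812 -0.003   0.1238] [-7.9813  2.6282 15.5896] [0.4364 0.9677 0.2268]
```

View pics/rz4.png

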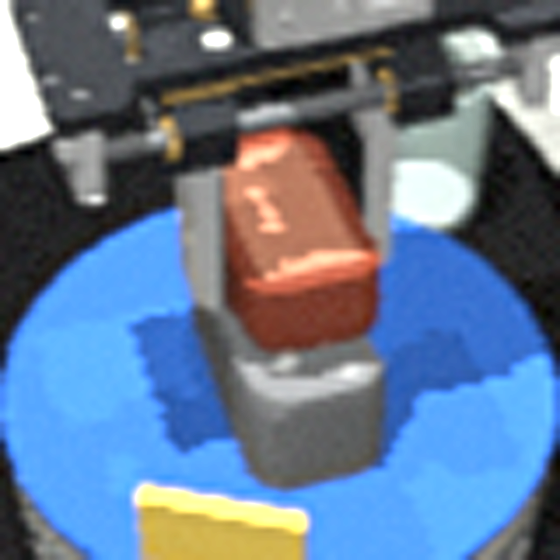

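>>> send_rows:
  motion:
    - [1,0,-0.1,0,0,0,0]
    - [1,0,-0.3,0,0,0,0]
    - [1,0,-0.5,0,0,0,0]
    - [1,0,-0.5,0,0,0,0]

```text
time_s: 36.55
tool_pos: [0.4829, -0.0034, 0.1394]
eef_rot: [0.443, -0.466, 0.556, -0.527]
contact_force: [-0.2, -0.2, -5.1]
gripper_width: 0.0496
```

```bash
python3 - <<'E'
from rf6 import *
s=state(); print(s["time_s"],s["tool_pos"],s["contact_force"],s["torque"])
C5=pickle.load(open("c5.pkl","rb")); im=C5["img"].astype(int)
tp5=np.array([.4821,-.0028,.2156]); M=np.array([[.9074,-.0003,.4203],[-.4203,.0001,.9074],[-.0003,-1,-.0001]])
Rg=R.from_matrix(np.c_[np.cross(M[:,0],-M[:,1]),M[:,0],-M[:,1]])
u=proj(C5,tp5)[0].astype(int)
x0,y0=u-40
# bottom boundary and red profile per column
for col in list(range(22,36,2))+list(range(48,60,2)):
    v=im[y0:y0+80,x0+col,0]; g=im[y0:y0+80,x0+col,1]
    red=(v>1.35*g)&(v>35); ys=np.nonzero(red)[0]
    print(col,"rows",ys.min(),ys.max(),"R:",v[30:60].tolist())
for pitch in(0,5,10):
    Rm=Rg*R.from_euler("YZ",[np.radians(pitch),np.pi])
    for sy in (-1,):
        P=[[x,sy*.025,z] for x in(-.035,.035) for z in(.019,.019-.038+x*np.tan(np.radians(10.3)))]
        print(pitch,(proj(C5,Rm.apply(P)+tp5)-[x0,y0]).round(1).tolist())
E
```

```text
rack corners scene [[444.0, 184.0], [357.9, 202.2], [329.3, 190.6], [403.7, 175.6]] top [[99.2, 162.6], [199.0, 182.0], [191.0, 255.1], [97.6, 236.3]]
36.55 [ 0.4829 -0.0034  0.1394] [-0.2415 -0.2283 -5.1191] [-0.0182  0.0839 -0.0021]
22 rows 31 52 R: [173, 138, 124, 122, 126, 130, 129, 124, 116, 118, 111, 101, 70, 68, 84, 83, 49, 48, 49, 50, 48, 47, 48, 35, 24, 20, 16, 22, 19, 19]
24 rows 30 55 R: [128, 139, 140, 141, 138, 132, 132, 129, 123, 123, 126, 123, 108, 63, 61, 63, 63, 64, 65, 65, 65, 61, 64, 64, 62, 48, 24, 16, 22, 25]
26 rows 37 56 R: [99, 114, 114, 115, 116, 117, 148, 174, 174, 174, 172, 139, 123, 76, 61, 61, 64, 63, 62, 62, 60, 62, 60, 61, 62, 57, 43, 21, 21, 21]
28 rows 37 56 R: [86, 71, 73, 86, 84, 84, 117, 173, 173, 173, 171, 119, 122, 81, 61, 60, 61, 62, 63, 59, 62, 61, 58, 61, 60, 59, 44, 25, 16, 19]
30 rows 37 55 R: [59, 34, 44, 92, 120, 117, 128, 173, 174, 174, 172, 127, 122, 72, 60, 62, 63, 62, 62, 63, 62, 62, 61, 61, 59, 57, 32, 20, 17, 21]
32 rows 37 55 R: [77, 64, 79, 86, 86, 92, 138, 174, 173, 144, 140, 101, 71, 52, 57, 62, 63, 61, 61, 61, 61, 62, 61, 61, 58
[... 497 characters left out ...]
07, 103, 74, 72, 58, 54, 55, 55, 52, 54, 51, 52, 49, 60, 67, 67, 59, 60, 58, 56, 69, 71]
54 rows 36 50 R: [37, 37, 71, 85, 91, 94, 121, 110, 107, 99, 74, 72, 54, 54, 55, 53, 55, 54, 55, 49, 54, 78, 80, 80, 80, 82, 106, 128, 137, 136]
56 rows 36 49 R: [73, 77, 88, 87, 85, 89, 113, 109, 104, 95, 73, 66, 55, 55, 55, 53, 55, 52, 51, 55, 80, 87, 84, 81, 86, 116, 136, 134, 134, 134]
58 rows 36 46 R: [86, 83, 88, 82, 83, 78, 83, 83, 83, 78, 68, 57, 52, 51, 53, 51, 50, 67, 68, 79, 89, 87, 86, 82, 87, 137, 135, 133, 132, 133]
0 [[25.4, 42.1], [25.9, 56.2], [56.2, 41.2], [55.9, 51.4]]
5 [[24.7, 43.1], [26.9, 57.1], [55.5, 40.3], [56.3, 50.4]]
10 [[24.2, 44.2], [28.0, 57.9], [54.6, 39.4], [56.7, 49.4]]
```

```bash
python3 - <<'E'
from rf6 import *
C={n:capture(n) for n in("scene","top")}; pickle.dump(C,open("c7.pkl","wb"))
Rg,tp=base(); print(tp,Rg.as_matrix())
c=C["scene"];u=proj(c,tp)[0].astype(int)
a=c["img"][u[1]-35:u[1]+45,u[0]-40:u[0]+40,::-1]
big=cv2.convertScaleAbs(cv2.resize(a,(560,560),interpolation=cv2.INTER_CUBIC),alpha=1.8)
dr=lambda P,col: cv2.polylines(big,[np.int32(((proj(c,P)+.5)-[u[0]-40,u[1]-35])*7)],True,col,1)
W=wedge("grey",.011); Gg=R.from_euler("Z",np.radians(-10)); gc=np.array([.4826,-.004,.07475])
h=cv2.convexHull(proj(c,Gg.apply(W)+gc).astype(np.float32))[:,0]; cv2.polylines(big,[np.int32((h+.5-[u[0]-40,u[1]-35])*7)],True,(0,255,255),1)
cv2.imwrite("pics/rz5.png",big)
V=[(mk(C["scene"],tp,[[(110,50),(157,50),(157,250),(110,250)],[(254,50),(295,50),(295,195),(254,195)],[(100,0),(300,0),(300,100),(100,110)]]),Rg,tp),
   (mk(C["top"],tp,[[(0,0),(400,0),(400,222),(0,215)]]),Rg,tp)]
solve(V,tag="fm",flips=(0,1))
E
```

```text
rack corners scene [[444.0, 184.0], [357.9, 202.2], [329.3, 190.6], [403.7, 175.6]] top [[99.2, 162.6], [199.0, 182.0], [191.0, 255.1], [97.6, 236.3]]
[ 0.4821 -0.0033  0.1386] [[-0.9836 -0.1724  0.0528]
 [ 0.1721 -0.985  -0.0105]
 [ 0.0538 -0.0012  0.9986]]
flip 0 [0.0053 0.0204] [-26.8377   1.3306] 94.14584753793748 [np.float64(72.00392156862745), np.float64(19.819607843137256)]
flip 1 [-0.0039  0.0094] [ 9.8191 -0.5347] 61.490113611199504 [np.float64(33.16470588235293), np.float64(27.392156862745097)]
```

View pics/rz5.png

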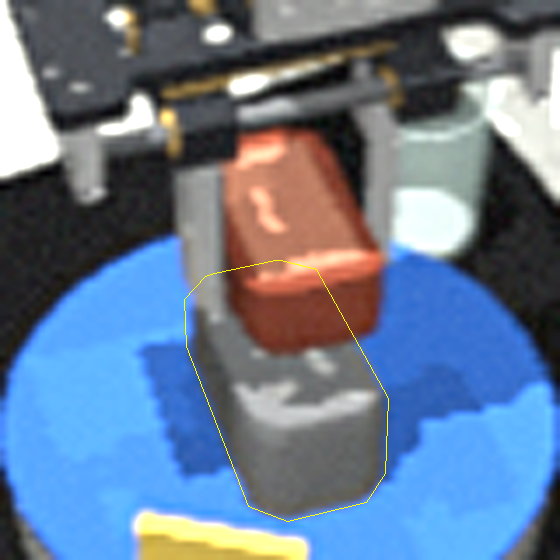

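View pics/fm1.png

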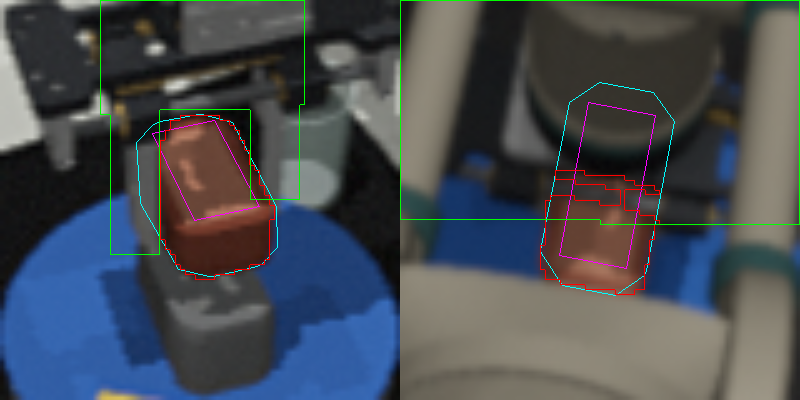

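```bash
python3 - <<'E'
from plan2 import *
s=state(); print(s["time_s"])
show("side",np.array([.4826,-.004,.165]),down(np.radians(-25)))
E
```

```text
36.65
side [ 0.483 -0.004  0.165] [0.02, -0.879, -0.026] [0.431, -12.485, -0.346]
```

>>> send_rows:
  motion:
    - [1,0,-0.4,0,0.02,-0.6,0]
    - [1,0,-0.88,0,0.06,-1.8,-0.05]
    - [1,0,-0.88,0,0.1,-3.0,-0.08]
    - [1,0,-0.88,0,0.15,-4.3,-0.12]
    - [1,0,-0.88,0,0.19,-5.6,-0.15]
    - [1,0,-0.88,0,0.24,-6.9,-0.19]
    - [1,0,-0.88,0,0.28,-8.2,-0.23]
    - [1,0,-0.88,0,0.33,-9.5,-0.26]
    - [1,0,-0.88,0,0.37,-10.7,-0.3]
    - [1,0,-0.88,0,0.4,-11.7,-0.32]
    - [1,0,-0.88,0,0.43,-12.3,-0.34]
    - [1,0.02,-0.88,-0.03,0.43,-12.48,-0.35]
    - [1,0.02,-0.88,-0.03,0.43,-12.48,-0.35]
    - [1,0.02,-0.88,-0.03,0.43,-12.48,-0.35]

```text
time_s: 38.05
tool_pos: [0.4824, -0.004, 0.1648]
eef_rot: [-0.69, 0.69, -0.154, 0.153]
contact_force: [-0.1, -0.2, -4.0]
gripper_width: 0.0495
```

```bash
python3 - <<'E'
from h import *
import pickle
s=state();tp=np.array(s["tool_pos"]); print(s["time_s"],tp,s["contact_force"],s["torque"])
c=capture("scene"); pickle.dump(c,open("c8.pkl","wb")); u=proj(c,tp)[0].astype(int)
a=c["img"][u[1]-30:u[1]+50,u[0]-40:u[0]+40,::-1]
cv2.imwrite("pics/rz6.png",cv2.convertScaleAbs(cv2.resize(a,(590,590),interpolation=cv2.INTER_CUBIC),alpha=1.8))
M=Rq(s["eef_rot"]).as_matrix(); Rg=R.from_matrix(np.c_[np.cross(M[:,0],-M[:,1]),M[:,0],-M[:,1]])
x0,y0=u-40; im=c["img"].astype(int)
for col in list(range(22,36,3))+list(range(47,62,3)):
    v=im[y0:y0+80,x0+col]; print(col,v[32:62,0].tolist())
for p in(-5,0,5,10):
    Rm=Rg*R.from_euler("YZ",[np.radians(p),np.pi])
    P=[[x,-.025,z] for x in(-.035,.035) for z in(.019,.019-.038+x*np.tan(np.radians(10.3)))]
    print(p,(proj(c,Rm.apply(P)+tp)-[x0,y0]).round(1).tolist())
E
```

```text
38.05 [ 0.4824 -0.004   0.1648] [-0.0714 -0.2087 -4.0135] [-0.0474  0.0895  0.0203]
22 [113, 128, 135, 136, 135, 134, 134, 134, 136, 135, 116, 104, 53, 40, 32, 40, 51, 47, 49, 49, 48, 54, 54, 53, 54, 53, 53, 52, 53, 51]
25 [170, 167, 167, 164, 158, 167, 169, 165, 164, 165, 145, 124, 88, 62, 59, 61, 60, 59, 58, 57, 53, 49, 54, 53, 47, 47, 46, 49, 51, 47]
28 [92, 85, 85, 91, 89, 92, 126, 174, 174, 171, 123, 121, 73, 60, 62, 62, 63, 62, 64, 60, 60, 61, 59, 54, 45, 46, 44, 49, 48, 50]
31 [87, 34, 39, 74, 97, 117, 130, 175, 175, 146, 123, 108, 59, 62, 60, 63, 62, 61, 59, 63, 63, 61, 57, 56, 58, 62, 63, 60, 55, 49]
34 [91, 88, 88, 87, 86, 86, 121, 175, 114, 74, 70, 59, 54, 57, 53, 56, 57, 58, 60, 60, 58, 58, 55, 58, 64, 62, 61, 63, 60, 61]
47 [88, 88, 87, 86, 86, 89, 101, 77, 71, 60, 54, 51, 55, 54, 54, 51, 50, 55, 46, 35, 37, 52, 53, 62, 63, 62, 60, 63, 67, 67]
50 [91, 87, 88, 87, 88, 88, 90, 73, 69, 56, 52, 53, 54, 54, 51, 55, 53, 51, 33, 31, 28, 35, 29, 29, 30, 39, 50, 53, 63, 62]
53 [71, 44, 59, 83, 92, 93, 83, 73, 64, 56, 54, 54, 55, 55, 53, 53, 51, 36, 33, 30, 30, 30, 30, 29, 29, 28, 31, 33, 29, 26]
56 [84, 77, 83, 89, 90, 89, 72, 60, 55, 55, 54, 54, 54, 51, 52, 49, 35, 26, 30, 31, 29, 32, 33, 32, 31, 29, 32, 30, 30, 33]
59 [86, 84, 82, 80, 78, 76, 73, 98, 99, 96, 83, 99, 115, 124, 128, 81, 30, 30, 28, 31, 32, 30, 31, 31, 31, 36, 28, 31, 32, 30]
-5 [[27.2, 41.4], [26.1, 54.6], [56.8, 42.5], [55.3, 51.9]]
0 [[26.5, 42.4], [27.0, 55.4], [56.2, 41.6], [55.9, 51.0]]
5 [[25.9, 43.3], [28.0, 56.3], [55.5, 40.7], [56.3, 50.1]]
10 [[25.4, 44.3], [29.0, 57.0], [54.7, 39.9], [56.6, 49.2]]
```

View pics/rz6.png

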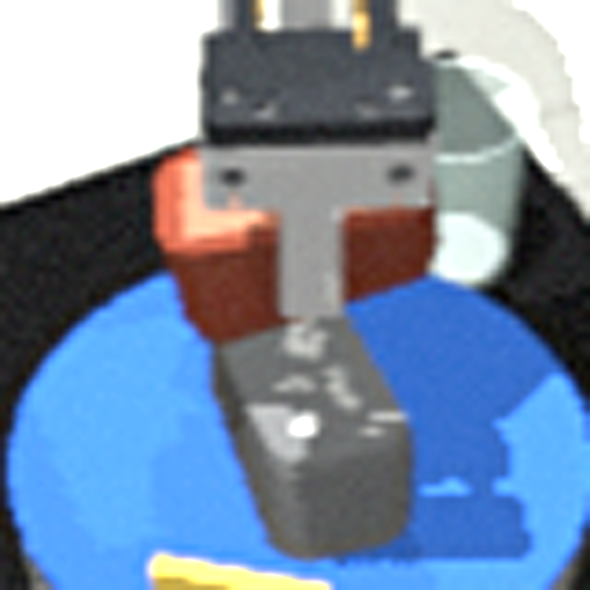

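```bash
python3 - <<'E'
from rf6 import *
c=pickle.load(open("c8.pkl","rb")) # calib same cam
tp=np.array([.4812,-.003,.1238]); u=proj(c,tp)[0].astype(int)
ax=np.array([np.cos(np.radians(-10)),np.sin(np.radians(-10)),0])
def onplane(uv,d): # plane through grey centre + ax*d, normal ax
    o,r_=ray(c,uv); p0=np.array([.4826,-.004,0])+ax*d; t=((p0-o)@ax)/(r_@ax); return o+r_*t
for name,z in(("red bottom",(300,348)),("red bevel top",(310,290)),("grey bevel",(310,400)),("grey bottom",(290,485))):
    uv=u+np.array([z[0]/7-40-.5,z[1]/7-35-.5])
    print(name,uv,[onplane(uv,d).round(4).tolist() for d in(.040,.0475,.0525)])
# whole grey in c8 : refit grey mask? contact positions
E
```

```text
rack corners scene [[444.0, 184.0], [357.9, 202.2], [329.3, 190.6], [403.7, 175.6]] top [[99.2, 162.6], [199.0, 182.0], [191.0, 255.1], [97.6, 236.3]]
red bottom [278.3571 230.2143] [[0.5209, -0.0173, 0.1197], [0.5279, -0.0209, 0.1283], [0.5325, -0.0233, 0.134]]
red bevel top [279.7857 221.9286] [[0.5215, -0.0138, 0.1479], [0.5284, -0.0175, 0.1561], [0.5331, -0.02, 0.1616]]
grey bevel [279.7857 237.6429] [[0.5215, -0.0135, 0.0912], [0.5285, -0.0172, 0.1001], [0.5332, -0.0196, 0.106]]
grey bottom [276.9286 249.7857] [[0.5203, -0.0208, 0.0468], [0.5272, -0.0244, 0.0562], [0.5319, -0.0268, 0.0625]]
```

```bash
python3 - <<'E'
from rf6 import *
for f,tp in(("c5.pkl",np.array([.4821,-.0028,.2156])),("c8.pkl",np.array([.4824,-.004,.1648]))):
    c=pickle.load(open(f,"rb")); u=proj(c,tp)[0].astype(int); n=np.array([np.cos(np.radians(-25)),np.sin(np.radians(-25)),0]); ex=np.array([np.cos(np.radians(-115)),np.sin(np.radians(-115)),0])
    im=c["img"]; a=im[u[1]-25:u[1]+35,u[0]-35:u[0]+35,::-1]; cv2.imwrite("pics/side_%s.png"%f[:2],cv2.convertScaleAbs(cv2.resize(a,None,fx=8,fy=8,interpolation=cv2.INTER_NEAREST),alpha=2.2))
    pts={"c5.pkl":[(26,43),(26,56),(56,41.7),(56,49.7),(22,45)],"c8.pkl":[(28,43.8),(28,55),(53,40.5),(53,48.7),(24,45)]}[f]
    for q in pts:
        o,r_=ray(c,np.array(q)+u-40); p0=tp+n*.025; t=((p0-o)@n)/(r_@n); P=o+r_*t-tp
        print(f,q,"x_base %.4f z %.4f"%(P@ex,P[2]))
E
```

```text
rack corners scene [[444.0, 184.0], [357.9, 202.2], [329.3, 190.6], [403.7, 175.6]] top [[99.2, 162.6], [199.0, 182.0], [191.0, 255.1], [97.6, 236.3]]
c5.pkl (26, 43) x_base 0.0336 z 0.0160
c5.pkl (26, 56) x_base 0.0346 z -0.0248
c5.pkl (56, 41.7) x_base -0.0345 z 0.0177
c5.pkl (56, 49.7) x_base -0.0352 z -0.0072
c5.pkl (22, 45) x_base 0.0429 z 0.0102
c8.pkl (28, 43.8) x_base 0.0316 z 0.0142
c8.pkl (28, 55) x_base 0.0325 z -0.0238
c8.pkl (53, 40.5) x_base -0.0273 z 0.0229
c8.pkl (53, 48.7) x_base -0.0279 z -0.0044
c8.pkl (24, 45) x_base 0.0411 z 0.0106
```

View pics/side_c5.png

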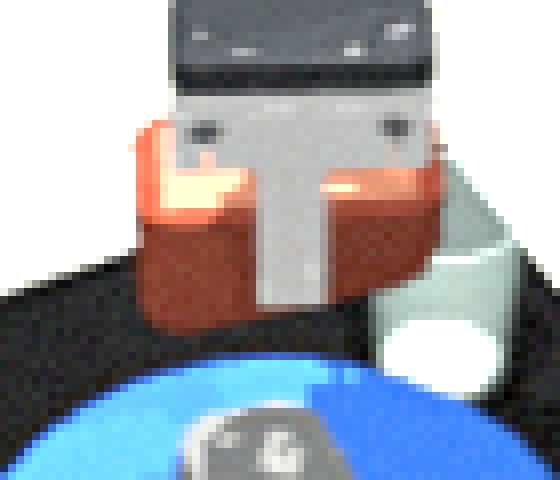

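View pics/side_c8.png

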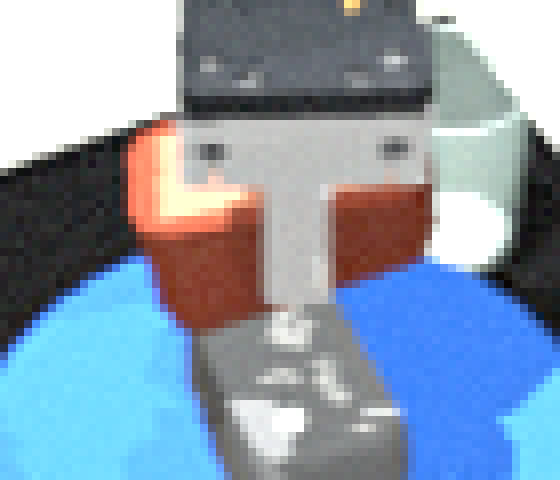

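```bash
python3 - <<'E'
from plan2 import *
s=state(); print(s["time_s"])
T=down(np.radians(-100))@R.from_rotvec([np.radians(-7.5),0,0]).as_matrix()
show("over",np.array([.4826,-.004,.150]),T); print(T)
E
```

```text
38.1
over [ 0.483 -0.004  0.15 ] [0.005, 0.497, 0.002] [-1.063, 12.469, 0.82]
[[-0.1736 -0.1285  0.9764]
 [-0.9848  0.0227 -0.1722]
 [ 0.     -0.9914 -0.1305]]
```

>>> send_rows:
  motion:
    - [1,0,0,0,-0.05,0.6,0.04]
    - [1,0,0,0,-0.15,1.8,0.12]
    - [1,0,0,0,-0.25,3.0,0.2]
    - [1,0,0,0,-0.37,4.3,0.28]
    - [1,0,0,0,-0.48,5.6,0.37]
    - [1,0,0,0,-0.59,6.9,0.45]
    - [1,0,0.1,0,-0.7,8.2,0.54]
    - [1,0,0.2,0,-0.81,9.5,0.62]
    - [1,0,0.3,0,-0.92,10.8,0.71]
    - [1,0,0.4,0,-1.0,11.7,0.77]
    - [1,0,0.47,0,-1.04,12.2,0.8]
    - [1,0,0.5,0,-1.06,12.47,0.82]
    - [1,0,0.5,0,-1.06,12.47,0.82]
    - [1,0,0.5,0,-1.06,12.47,0.82]

```text
time_s: 39.5
tool_pos: [0.4826, -0.004, 0.15]
eef_rot: [0.424, -0.483, 0.576, -0.505]
contact_force: [0.4, 0.1, -5.0]
gripper_width: 0.0498
```

```bash
cat > zz.py <<'E'
from h import *
import sys,pickle
s=state();tp=np.array(s["tool_pos"]); M=Rq(s["eef_rot"]).as_matrix(); print(s["time_s"],tp,s["contact_force"],s["torque"],"y",M[:,1])
ims=[]
for n in("scene","top"):
    c=capture(n); u=proj(c,tp)[0].astype(int); x0,y0=u-[32,22]
    a=c["img"][y0:y0+64,x0:x0+64,::-1]
    ims.append(cv2.convertScaleAbs(cv2.resize(a,(400,400),interpolation=cv2.INTER_CUBIC),alpha=1.8))
    pickle.dump(c,open(f"z_{n}.pkl","wb"))
cv2.imwrite(f"pics/{sys.argv[1]}.png",np.hstack(ims))
print("world->tool down 1mm units:",(M.T@np.array([0,0,-.001])/.03).round(4))
E
python3 zz.py zz1
```

```text
39.5 [ 0.4826 -0.004   0.15  ] [ 0.4352  0.0701 -4.9655] [-0.0224 -0.0344 -0.0365] y [-0.1279  0.0228 -0.9915]
world->tool down 1mm units: [0.     0.0331 0.0043]
```

View pics/zz1.png

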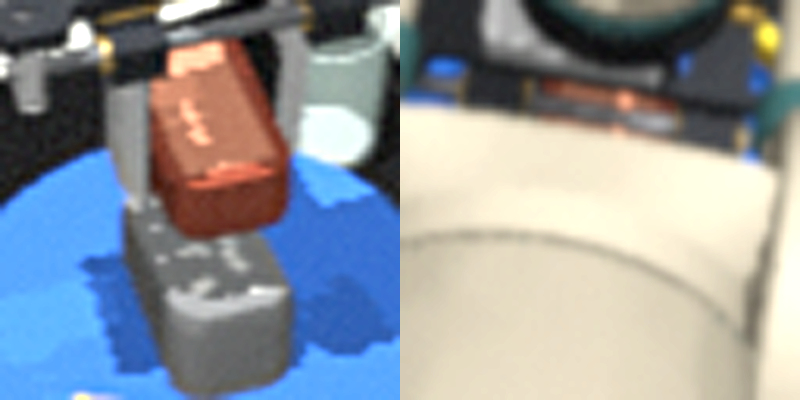

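>>> send_rows:
  motion:
    - [1,0,0.15,0.02,0,0,0]
    - [1,0,0.35,0.05,0,0,0]
    - [1,0,0.55,0.07,0,0,0]
    - [1,0,0.63,0.08,0,0,0]
    - [1,0,0.66,0.085,0,0,0]
    - [1,0,0.66,0.085,0,0,0]

```text
time_s: 40.2
tool_pos: [0.4825, -0.0039, 0.1299]
eef_rot: [0.424, -0.483, 0.576, -0.505]
contact_force: [-0.0, -0.0, -3.2]
gripper_width: 0.0497
```

>>> send_rows:
  motion:
    - [1,0,0.06,0.01,0,0,0]
    - [1,0,0.12,0.015,0,0,0]
    - [1,0,0.13,0.017,0,0,0]

```text
time_s: 40.5
tool_pos: [0.4829, -0.004, 0.1276]
eef_rot: [0.424, -0.483, 0.575, -0.506]
contact_force: [-2.8, 0.4, 6.3]
gripper_width: 0.0495
```

```bash
python3 zz.py zz2; python3 - <<'E'
import cv2,pickle
c=pickle.load(open("z_scene.pkl","rb")); a=c["img"][120:300,170:370,::-1]
cv2.imwrite("pics/zz2w.png",cv2.convertScaleAbs(cv2.resize(a,None,fx=4,fy=4,interpolation=cv2.INTER_CUBIC),alpha=1.5))
E
```

```text
40.5 [ 0.4829 -0.004   0.1276] [-2.8177  0.4061  6.3488] [-0.0293  0.2497 -0.0013] y [-0.1266  0.0225 -0.9917]
world->tool down 1mm units: [0.     0.0331 0.0043]
```

View pics/zz2w.png

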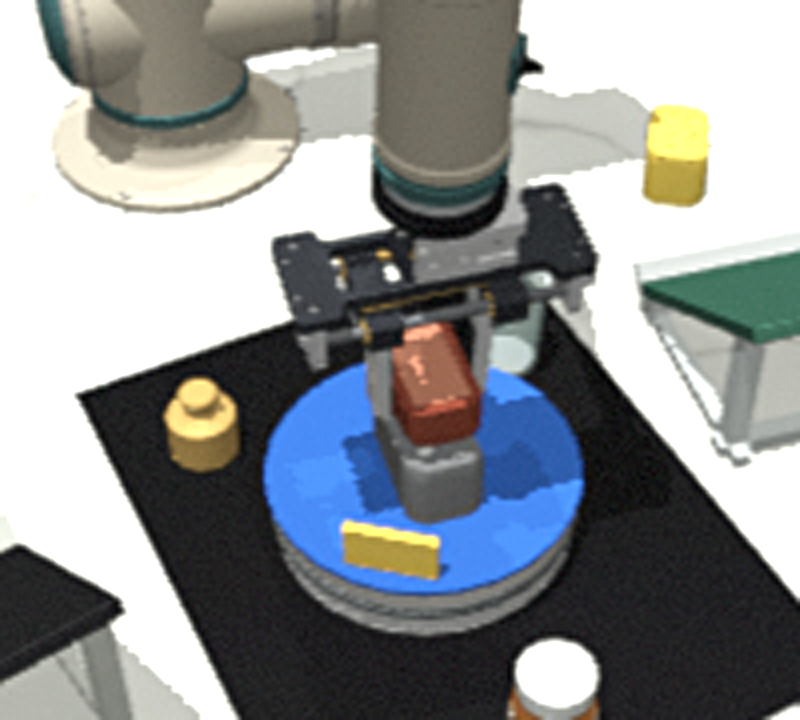

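```bash
python3 - <<'E'
from rf6 import *
c=pickle.load(open("z_scene.pkl","rb")); 
x0,y0=255,195
big=cv2.convertScaleAbs(cv2.resize(c["img"][y0:y0+58,x0:x0+58,::-1],None,fx=10,fy=10,interpolation=cv2.INTER_CUBIC),alpha=2.2)
def draw(P,col):
    uv=(proj(c,P)+.5-[x0,y0])*10
    for i in range(8):
        for j in(i^1,i^2,i^4):
            if j>i: cv2.line(big,tuple(map(int,uv[i])),tuple(map(int,uv[j])),col,1)
Gg=R.from_euler("Z",np.radians(-10)); gc=np.array([.4826,-.004,.07475])
draw(Gg.apply(grey())+gc,(0,255,255))
# red hypothesised bedded-with-thin-at +x at TCP (level)
draw(Gg.apply(red())+np.array([.4829,-.004,.1276+.002]),(255,255,0))
cv2.imwrite("pics/zz3.png",big)
E
```

```text
rack corners scene [[444.0, 184.0], [357.9, 202.2], [329.3, 190.6], [403.7, 175.6]] top [[99.2, 162.6], [199.0, 182.0], [191.0, 255.1], [97.6, 236.3]]
```

View pics/zz3.png

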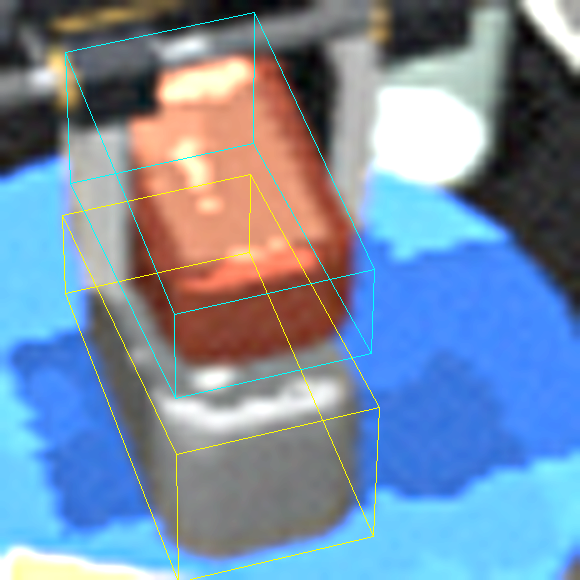

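```bash
python3 - <<'E'
from rf6 import *
s=state(); tp=np.array(s["tool_pos"]); M=Rq(s["eef_rot"]).as_matrix()
for n in ("z_scene.pkl",):
    c=pickle.load(open(n,"rb")); x0,y0=255,195
    big=cv2.convertScaleAbs(cv2.resize(c["img"][y0:y0+58,x0:x0+58,::-1],None,fx=10,fy=10,interpolation=cv2.INTER_CUBIC),alpha=2.2)
    for sg in(-1,1):
        P=np.array([[sg*a,b,z] for a in(.0248,.0373) for b in(-.04,.014) for z in(-.008,.008)])
        uv=(proj(c,P@M.T+tp)+.5-[x0,y0])*10
        for i in range(8):
            for j in(i^1,i^2,i^4):
                if j>i: cv2.line(big,tuple(map(int,uv[i])),tuple(map(int,uv[j])),(0,255,0),1)
    for sx in(0,1): 
        p=(proj(c,[tp])[0]+.5-[x0,y0])*10; cv2.circle(big,tuple(map(int,p)),4,(255,0,255),-1)
    cv2.imwrite("pics/zz4.png",big)
E
```

```text
rack corners scene [[444.0, 184.0], [357.9, 202.2], [329.3, 190.6], [403.7, 175.6]] top [[99.2, 162.6], [199.0, 182.0], [191.0, 255.1], [97.6, 236.3]]
```

View pics/zz4.png

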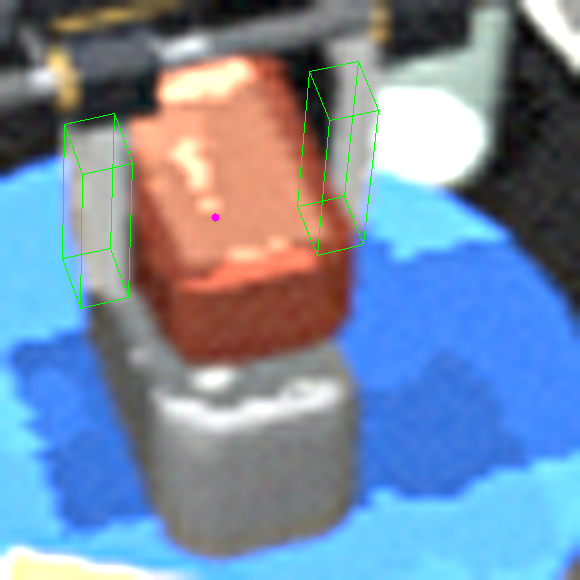

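>>> send_rows:
  motion:
    - [1,0,-0.4,-0.05,0,0,0]
    - [1,0,-0.9,-0.12,0,-0.5,-0.07]
    - [1,0,-1.2,-0.16,0,-1.6,-0.2]
    - [1,0,-1.2,-0.16,0,-2.9,-0.38]
    - [1,0,-1.2,-0.16,0,-4.2,-0.55]
    - [1,0,-1.2,-0.16,0,-5.6,-0.73]
    - [1,0,-1.2,-0.16,0,-7.0,-0.91]
    - [1,0,-1.2,-0.16,0,-8.4,-1.1]
    - [1,0,-1.2,-0.16,0,-9.8,-1.28]
    - [1,0,-1.2,-0.16,0,-11.0,-1.43]
    - [1,0,-1.2,-0.16,0,-11.9,-1.55]
    - [1,0,-1.2,-0.16,0,-12.4,-1.62]
    - [1,0,-1.2,-0.16,0,-12.4,-1.62]
    - [1,0,-1.2,-0.16,0,-12.4,-1.62]

```text
time_s: 42.0
tool_pos: [0.4827, -0.0038, 0.164]
eef_rot: [-0.644, 0.734, -0.162, 0.143]
contact_force: [-0.1, 0.6, -4.0]
gripper_width: 0.0497
```

```bash
python3 - <<'E'
from rf6 import *
s=state();tp=np.array(s["tool_pos"]);M=Rq(s["eef_rot"]).as_matrix(); print(s["time_s"],tp,M)
c=capture("scene"); pickle.dump(c,open("c9.pkl","wb"))
u=proj(c,tp)[0].astype(int); x0,y0=u-[29,22]
big=cv2.convertScaleAbs(cv2.resize(c["img"][y0:y0+58,x0:x0+58,::-1],None,fx=10,fy=10,interpolation=cv2.INTER_CUBIC),alpha=2.2)
cv2.imwrite("pics/zz5.png",big)
E
```

```text
rack corners scene [[444.0, 184.0], [357.9, 202.2], [329.3, 190.6], [403.7, 175.6]] top [[99.2, 162.6], [199.0, 182.0], [191.0, 255.1], [97.6, 236.3]]
42.0 [ 0.4827 -0.0038  0.164 ] [[ 0.9062 -0.0536  0.4194]
 [-0.4228 -0.1171  0.8986]
 [ 0.001  -0.9917 -0.1288]]
```

View pics/zz5.png

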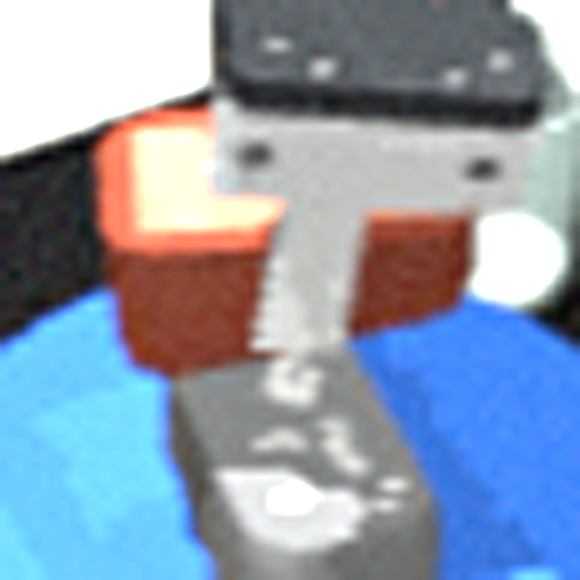

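```bash
python3 - <<'E'
from plan2 import *
s=state(); print(s["time_s"])
T=down(np.radians(80))@R.from_rotvec([np.radians(-14),0,0]).as_matrix()
show("over",np.array([.4826,-.004,.160]),T); print(T)
E
```

```text
42.05
over [ 0.483 -0.004  0.16 ] [-0.004, 0.131, 0.012] [-0.764, -17.205, -3.245]
[[ 0.1736  0.2382 -0.9556]
 [ 0.9848 -0.042   0.1685]
 [ 0.     -0.9703 -0.2419]]
```

>>> send_rows:
  motion:
    - [1,0,0.05,0,-0.03,-0.6,-0.1]
    - [1,0,0.1,0,-0.08,-1.8,-0.3]
    - [1,0,0.13,0,-0.13,-3.0,-0.57]
    - [1,0,0.13,0,-0.19,-4.3,-0.8]
    - [1,0,0.13,0,-0.25,-5.6,-1.06]
    - [1,0,0.13,0,-0.31,-7.0,-1.3]
    - [1,0,0.13,0,-0.37,-8.4,-1.6]
    - [1,0,0.13,0,-0.43,-9.8,-1.85]
    - [1,0,0.13,0,-0.5,-11.2,-2.1]
    - [1,0,0.13,0,-0.56,-12.6,-2.4]
    - [1,0,0.13,0,-0.62,-14.0,-2.64]
    - [1,0,0.13,0,-0.68,-15.3,-2.9]
    - [1,0,0.13,0,-0.72,-16.3,-3.1]
    - [1,0,0.13,0.01,-0.75,-17.0,-3.2]
    - [1,0,0.13,0.01,-0.76,-17.2,-3.25]
    - [1,0,0.13,0.01,-0.76,-17.2,-3.25]
    - [1,0,0.13,0.01,-0.76,-17.2,-3.25]

```text
time_s: 43.75
tool_pos: [0.4825, -0.0041, 0.1599]
eef_rot: [-0.472, 0.604, 0.506, -0.395]
contact_force: [-0.5, 1.1, -4.0]
gripper_width: 0.0496
```

```bash
python3 zz.py zz6
```

```text
43.75 [ 0.4825 -0.0041  0.1599] [-0.4871  1.1391 -4.0417] [0.037  0.3285 0.014 ] y [ 0.2379 -0.0417 -0.9704]
world->tool down 1mm units: [-0.      0.0323  0.0081]
```

View pics/zz6.png

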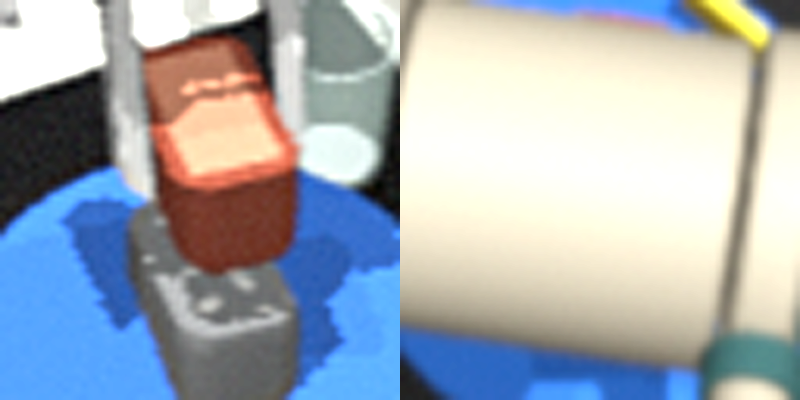

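>>> send_rows:
  motion:
    - [1,0,0.2,0.05,0,0,0]
    - [1,0,0.45,0.11,0,0,0]
    - [1,0,0.62,0.16,0,0,0]
    - [1,0,0.7,0.18,0,0,0]
    - [1,0,0.74,0.19,0,0,0]
    - [1,0,0.74,0.19,0,0,0]

```text
time_s: 44.45
tool_pos: [0.4825, -0.004, 0.1369]
eef_rot: [-0.472, 0.604, 0.506, -0.395]
contact_force: [-0.9, -0.7, -5.6]
gripper_width: 0.0496
```

>>> send_rows:
  motion:
    - [1,0,0.07,0.018,0,0,0]
    - [1,0,0.14,0.035,0,0,0]
    - [1,0,0.16,0.04,0,0,0]
    - [1,0,0.16,0.04,0,0,0]

```text
time_s: 44.85
tool_pos: [0.4824, -0.004, 0.1318]
eef_rot: [-0.472, 0.604, 0.506, -0.395]
contact_force: [-0.4, -1.2, -4.8]
gripper_width: 0.0497
```

>>> send_rows:
  motion:
    - [1,0,0.06,0.015,0,0,0]
    - [1,0,0.1,0.025,0,0,0]
    - [1,0,0.1,0.025,0,0,0]

```text
time_s: 45.15
tool_pos: [0.4821, -0.0039, 0.1284]
eef_rot: [-0.472, 0.603, 0.506, -0.396]
contact_force: [0.4, -0.3, -3.7]
gripper_width: 0.0496
```

```bash
python3 zz.py zz7
```

```text
45.15 [ 0.4821 -0.0039  0.1284] [ 0.374  -0.2761 -3.7399] [ 0.0351  0.2978 -0.0496] y [ 0.2371 -0.0414 -0.9706]
world->tool down 1mm units: [-0.      0.0324  0.008 ]
```

View pics/zz7.png

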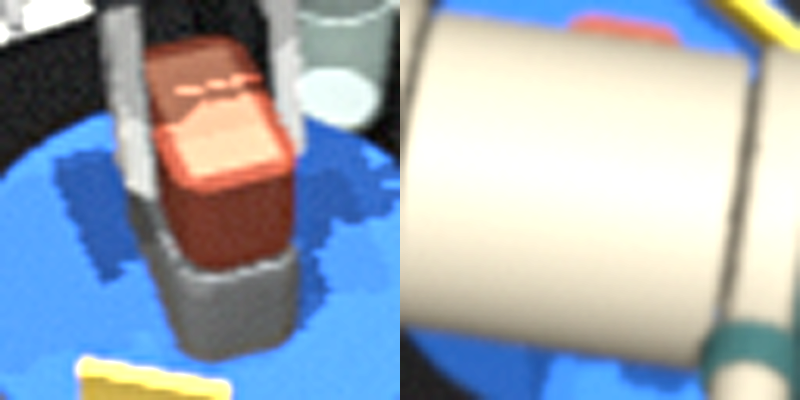

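>>> send_rows:
  motion:
    - [1,0,0.05,0.012,0,0,0]
    - [1,0,0.08,0.02,0,0,0]
    - [1,0,0.08,0.02,0,0,0]

```text
time_s: 45.55
tool_pos: [0.4822, -0.0039, 0.1259]
eef_rot: [-0.472, 0.603, 0.506, -0.396]
contact_force: [-0.1, -0.4, -4.0]
gripper_width: 0.0497
```

>>> send_rows:
  motion:
    - [1,0,0.05,0.012,0,0,0]
    - [1,0,0.08,0.02,0,0,0]
    - [1,0,0.08,0.02,0,0,0]

```text
time_s: 45.85
tool_pos: [0.482, -0.0039, 0.1233]
eef_rot: [-0.472, 0.603, 0.506, -0.396]
contact_force: [0.1, -0.5, -4.5]
gripper_width: 0.0499
```

```bash
python3 zz.py zz8
```

```text
45.85 [ 0.482  -0.0039  0.1233] [ 0.1011 -0.4672 -4.5369] [ 0.1011  0.2903 -0.0428] y [ 0.2366 -0.0414 -0.9707]
world->tool down 1mm units: [-0.      0.0324  0.008 ]
```

View pics/zz8.png

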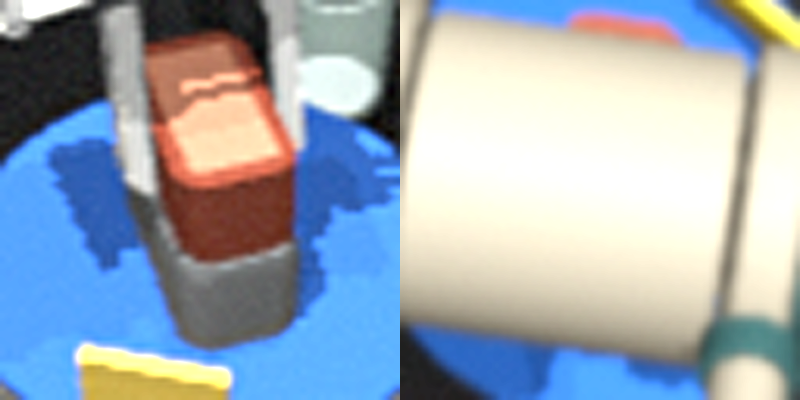

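The red overlaps the grey in the picture with no force on the tool, so the drawn wedge does not match the contact shape. In contact it beds best this way round, so I'll keep this orientation and continue down.

>>> send_rows:
  motion:
    - [1,0,0.05,0.012,0,0,0]
    - [1,0,0.1,0.025,0,0,0]
    - [1,0,0.15,0.037,0,0,0]
    - [1,0,0.17,0.042,0,0,0]
    - [1,0,0.17,0.042,0,0,0]

```text
time_s: 46.45
tool_pos: [0.4821, -0.0039, 0.118]
eef_rot: [-0.472, 0.603, 0.506, -0.396]
contact_force: [0.8, -0.2, -4.4]
gripper_width: 0.0497
```

>>> send_rows:
  motion:
    - [1,0,0.04,0.01,0,0,0]
    - [1,0,0.07,0.017,0,0,0]
    - [1,0,0.07,0.017,0,0,0]

```text
time_s: 46.75
tool_pos: [0.4825, -0.0039, 0.1169]
eef_rot: [-0.472, 0.604, 0.506, -0.395]
contact_force: [-2.3, 0.4, 3.0]
gripper_width: 0.0496
```

>>> send_rows:
  motion:
    - [1,0,0.03,0.007,0,0,0]
    - [1,0,0.05,0.012,0,0,0]
    - [1,0,0.05,0.012,0,0,0]

```text
time_s: 47.05
tool_pos: [0.4827, -0.004, 0.1166]
eef_rot: [-0.472, 0.604, 0.507, -0.395]
contact_force: [-4.5, 0.1, 9.0]
gripper_width: 0.0498
```

```bash
python3 zz.py zz9;  python3 - <<'E'
from rf6 import *
c=pickle.load(open("z_scene.pkl","rb")); s=state(); tp=np.array(s["tool_pos"])
u=proj(c,tp)[0].astype(int); x0,y0=u-[29,20]
big=cv2.convertScaleAbs(cv2.resize(c["img"][y0:y0+58,x0:x0+58,::-1],None,fx=10,fy=10,interpolation=cv2.INTER_CUBIC),alpha=2.2)
Gg=R.from_euler("Z",np.radians(-10)); ctr=np.array([.4826,-.004,.07475+.0387])
for a,col in((0,(255,0,255)),(10,(0,255,0)),(-10,(255,255,0))):
    uv=(proj(c,(Gg*R.from_euler("Y",np.radians(a))).apply(FACE)+ctr)+.5-[x0,y0])*10
    cv2.polylines(big,[np.int32(uv)],True,col,1)
cv2.imwrite("pics/zz10.png",big)
E
```

```text
47.05 [ 0.4827 -0.004   0.1166] [-4.5279  0.0722  9.0297] [ 0.1258  1.2012 -0.022 ] y [ 0.2389 -0.0419 -0.9701]
world->tool down 1mm units: [-0.      0.0323  0.0081]
rack corners scene [[444.0, 184.0], [357.9, 202.2], [329.3, 190.6], [403.7, 175.6]] top [[99.2, 162.6], [199.0, 182.0], [191.0, 255.1], [97.6, 236.3]]
```

View pics/zz10.png

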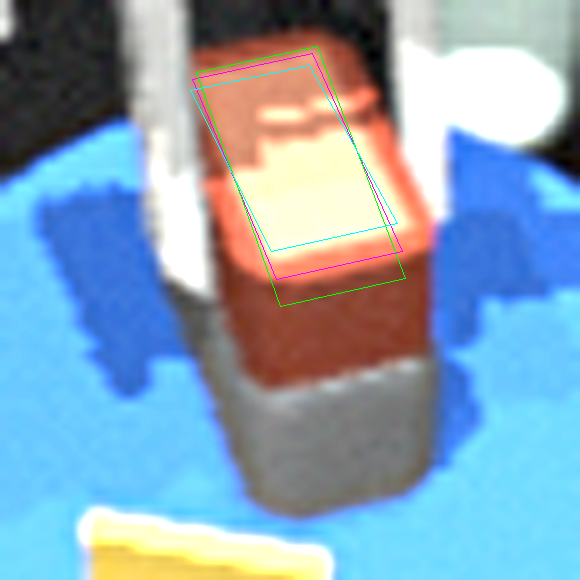

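>>> send_rows:
  motion:
    - [1,0,0,0,0.15,0,0]
    - [1,0,0,0,0.35,0,0]
    - [1,0,0.02,0.005,0.5,0,0]
    - [1,0,0.02,0.005,0.5,0,0]
  newtons: 15

```text
time_s: 47.55
tool_pos: [0.4835, -0.0042, 0.1157]
eef_rot: [-0.487, 0.591, 0.496, -0.409]
contact_force: [0.0, 0.4, -5.0]
gripper_width: 0.0498
```

>>> send_rows:
  motion:
    - [1,0,0.04,0.01,0,0,0]
    - [1,0,0.08,0.02,0,0,0]
    - [1,0,0.1,0.025,0,0,0]
    - [1,0,0.1,0.025,0,0,0]

```text
time_s: 47.95
tool_pos: [0.484, -0.0043, 0.1138]
eef_rot: [-0.487, 0.592, 0.496, -0.408]
contact_force: [-2.4, 0.2, 4.6]
gripper_width: 0.0496
```

```bash
python3 zz.py zz11;  python3 - <<'E'
from rf6 import *
c=pickle.load(open("z_scene.pkl","rb")); s=state(); tp=np.array(s["tool_pos"])
u=proj(c,tp)[0].astype(int); x0,y0=u-[29,20]
big=cv2.convertScaleAbs(cv2.resize(c["img"][y0:y0+58,x0:x0+58,::-1],None,fx=10,fy=10,interpolation=cv2.INTER_CUBIC),alpha=2.2)
Gg=R.from_euler("Z",np.radians(-10)); ctr=np.array([.4826,-.004,.07475+.0387])
for a,col in((0,(255,0,255)),(10,(0,255,0)),(-10,(255,255,0))):
    uv=(proj(c,(Gg*R.from_euler("Y",np.radians(a))).apply(FACE)+ctr)+.5-[x0,y0])*10
    cv2.polylines(big,[np.int32(uv)],True,col,1)
cv2.imwrite("pics/zz12.png",big)
E
```

```text
47.95 [ 0.484  -0.0043  0.1138] [-2.3876  0.2483  4.6014] [-0.0489  0.5066  0.0044] y [ 0.1902 -0.0334 -0.9812]
world->tool down 1mm units: [-0.      0.0327  0.0064]
rack corners scene [[444.0, 184.0], [357.9, 202.2], [329.3, 190.6], [403.7, 175.6]] top [[99.2, 162.6], [199.0, 182.0], [191.0, 255.1], [97.6, 236.3]]
```

View pics/zz12.png

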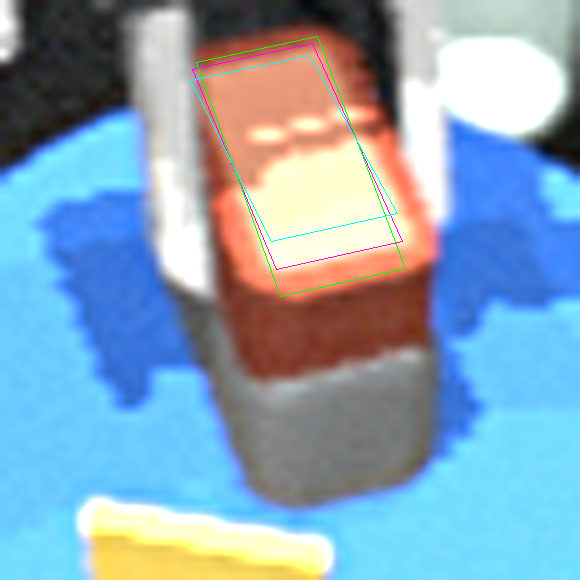

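>>> send_rows:
  motion:
    - [0.4,0,0,0,0,0,0]
    - [0.3,0,0,0,0,0,0]
    - [0.2,0,0,0,0,0,0]
    - [0.2,0,0,0,0,0,0]
    - [0.2,0,0,0,0,0,0]
    - [0.2,0,0,0,0,0,0]
    - [0.2,0,0,0,0,0,0]

```text
time_s: 48.75
tool_pos: [0.484, -0.0043, 0.1137]
eef_rot: [-0.487, 0.592, 0.496, -0.408]
contact_force: [0.4, 0.1, 0.2]
gripper_width: 0.0752
```

```bash
python3 zz.py zz13; python3 -c "
from h import *
s=state();print(s['gripper_width'])"
```

```text
48.75 [ 0.484  -0.0043  0.1137] [0.3951 0.0672 0.2326] [0.0578 0.112  0.0336] y [ 0.1902 -0.0334 -0.9812]
world->tool down 1mm units: [-0.      0.0327  0.0064]
0.07525663323111907
```

View pics/zz13.png

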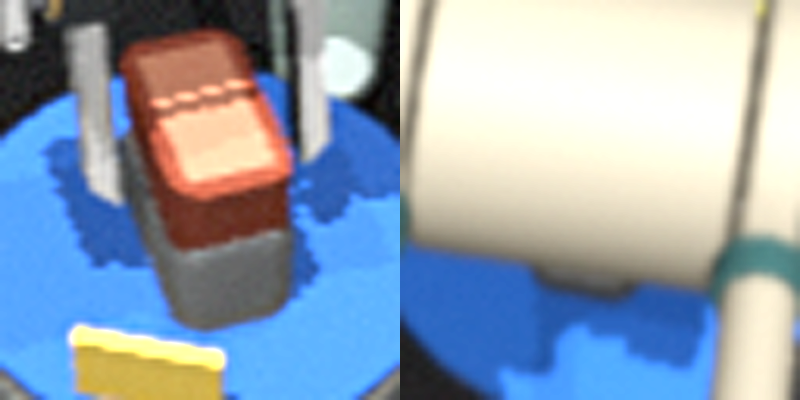

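The pile stands with the fingers open. I'll retreat along the tool axis and check it.

>>> send_rows:
  motion:
    - [0.2,0,-0.2,0,0,0,0]
    - [0.2,0,-0.5,0,0,0,0]
    - [0.2,0,-1.0,0,0,0,0]
    - [0.2,0,-1.7,0,0,0,0]
    - [0.2,0,-2.6,0,0,0,0]
    - [0.2,0,-3.6,0,0,0,0]
    - [0.2,0,-4.6,0,0,0,0]
    - [0.2,0,-5.6,0,0,0,0]
    - [0.2,3,-6.5,1.5,0,0,0]
    - [0.2,4.5,-6.5,3,0,0,0]
    - [0.2,6,-6.5,4.5,0,0,0]
    - [0.2,7.5,-6.5,6,0,0,0]
    - [0.2,7.5,-6.5,6,0,0,0]
    - [0.2,7.5,-6.5,6,0,0,0]

```text
time_s: 50.25
tool_pos: [0.3104, 0.2561, 0.2714]
eef_rot: [-0.487, 0.591, 0.497, -0.407]
contact_force: [0.3, -0.4, 0.1]
gripper_width: 0.0754
```

```bash
python3 - <<'E'
from rf6 import *
s=state(); print(s["time_s"],s["tool_pos"],s["contact_force"])
C={n:capture(n) for n in("scene","top")}
c=C["scene"]; save(c,"end_scene"); save(C["top"],"end_top")
G0=np.array([.4826,-.004,.07475]); Gg=R.from_euler("Z",np.radians(-10)); ctr=G0+[0,0,.0387]
out=[]
for n,(x0,y0) in(("scene",(235,180)),("top",(235,170))):
    c=C[n]; big=cv2.convertScaleAbs(cv2.resize(c["img"][y0:y0+85,x0:x0+85,::-1],None,fx=4.7,fy=4.7,interpolation=cv2.INTER_CUBIC),alpha=1.8)
    for P,col in((Gg.apply(FACE)+ctr,(255,0,255)),(ring(.104,.005)+PAN,(0,255,0))):
        uv=(proj(c,P)+.5-[x0,y0])*4.7; cv2.polylines(big,[np.int32(uv)],True,col,1)
    out.append(big)
cv2.imwrite("pics/end.png",np.hstack(out))
# fit red sawn level: flip1 visual
Rg=Gg; tp=ctr
V=[(mk(C[n],tp,[]),Rg,tp) for n in C]
solve(V[:1],tag="fe",flips=(1,)); 
# bystanders
C0=pickle.load(open("c0.pkl","rb"))
for n in C:
    d=np.abs(C[n]["img"].astype(int)-C0[n]["img"].astype(int)).max(2)>60
    cv2.imwrite(f"pics/diff_{n}.png",d.astype(np.uint8)*255)
E
```

```text
rack corners scene [[444.0, 184.0], [357.9, 202.2], [329.3, 190.6], [403.7, 175.6]] top [[99.2, 162.6], [199.0, 182.0], [191.0, 255.1], [97.6, 236.3]]
50.25 [0.3104 0.2561 0.2714] [ 0.2559 -0.4323  0.1238]
flip 1 [-0.0006  0.009 ] [-11.15    -3.8117] 54.860546538443195 [np.float64(48.207843137254905)]
```

View pics/end.png

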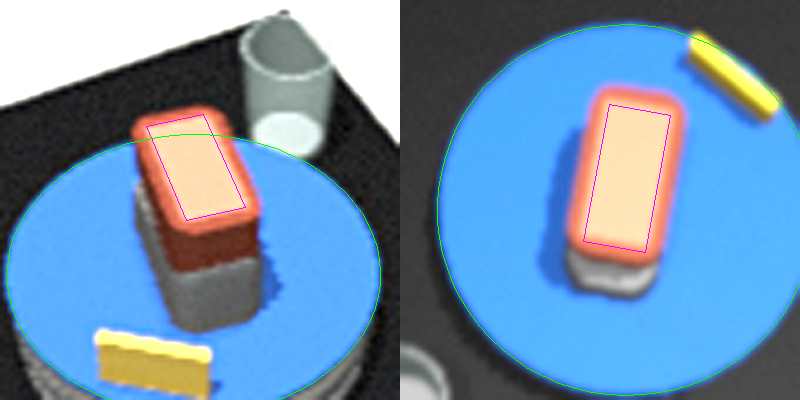

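View pics/end_scene.png

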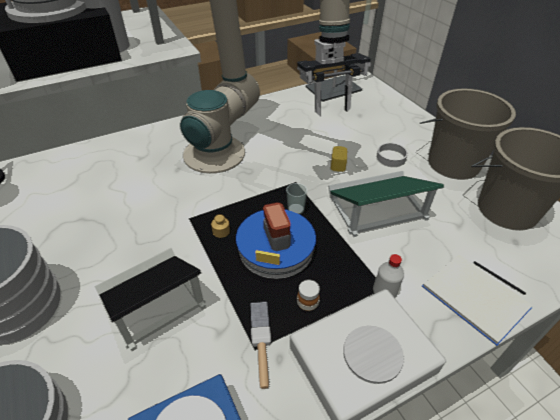

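```bash
python3 - <<'E'
from rf6 import *
C={n:capture(n) for n in("scene","top")}
G0=np.array([.4826,-.004,.07475+.0387]); Gg=R.from_euler("Z",np.radians(-10)); V={}
for n in C:
    u=proj(C[n],G0)[0].astype(int); roi=(u[0]-30,u[1]-30,u[0]+30,u[1]+30); T=red_all(C[n],roi); x0,y0,x1,y1=roi
    im=C[n]["img"][y0:y1,x0:x1].astype(int); t,_=cv2.threshold(im[...,1][T>.5].astype(np.uint8).reshape(-1,1),0,255,cv2.THRESH_BINARY+cv2.THRESH_OTSU)
    V[n]=(((im[...,1]>t)&(T>.5))*1.,roi); print(n,V[n][0].sum(),t)
def f(p):
    Rm=Gg*R.from_euler("YXZ",p[3:6]); F=FACE*[p[6],p[7],1]
    return sum(np.abs(mask_of(C[n],Rm.apply(F)+G0+p[:3],V[n][1])-V[n][0]).sum() for n in V)
x,v=fit(f,[0,0,0,0,0,0,1,1],[.004,.004,.004,.08,.08,.05,.05,.05]); print(x[:3],np.degrees(x[3:6]),x[6:],v)
E
```

```text
rack corners scene [[444.0, 184.0], [357.9, 202.2], [329.3, 190.6], [403.7, 175.6]] top [[99.2, 162.6], [199.0, 182.0], [191.0, 255.1], [97.6, 236.3]]
scene 332.0 81.0
top 455.0 100.0
[ 0.002  -0.0002  0.0015] [ 0.4646 -0.7592 -0.2723] [1.0032 1.1425] 46.4078431372549
```

The sawn top fits level to within 1°, 2 mm off centre and at the expected height. Handing in.

```bash
python3 -c "
from h import *
print(workorder.hand_in(), state()['time_s'])"
```

```text
the job is handed in; nothing more can be done
the job is handed in; nothing more can be done
```

The job is handed in: the cover is seated on the pan, the grey rock lies sawn face down on its middle, and the red rock is bedded on top with its sawn face up. It took a little over 50 s of the 72 s allowed.

**Last checks:**
- **Cover:** its rim matches the pan's centre in both final pictures. I did not measure its level again after the rocks went on.
- **Grey rock:** its outline matched the planned pose right after I let go. I did not measure it again with the red rock on top.
- **Red rock:** its sawn top is about 0.5–0.8° off level and 2 mm off centre. It sits 1.5 mm above the expected height.
- **Clear and untouched:** the arm is clear and feels no contact. The scene picture shows the other things where they were; I did not measure their positions again.

**What disagreed:**
- **Picture against contact:** the red rock's drawn wedge does not match how it behaves in contact. The pictures put the thick end opposite to where I felt it touch.
- **First approach:** with the orientation the pictures suggested, the red rock touched the grey one early, and the contacts turned it about 15° in the grip.
- **What I did:** I turned it half round, tilted the tool to correct for this, and lowered it until it bedded. In that pose its sawn top came out level.
- **Appearance:** in the pictures the pile now looks thick end over thick end, with the red rock overlapping the grey one. Outline fits of the whole red rock gave wrong tilts, so the levels above come only from the sawn face.

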